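# Restock the coaster box on the coffee counter

## Robot

A 7-joint arm with a two-finger parallel gripper is mounted at the origin on the work surface. World frame = base frame: x ahead of the robot, y to its left, z up, the work surface at z = 0. Lengths are in m, angles in rad, forces in N, time in s.
With the tool pointing down it reaches from about 0.35 to 0.9 m from the base axis. Payload 7.2 kg.
Tool frame: the origin (TCP) lies between the finger pads; the fingertips stand robot.tcp_to_tips ahead of it and the grasp point (between the pads) lies 2 mm behind it (robot.tcp_to_tips is the distance from the TCP to the fingertips, in m); z points along the fingers, y is the direction in which the jaws open and shut (so a half turn about z gives the same grasp; the last joint's range is limited). The gripper opens to 88 mm and grips with 3 to 60 N. Pads are 20 mm wide; open, the fingers measure 115 mm over their backs; the gripper's body (75 mm by 178 mm) begins 61 mm behind the grasp point.
Start: joints at [1.218, 0.411, -0.013, 1.596, 0.006, 1.134, -0.082], TCP at [0.176, -0.6, 0.24] pointing down, gripper open.
Joint ranges: [-2.95, 2.95], [-0.29, 1.99], [-1.47, 1.44], [0.14, 2.54], [-1.03, 4.17], [0.13, 1.85], [-2.86, 2.86]. Speed limits (rad/s): [2.39, 2.39, 3.01, 3.01, 3.14, 3.14, 3.14].

## Interface

Orientations are given as a unit quaternion [w, x, y, z].
In Python, from station import robot, get_image, camera_model, models gives the robot as it stands. The module is installed in compiled form; this text tells all that it offers.
- The arm moves only by the tool arm_command, never from a script. Its argument "commands" is a list of rows, each a list of 3 entries, a list of its own where there are three numbers: the gripper's target within -1 to 1 (fully open at 1, half-way at 0, shut at -1), then the shift along the tool's x, y, z in cm, then the turn, a rotation vector about the tool's x, y, z in rad. In form: [[claw, [x, y, z], [ax, ay, az]], ...]. A call has 1 to 12 rows; each row shifts and turns the pose as measured when the row begins, along the tool's axes as they then stand; what a row does not reach is not made up. A row lasts 1/8 s, in which the tool goes at most 62.5 mm and 10.7 degrees, less where a joint would pass 70% of its speed; a pose out of reach is approached as far as the arm can. A call is refused whole if a number of a shift passes 6.25 or a number of a turn 0.188, either way. A call with a gripper value outside its range is refused whole. The fingers move at their own pace and stop on an object; "squeeze" is the grip in N (left out, the last holds). Time passes only in rows, so rows that do not move let the fingers close. It gives the time, the measured TCP pose, the force and the opening at its end, in the units of the state.
- robot.state(): the state, without advancing time (a new reading comes with each control period).
- get_image(name): name is "scene" or "top" or "wrist"; returns the picture (400x640x3 uint8, blue, green, red); there is no depth.
- camera_model(name): a dict with "fx", "fy", "cx", "cy" (pixels), "position" and "orientation" of the camera in the world. Camera axes: x right, y down, z forward; pixel columns grow to the right and rows downward; lengths in m; the calibration is good to about 2 mm. A picture is of the moment at which its call begins: read the wrist's pose just before it. camera_model takes no time and is no camera call; for the wrist camera it gives the pose at the moment of the call.
- robot.sign_off(): hands the job in, once; it reports no verdict.
Trained networks look in the newest picture that a camera, given by its name, has taken for a name from the list of things; names that differ only in an ending like _2 or _b are one class to them, and where a whole thing is asked for, a point or a joint stands for the part that bears it (a point fixed in the world has none). Each returns a list of dicts, best first, with "p" (0 to 1); they miss things now and then, are a little off and sometimes report something else, mostly with a low value. They report only what shows in the picture. A call takes as long as a camera call. They do not tell look-alikes from the thing itself.
- models.spot_in(name, camera): "bbox" ([left, top, right, bottom] in pixels, round what is visible of it).
- models.trace(name, camera): "region" (400x640 bool, what is visible of it) and "bbox" ([left, top, right, bottom] in pixels, round what is visible of it).
- models.mark_of(name, camera): "centre" ([row, column] in pixels: a listed point, or the origin of a listed thing).
The state is a dict: "time": time; "qpos": joint angles; "qvel": joint speeds; "joint_efforts": joint torques, N m; "ee_pos": TCP position; "orientation": TCP orientation; "wrist_force": force on the tool from outside, world axes, zero at the start; "torque": the same for the moment, N m; "finger_gap": finger opening in m.
Only numpy, scipy, OpenCV 4.12 (cv2) and the standard library are available. Lean on these libraries where they do the work, as an engineer would, in place of code of your own. Each camera call takes 0.05 s, during which the arm holds its last target.

## Task

Restock the coaster box: stand the tamper that was left on its lid upright on the black bar mat, then lever the lid up with the palette knife, swing it right open, and load every pile of coasters lying on the counter, one to a bay, back edge first under the hinge rail and then lowered until it lies flat on the bay floor. When all the piles are in, finish with the lid fully shut and the knife lying flat on the bar mat, without shoving about or upsetting the other things on the counter.

Things in the scene. Friction and masses are not known exactly. Their poses are not given: they have to be found in the camera images.
- coaster_box: Fixed wooden box, 81 (x) by 324 (y) mm, 49 high with the lid shut. Origin: centre of its underside, on the counter; x points to the back (hinge side), y along the box, z up. Floor 10 thick, walls 6 thick; back and end walls 45 high, front wall only 26 high; inside 69 front to back (x -34.5 to +34.5). Three bays side by side along y, all empty at the start.
- rail_edge (a point): Middle of the lower front edge of the steel hinge rail, which runs along the whole back wall inside and overhangs the bays by 10 mm (box x +24.5 to +34.5). Underside 39 above the counter (29 above the bay floor), top 45. A pile cannot go straight down past it: back edge down, front edge raised over the front wall, slide it under the rail to the back wall, then lower the front.
- lid (a joint): Hinge angle of the steel lid: 0 shut, grows as the front edge rises, stops at 2.5 rad (leaning back). 150 g; a stiff hinge (friction 0.1 N m) keeps it where it is left; about 2 N at the front edge lifts it. Plate 4 thick, 81 by 324 mm, top 49 above the counter when shut, flush all round, no handle; its 4 thick front apron hangs down to the front wall's top, 26 above the counter.
- hinge_line (a point): Middle of the lid's hinge axis, fixed to the box at x +40.5, y 0, z 47 mm of the box's frame; the axis runs along the box's y.
- lid_lip (a point): Middle of the lower front edge of the lid's apron, on its front face; moves with the lid; 81 mm in front of the hinge line and 21 below it when the lid is shut.
- notch (a point): Middle of the lift notch, on the front face of the box (box x -40.5, z 21). The notch is cut through the front wall under the lid's apron: 60 mm wide along y, from 16 to 26 mm above the counter; the bay behind it is clear for the blade when empty.
- bay0 (a point): Centre of the floor of bay 0 (box x 0, y -98, z 10 mm). A pile is home with its origin here, any quarter turn. Four corner guides, 14 high, 4 thick, 14 long (x 20.5 to 34.5 to front and to back), leave 68 mm clear sideways; the 41 mm between front and back guides is open for fingers; there 34 mm are free from pile to pile and 26 from a pile to the end wall.
- bay1 (a point): Centre of the floor of bay 1 (box x 0, y 0, z 10 mm). A pile is home with its origin here, any quarter turn. Four corner guides, 14 high, 4 thick, 14 long (x 20.5 to 34.5 to front and to back), leave 68 mm clear sideways; the 41 mm between front and back guides is open for fingers; there 34 mm are free from pile to pile and 26 from a pile to the end wall.
- bay2 (a point): Centre of the floor of bay 2 (box x 0, y 98, z 10 mm). A pile is home with its origin here, any quarter turn. Four corner guides, 14 high, 4 thick, 14 long (x 20.5 to 34.5 to front and to back), leave 68 mm clear sideways; the 41 mm between front and back guides is open for fingers; there 34 mm are free from pile to pile and 26 from a pile to the end wall.
- pile_a: Pile of square cork coasters held together by a red band, one rigid block 64 by 64 by 22 mm high, about 70 g. Origin: centre of its underside, z up; starts flat on the counter. May be absent (then None from the start).
- pile_b: Pile of square cork coasters held together by a blue band, one rigid block 64 by 64 by 22 mm high, about 70 g. Origin: centre of its underside, z up; starts flat on the counter. May be absent (then None from the start).
- pile_c: Pile of square cork coasters held together by a green band, one rigid block 64 by 64 by 22 mm high, about 70 g. Origin: centre of its underside, z up; starts flat on the counter. May be absent (then None from the start).
- tamper: Coffee tamper, 350 g, standing on the lid at the start: steel foot 58 mm across and 22 high, thin neck, black round handle 30 mm across from 40 to 84 mm above the underside, 92 high in all. Origin: centre of its underside; z up.
- knife: Palette knife (thin blade tool), 90 g, 190 mm long, lying on the bar mat. Straight: its x points from handle to blade. Black handle 100 long (x -105 to -5), 16 wide and 16 high; steel blade 90 long (x -5 to +85), 24 wide, 2.5 thick, at mid height of the handle (8 mm above its underside). Origin: underside, between handle and blade; it balances at about x -14 mm.
- knife_tip (a point): Middle of the end of the knife's blade (x +85, z 8 mm in the knife's frame).
- bar_mat: Fixed black rubber mat, 220 (x) by 230 (y) by 4 mm, the place for tamper and knife. Origin: centre of its underside; z up.
- jar_cocoa: Clear jar 72 mm across, 130 high, yellow lid; a bystander. Origin: centre of its underside.
- jar_sugar: Clear jar 64 mm across, 105 high, yellow lid; a bystander. Origin: centre of its underside.
- cup_stack: Stack of black paper cups, 83 mm across, about 125 high; a bystander. Origin: centre of its underside.
- espresso_cup: White espresso cup, 62 mm across, 52 high; a bystander. Origin: centre of its underside.
- milk_jug: Steel milk jug, 86 mm across, 105 high; a bystander. Origin: centre of its underside.
- syrup: Amber syrup bottle, 62 mm across, 190 high; a bystander. Origin: centre of its underside.
Not all that is in view belongs to the job. What is shaped like the pile_b but pink or purple is not meant. There is more than one size of the knife; the job needs the smaller.

How it is judged:
By the outcome, as a careful person would: the job done as asked, in the order asked, and still so for the second after the job is handed in, with the robot touching nothing.
Of pile_a, pile_b, pile_c only 2 to 3 are there at a start; the rules pass over those that are not, and their reading is None.
At some moment in a run one of pile_a, pile_b, pile_c, knife may be knocked a few centimetres aside while the robot is not near it.
It also fails if it takes over 210 s, if anything falls off the work surface, if the arm or the gripper's body presses on something with over 40 N, if the wrist force passes 120 N, or if a joint passes its speed limit or range.

## Working session

There is one attempt and no reset: what is moved stays moved. The work goes in short steps, Python scripts to look and compute and a tool call to move; the robot and the scene stay as the last step left them, time stands still between calls to the robot, and variables do not carry over. Pictures are saved under pics/ and viewed, and the job is handed in when it is done.

Besides the shell and the picture viewer there is one more tool, called after "Request:" as name(argument=value, ...), one argument or row to a line, values as JSON. arm_command: Moves the arm, as the interface text tells. Its arguments: {"type":"object","properties":{"commands":{"type":"array","items":{"type":"array"}},"squeeze":{"type":"number"}},"required":["commands"]}

```bash
mkdir -p pics; ls; python3 - <<'E'
from station import robot,get_image,camera_model,models
import cv2
s=robot.state();print(s, robot.tcp_to_tips)
for n in ["scene","top","wrist"]:
    im=get_image(n);cv2.imwrite(f"pics/{n}0.png",im);print(n,camera_model(n))
E
```

```text
pics
{'time': 0.0, 'qpos': array([ 1.2178029 ,  0.41188508, -0.01269406,  1.59704744,  0.00560078,
        1.13429003, -0.08220804]), 'qvel': array([-9.68026817e-05, -1.02635617e-03,  1.31350556e-03, -2.37707718e-04,
       -1.02974191e-03, -4.85404378e-04,  6.91644627e-06]), 'joint_efforts': array([ 1.08592827e-03, -5.87945724e+01,  6.42452929e-01, -2.91073358e+01,
       -5.37544023e-02,  1.85412692e-02,  1.27643752e-04]), 'ee_pos': array([ 0.17541539, -0.5993788 ,  0.23881699]), 'orientation': array([-7.78235333e-04,  9.89878359e-01,  1.41916168e-01, -1.72685076e-04]), 'wrist_force': array([ 0.09298323, -0.86109668,  0.71770139]), 'torque': array([-0.09921734,  0.00042903, -0.04164633]), 'finger_gap': 0.08775216483118314} 0.017
scene {'fx': 509.75447168510175, 'fy': 509.75447168510175, 'cx': 319.40976036688255, 'cy': 201.61160234511465, 'position': array([ 1.23851208, -0.88160589,  1.45167669]), 'orientation': array([-0.29617507,  0.88079947,  0.34714177, -0.12635357])}
top {'fx': 375.36872678302495, 'fy': 375.36872678302495, 'cx': 320.0353279366496, 'cy': 194.57548483164226, 'position': array([ 0.42888043, -0.11493307,  1.41659811]), 'orientation': array([-0.02305098,  0.70931962, -0.70414238,  0.02275589])}
wrist {'fx': 285.4180774149198, 'fy': 285.4180774149198, 'cx': 316.749575381276, 'cy': 202.22801261620813, 'position': array([ 0.23890796, -0.58159698,  0.38333194]), 'orientation': array([ 0.09789567,  0.79423286, -0.59498969, -0.07481889])}
```

View pics/top0.png

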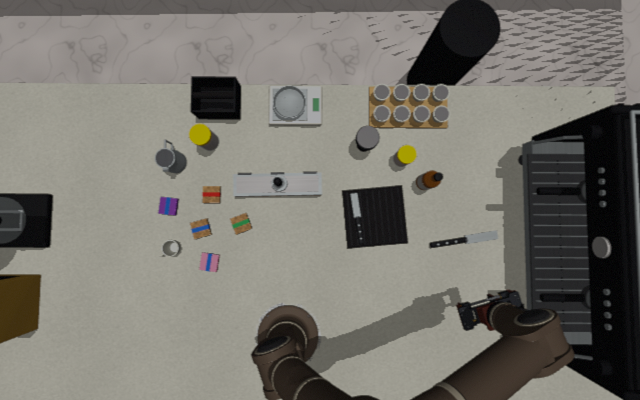

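View pics/scene0.png

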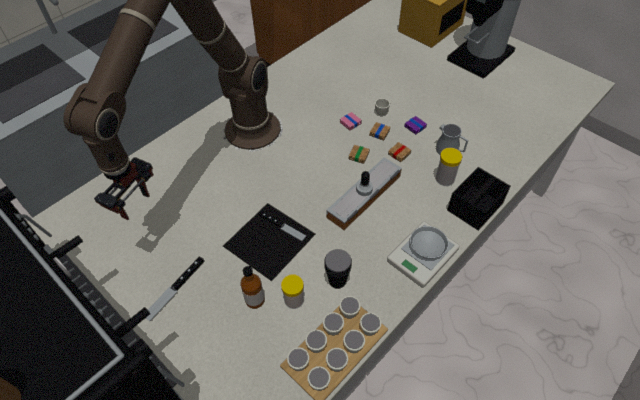

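View pics/wrist0.png

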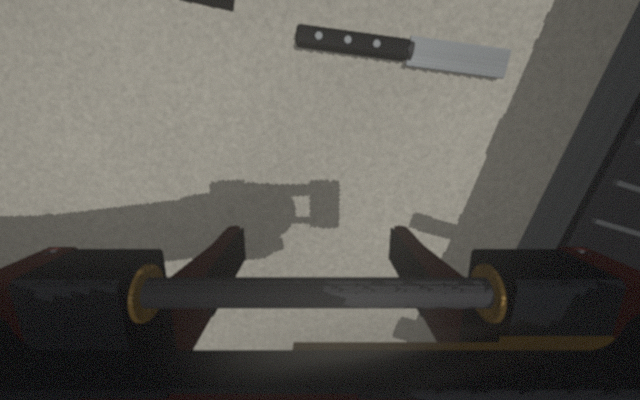

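```bash
cat > h.py <<'E'
import numpy as np, cv2
from scipy.spatial.transform import Rotation as R
from station import robot,get_image,camera_model,models
def Rq(q): return R.from_quat([q[1],q[2],q[3],q[0]])
def pix2w(cam,u,v,z,cm=None):
    cm=cm or camera_model(cam)
    d=Rq(cm['orientation']).apply([(u-cm['cx'])/cm['fx'],(v-cm['cy'])/cm['fy'],1])
    p=np.array(cm['position']); t=(z-p[2])/d[2]
    return p+t*d
def w2pix(cam,P,cm=None):
    cm=cm or camera_model(cam)
    P=np.atleast_2d(P)
    c=Rq(cm['orientation']).inv().apply(P-np.array(cm['position']))
    return np.c_[c[:,0]/c[:,2]*cm['fx']+cm['cx'],c[:,1]/c[:,2]*cm['fy']+cm['cy']]
def crop(im,x0,y0,x1,y1,k,name):
    c=cv2.resize(im[y0:y1,x0:x1],None,fx=k,fy=k,interpolation=cv2.INTER_CUBIC)
    cv2.imwrite('pics/'+name+'.png',c)
def down(yaw,tilt=0.0):
    """tool pointing down, tool x at heading yaw (world), then tilt about tool y (+ = tool z swings toward tool x)"""
    x=np.array([np.cos(yaw),np.sin(yaw),0]); z=np.array([0,0,-1.]); y=np.cross(z,x)
    return R.from_matrix(np.c_[x,y,z])*R.from_rotvec([0,tilt,0])
def st():
    s=robot.state()
    r=Rq(s['orientation']); m=r.as_matrix()
    print('t %.2f tcp %s yaw %.2fdeg z %s gap %.4f F %s T %s'%(s['time'],np.round(s['ee_pos'],4),np.degrees(np.arctan2(m[1,0],m[0,0])),np.round(m[:,2],3),s['finger_gap'],np.round(s['wrist_force'],1),np.round(s['torque'],2)))
    print(' q',np.round(s['qpos'],2))
    return s
def plan(target,Rt,s=None):
    """total shift in current tool axes (cm) and rotvec (rad, tool)"""
    s=s or robot.state()
    r=Rq(s['orientation'])
    d=r.inv().apply(np.array(target)-s['ee_pos'])*100
    rv=(r.inv()*Rt).as_rotvec()
    n=max(np.max(np.abs(d))/6.0,np.max(np.abs(rv))/0.18)
    print('shift cm',np.round(d,2),'rotvec',np.round(rv,3),'min rows %.1f'%n)
    return d,rv
E
python3 - <<'E'
from h import *
t=get_image('top'); crop(t,150,90,310,280,4,'topA'); crop(t,330,120,510,260,4,'topB')
for n in ['coaster_box','tamper','pile_a','pile_b','pile_c','knife','knife_tip','bar_mat','notch','hinge_line','lid_lip','bay0','bay2','rail_edge']:
    m=models.mark_of(n,'top')
    print(n,[(np.round(k['centre'],1),round(k['p'],2),np.round(pix2w('top',k['centre'][1],k['centre'][0],0.0)[:2],3)) for k in m[:5]])
E
```

```text
coaster_box [(array([181.7, 277.8]), 0.57, array([0.569, 0.046])), (array([194.7, 352.3]), 0.27, array([ 0.521, -0.236]))]
tamper [(array([184.6, 299.9]), 0.65, array([ 0.558, -0.037])), (array([183.9, 280.9]), 0.63, array([0.56 , 0.035]))]
pile_a [(array([265.4, 209.9]), 0.85, array([0.253, 0.296])), (array([194. , 210.6]), 0.83, array([0.52, 0.3 ])), (array([204.6, 167.7]), 0.71, array([0.479, 0.461])), (array([226.9, 199.4]), 0.68, array([0.396, 0.339])), (array([221.9, 239.5]), 0.53, array([0.416, 0.188]))]
pile_b [(array([265.4, 209.9]), 0.85, array([0.253, 0.296])), (array([194. , 210.6]), 0.83, array([0.52, 0.3 ])), (array([204.6, 167.7]), 0.71, array([0.479, 0.461])), (array([226.9, 199.4]), 0.68, array([0.396, 0.339])), (array([221.9, 239.5]), 0.53, array([0.416, 0.188]))]
pile_c [(array([265.4, 209.9]), 0.85, array([0.253, 0.296])), (array([194. , 210.6]), 0.83, array([0.52, 0.3 ])), (array([204.6, 167.7]), 0.71, array([0.479, 0.461])), (array([226.9, 199.4]), 0.68, array([0.396, 0.339])), (array([221.9, 239.5]), 0.53, array([0.416, 0.188]))]
knife [(array([239.7, 467.3]), 
[... 493 characters left out ...]
[0.593, 0.046])), (array([186.6, 277.7]), 0.38, array([0.55 , 0.047])), (array([220.8, 241.7]), 0.22, array([0.42, 0.18]))]
lid_lip [(array([197.2, 279.2]), 0.9, array([0.51, 0.04])), (array([181.9, 426. ]), 0.36, array([ 0.572, -0.515]))]
bay0 [(array([184.4, 253.9]), 0.93, array([0.558, 0.137])), (array([184.8, 302. ]), 0.67, array([ 0.557, -0.045])), (array([184. , 278.4]), 0.64, array([0.56 , 0.044]))]
bay2 [(array([184.4, 253.9]), 0.93, array([0.558, 0.137])), (array([184.8, 302. ]), 0.67, array([ 0.557, -0.045])), (array([184. , 278.4]), 0.64, array([0.56 , 0.044]))]
rail_edge [(array([176.1, 278.5]), 0.79, array([0.59 , 0.044])), (array([218.2, 373.4]), 0.38, array([ 0.433, -0.316]))]
```

View crops.

View pics/topA.png

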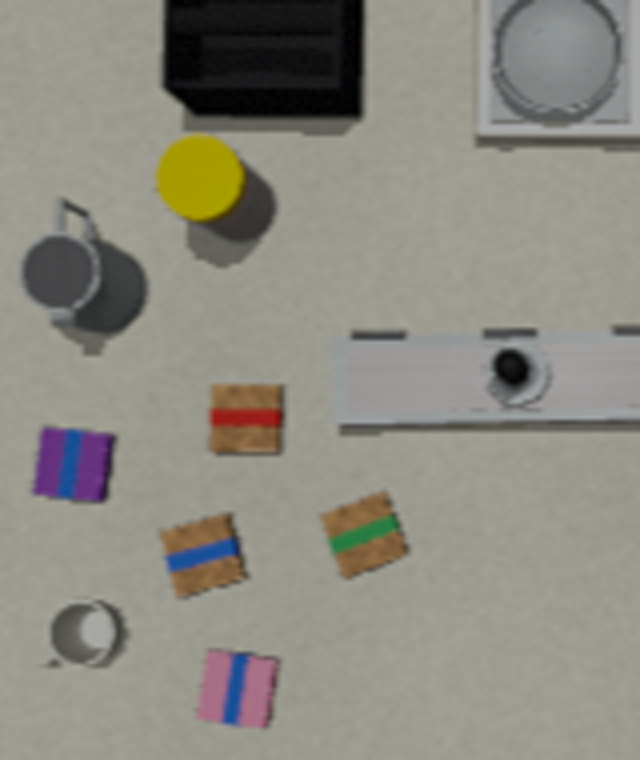

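View pics/topB.png

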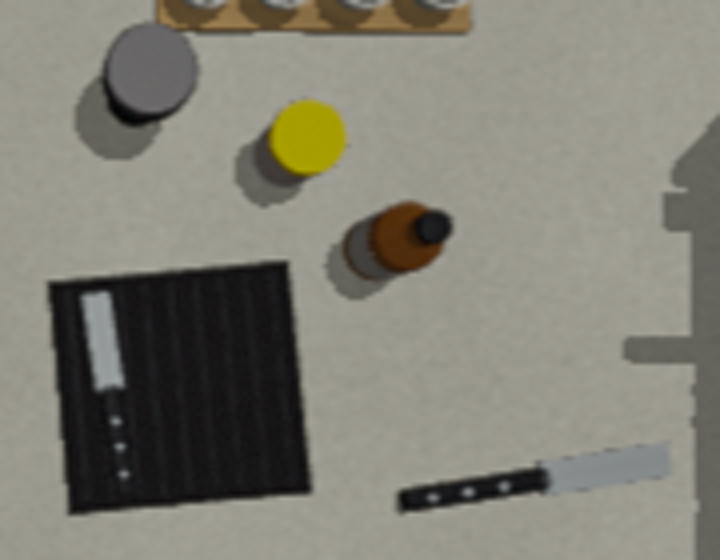

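```bash
python3 - <<'E'
from h import *
s=st()
r=Rq(s['orientation']);cm=camera_model('wrist')
print('cam in tool',r.inv().apply(cm['position']-s['ee_pos']), (r.inv()*Rq(cm['orientation'])).as_matrix().round(3))
plan([.46,.04,.32],down(0.0))
E
```

```text
t 0.90 tcp [ 0.1756 -0.5998  0.2397] yaw 16.32deg z [ 0. -0. -1.] gap 0.0880 F [-0.1  0.2 -0.1] T [ 0.03  0.03 -0.02]
 q [ 1.22  0.41 -0.01  1.6   0.01  1.13 -0.08]
cam in tool [ 0.06591143  0.00045867 -0.14432787] [[-0.    -0.97  -0.244]
 [ 1.     0.    -0.001]
 [ 0.001 -0.244  0.97 ]]
shift cm [ 45.27 -53.42  -8.04] rotvec [ 0.    -0.     0.285] min rows 8.9
```

Request:
arm_command(
  commands=[
    [1,[4.5,-4.5,-1],[0,0,0.142]],
    [1,[3.8,-5,-1],[0,0,0.142]],
    [1,[2.6,-5.8,-0.8],[0,0,0]],
    [1,[2.6,-5.8,-0.8],[0,0,0]],
    [1,[2.6,-5.8,-0.8],[0,0,0]],
    [1,[2.6,-5.8,-0.8],[0,0,0]],
    [1,[2.6,-5.8,-0.8],[0,0,0]],
    [1,[2.6,-5.8,-0.8],[0,0,0]],
    [1,[2.6,-5.8,-0.8],[0,0,0]],
    [1,[2.6,-5.8,-0.8],[0,0,0]],
    [1,[1,-4,-0.5],[0,0,0]],
    [1,[0,0,0],[0,0,0]],
  ],
)

```text
time: 2.4
ee_pos: [0.4549, 0.0048, 0.3285]
orientation: [0.002, 1.0, -0.005, 0.004]
wrist_force: [0.6, 0.3, -0.7]
finger_gap: 0.0875
```

```bash
python3 - <<'E'
from h import *
s=st()
im=get_image('wrist');cv2.imwrite('pics/w1.png',im);print(camera_model('wrist'))
s=st()
plan([.46,.04,.32],down(0.0))
E
```

```text
t 2.40 tcp [0.4549 0.0048 0.3285] yaw -0.52deg z [ 0.008 -0.003 -1.   ] gap 0.0875 F [ 0.6  0.3 -0.7] T [ 0.03  0.01 -0.01]
 q [ 0.37  0.07 -0.52  1.83  0.04  1.24 -1.74]
{'fx': 285.4180774149198, 'fy': 285.4180774149198, 'cx': 316.749575381276, 'cy': 202.22801261620813, 'position': array([0.51961448, 0.00210122, 0.47300719]), 'orientation': array([-0.08525362, -0.69772299,  0.70627832,  0.08417471])}
t 2.45 tcp [0.4546 0.0029 0.3282] yaw -0.66deg z [ 0.007 -0.004 -1.   ] gap 0.0880 F [ 0.9 -0.5  0.1] T [ 0.01 -0.03  0.03]
 q [ 0.37  0.07 -0.51  1.83  0.04  1.24 -1.74]
shift cm [ 0.49 -3.72  0.81] rotvec [ 0.004 -0.007 -0.012] min rows 0.6
```

View pics/w1.png

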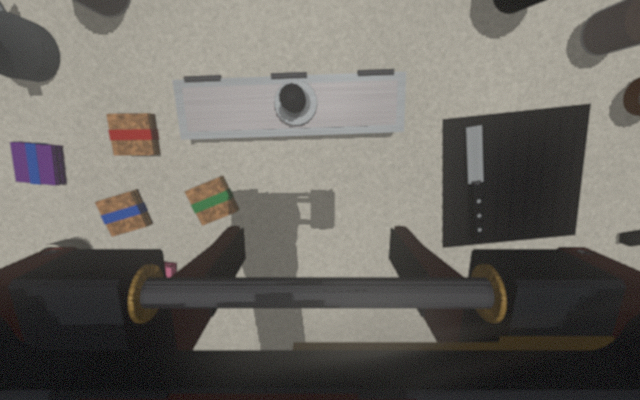

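```bash
python3 - <<'E'
from h import *
im=cv2.imread('pics/w1.png'); crop(im,160,50,420,150,3,'c1'); crop(im,430,90,620,250,4,'c2')
E
```

```text
(no output)
```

View pics/c1.png

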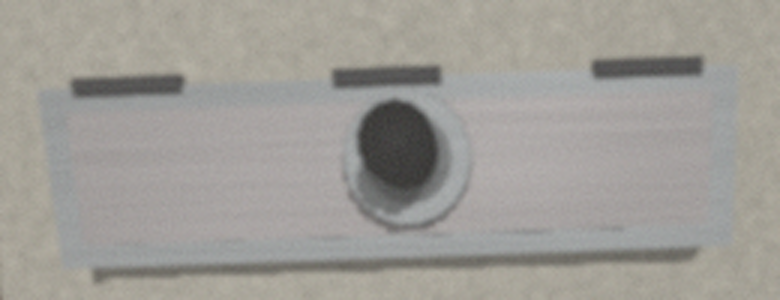

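View pics/c2.png

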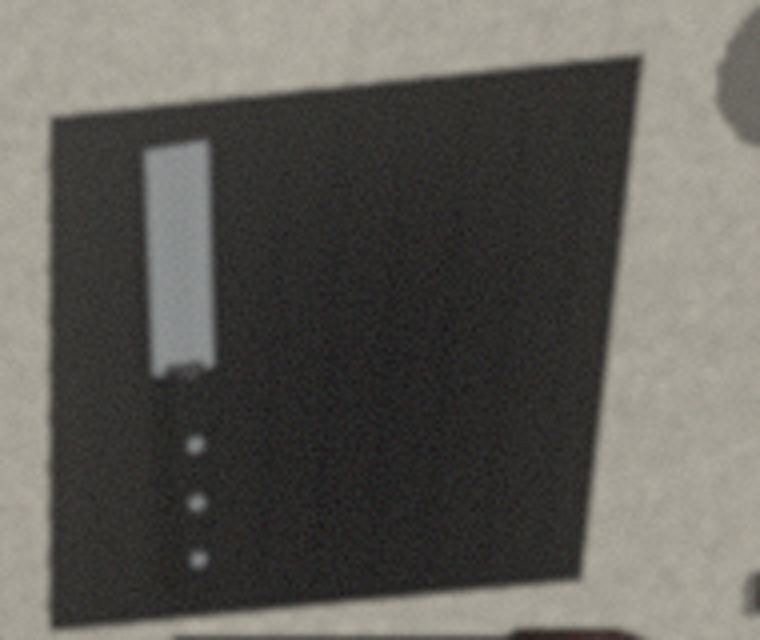

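```bash
cat >> h.py <<'E'
CW1={'fx': 285.4180774149198, 'fy': 285.4180774149198, 'cx': 316.749575381276, 'cy': 202.22801261620813, 'position': np.array([0.51961448, 0.00210122, 0.47300719]), 'orientation': np.array([-0.08525362, -0.69772299,  0.70627832,  0.08417471])}
def piles(im,cm,cam='wrist',verbose=1):
    hsv=cv2.cvtColor(im,cv2.COLOR_BGR2HSV)
    cork=cv2.inRange(hsv,(5,70,60),(25,255,255))
    out={}
    for n,(lo,hi) in dict(red=((0,150,80),(6,255,255)),red2=((174,150,80),(180,255,255)),blue=((100,150,60),(125,255,255)),green=((50,90,50),(85,255,255))).items():
        b=cv2.inRange(hsv,lo,hi)
        m=cv2.morphologyEx(cork|b,cv2.MORPH_CLOSE,np.ones((3,3),np.uint8))
        k,l,s_,c=cv2.connectedComponentsWithStats(m)
        for i in range(1,k):
            if s_[i,4]<60: continue
            mm=(l==i)
            if (b[mm]>0).mean()<0.1 or (cork[mm]>0).mean()<0.3: continue
            cnt=max(cv2.findContours(mm.astype(np.uint8),cv2.RETR_EXTERNAL,cv2.CHAIN_APPROX_NONE)[0],key=len)[:,0,:]
            W=np.array([pix2w(cam,u,v,.022,cm)[:2] for u,v in cnt])
            rc=cv2.minAreaRect((W*1000).astype(np.float32))
            out[n]=rc
            if verbose: print(n,'centre',np.round(np.array(rc[0])/1000,4),'size',np.round(rc[1],1),'ang',round(rc[2],1),'px',np.round(c[i],0))
    return out
E
python3 - <<'E'
from h import *
im=cv2.imread('pics/w1.png')
piles(im,CW1)
q=[pix2w('wrist',u,v,.049,CW1)[:2] for u,v in [(173.3,80),(406,72.7),(403.3,131.7),(182,139.3)]]
q=np.array(q);print(q.round(4),q.mean(0))
for a,b in [(0,1),(1,2),(2,3),(3,0)]:
    d=q[b]-q[a];print(np.linalg.norm(d),np.degrees(np.arctan2(d[1],d[0])))
for u,v,z in [(473.9,126.3,.013),(475.8,182.5,.013),(478.75,200.8,.02),(479.3,215.5,.02),(479.8,230,.02)]: print(pix2w('wrist',u,v,z,CW1).round(4))
for u,v in [(52,117),(642,55),(580,578),(52,628)]:print('mat',pix2w('wrist',u/4+430,v/4+90,.004,CW1).round(4))
print('tamper foot top', pix2w('wrist',407/3+160,167/3+50,.071,CW1),'handle top',pix2w('wrist',398/3+160,143/3+50,.049+.085,CW1))
E
```

```text
red centre [0.5207 0.283 ] size [74.3 61.2] ang 89.3 px [132. 134.]
green centre [0.4137 0.1728] size [61.4 66.6] ang 21.3 px [211. 201.]
[[ 0.5922  0.1983]
 [ 0.5979 -0.123 ]
 [ 0.519  -0.1241]
 [ 0.5121  0.1962]] [0.55530943 0.03684521]
0.3214015500532706 -88.9787231263915
0.07893411393956434 -179.2448317364439
0.3203825076399775 91.235033208542
0.0801312017823606 1.4893844511986767
[ 0.5258 -0.2446  0.013 ]
[ 0.4369 -0.2583  0.013 ]
[ 0.4077 -0.2628  0.02  ]
[ 0.3827 -0.2668  0.02  ]
[ 0.3573 -0.2708  0.02  ]
mat [ 0.5373 -0.1992  0.004 ]
mat [ 0.558 -0.428  0.004]
mat [ 0.3411 -0.4478  0.004 ]
mat [ 0.3207 -0.2194  0.004 ]
tamper foot top [0.55460559 0.02872514 0.071     ] handle top [0.55769216 0.02766681 0.134     ]
```

Request:
arm_command(
  commands=[
    [1,[0.5,-3.7,0.8],[0,0,0]],
    [1,[0,0,0],[0,0,0]],
    [1,[0,0,0],[0,0,0]],
  ],
)

```text
time: 2.82
ee_pos: [0.4598, 0.0354, 0.3195]
orientation: [0.003, 1.0, -0.009, 0.003]
wrist_force: [0.4, -0.1, -0.2]
finger_gap: 0.0877
```

```bash
cat >> h.py <<'E'
import pickle
def snap(name,cam='wrist'):
    cm=camera_model(cam); im=get_image(cam)
    cv2.imwrite('pics/'+name+'.png',im); pickle.dump(cm,open('pics/'+name+'.pkl','wb'))
    return im,cm
def load(name): return cv2.imread('pics/'+name+'.png'),pickle.load(open('pics/'+name+'.pkl','rb'))
E
python3 - <<'E'
from h import *
s=st()
im,cm=snap('w2'); st()
im2,cm2=snap('w3'); st()
piles(im2,cm2)
print(cm['position'],cm2['position'])
t=get_image('top');print('top');piles(t,camera_model('top'),'top')
crop(im2,160,50,480,150,2.5,'c3'); crop(im2,430,90,630,250,4,'c4')
E
```

```text
t 2.83 tcp [0.4598 0.0354 0.3195] yaw -1.04deg z [ 0.006 -0.007 -1.   ] gap 0.0877 F [ 0.4 -0.1 -0.2] T [ 0.03  0.07 -0.02]
 q [ 0.33  0.1  -0.55  1.83  0.06  1.22 -1.83]
t 2.88 tcp [0.4598 0.0356 0.3195] yaw -1.04deg z [ 0.006 -0.006 -1.   ] gap 0.0880 F [ 0.3 -0.5  0.1] T [0.   0.   0.06]
 q [ 0.33  0.1  -0.55  1.83  0.06  1.22 -1.83]
t 2.92 tcp [0.4598 0.0358 0.3196] yaw -1.04deg z [ 0.007 -0.006 -1.   ] gap 0.0877 F [ 0.9 -0.7 -0.2] T [ 0.02 -0.01 -0.01]
 q [ 0.33  0.1  -0.55  1.83  0.06  1.22 -1.83]
red centre [0.5204 0.2867] size [73.2 61.8] ang 89.0 px [148. 138.]
green centre [0.413  0.1759] size [63.3 65.8] ang 21.2 px [226. 206.]
[0.52491815 0.03454902 0.46420871] [0.52488079 0.03472562 0.46424131]
top
blue centre [0.3909 0.3281] size [63.4 65.3] ang 16.7 px [200. 228.]
```

View pics/c3.png

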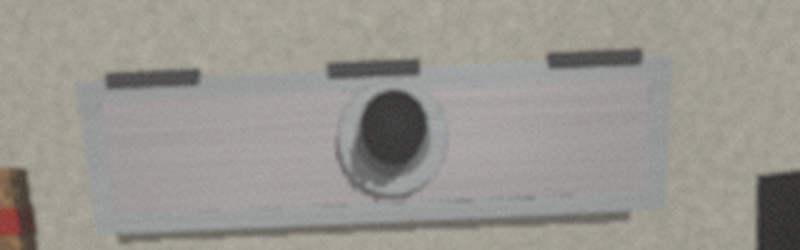

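View pics/w3.png

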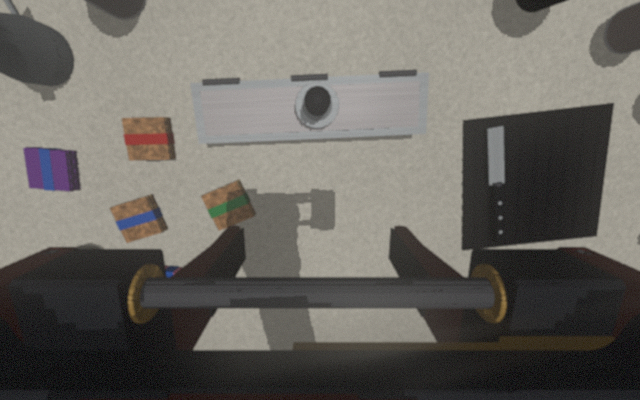

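```bash
python3 - <<'E'
from h import *
t=get_image('top');s=get_image('scene')
crop(t,225,160,330,210,7,'c5'); crop(s,320,150,410,230,7,'c6')
cv2.imwrite('pics/top1.png',t);cv2.imwrite('pics/scene1.png',s)
E
```

```text
(no output)
```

View pics/c5.png

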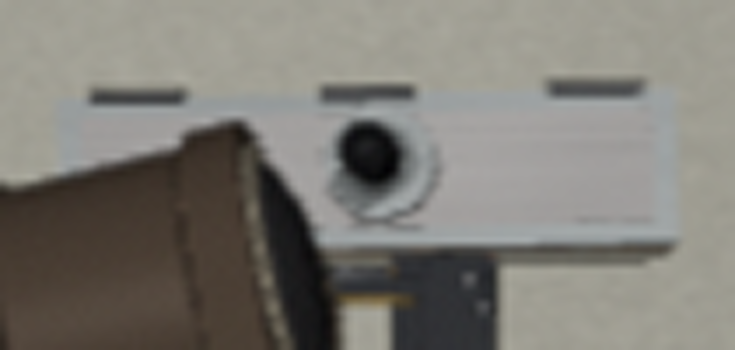

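View pics/c6.png

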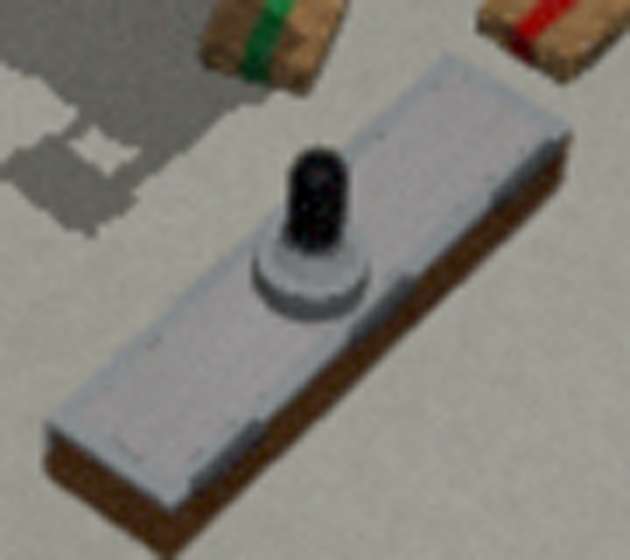

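```bash
cat > fitbox.py <<'E'
from h import *
from scipy.optimize import least_squares
def o(l,k,x0,y0): return [((u+.5)/k-.5+x0,(v+.5)/k-.5+y0) for u,v in l]
im,cm=load('w3')
L=np.array([[.0405,.162],[.0405,-.162],[-.0405,-.162],[-.0405,.162]])
obs={'w1':(CW1,o([(40,90),(738,68),(730,245),(66,268)],3,160,50)),
'w3':(cm,o([(78,84),(670,57),(665,207),(98,234)],2.5,160,50)),
'top':(camera_model('top'),o([(57,98),(680,88),(678,240)],7,225,160)+o([(337,422)],4,150,90)),
'scene':(camera_model('scene'),o([(568,130),(172,503),(47,432),(449,53)],7,320,150))}
for n,(cm,p) in obs.items():
    p=np.array(p)
    def f(x):
        c,s=np.cos(x[2]),np.sin(x[2])
        W=np.c_[x[0]+L[:,0]*c-L[:,1]*s,x[1]+L[:,0]*s+L[:,1]*c,np.full(4,.049)]
        return (w2pix(n,W,cm)-p).ravel()
    r=least_squares(f,[.55,.04,0]);print(n,r.x[:2].round(4),np.degrees(r.x[2]).round(2),'rms px',np.sqrt(np.mean(r.fun**2)).round(2))
E
python3 fitbox.py
```

```text
w1 [0.5556 0.0373] 1.14 rms px 0.9
w3 [0.5564 0.0406] 1.51 rms px 0.83
top [0.5565 0.0421] 1.34 rms px 0.38
scene [0.5581 0.0382] 1.86 rms px 0.68
```

```bash
python3 - <<'E'
from h import *
im,cm=load('w3')
def o(u,v,k=2.5,x0=160,y0=50): return (u+.5)/k-.5+x0,(v+.5)/k-.5+y0
for z in(.13,.14): print(pix2w('w',*o(394,124),z,cm))
print('foot',pix2w('w',*o(392,139),.071,cm), pix2w('w',*o(389,143),.06,cm))
t=cv2.imread('pics/top1.png');cmt=camera_model('top')
print('top handle',pix2w('t',*o(369,152,7,225,160),.137,cmt),'foot',pix2w('t',*o(384,166,7,225,160),.071,cmt))
print('scene',pix2w('s',*o(311,275,7,320,150),.065,camera_model('scene')))
print('syrup',pix2w('t',*o(375,245,4,330,120),.0,cmt),pix2w('t',*o(433,228,4,330,120),.19,cmt))
print('cupst',pix2w('t',*o(150,70,4,330,120),.125,cmt),'sugar',pix2w('t',*o(308,137,4,330,120),.105,cmt))
plan([.5555,.034,.111],down(np.radians(1.5)))
E
```

```text
[0.56014733 0.03174897 0.13      ]
[0.55909221 0.03183803 0.14      ]
foot [0.55896021 0.03240452 0.071     ] [0.55789329 0.03399492 0.06      ]
top handle [0.55642929 0.03261151 0.137     ] foot [0.5558346  0.03240246 0.071     ]
scene [0.5654495 0.0239983 0.065    ]
syrup [ 0.57569881 -0.50533253  0.        ] [ 0.57037873 -0.50074061  0.19      ]
cupst [ 0.71437434 -0.27660735  0.125     ] sugar [ 0.66002763 -0.41834029  0.105     ]
shift cm [ 9.41 -0.04 20.94] rotvec [ 0.006 -0.007 -0.044] min rows 3.5
```

Request:
arm_command(
  commands=[
    [1,[3.3,0.05,3],[0,0,-0.015]],
    [1,[3.3,0,3],[0,0,-0.015]],
    [1,[3.3,0,3],[0,0,-0.015]],
    [1,[0,0,4],[0,0,0]],
    [1,[0,0,4],[0,0,0]],
    [1,[0,0,3],[0,0,0]],
    [1,[0,0,0],[0,0,0]],
  ],
)

```text
time: 3.95
ee_pos: [0.566, 0.03, 0.116]
orientation: [0.004, 1.0, 0.012, 0.006]
wrist_force: [-0.9, 0.1, 0.4]
finger_gap: 0.088
```

```bash
python3 - <<'E'
from h import *
s=st()
plan([.558,.0325,.111],down(np.radians(1.5)))
snap('w4')
E
```

```text
t 3.95 tcp [0.566 0.03  0.116] yaw 1.32deg z [ 0.011 -0.008 -1.   ] gap 0.0880 F [-0.9  0.1  0.4] T [0.01 0.03 0.03]
 q [ 0.22  0.49 -0.48  1.85  0.31  0.86 -1.96]
shift cm [-0.8  -0.27  0.49] rotvec [ 0.008 -0.011 -0.003] min rows 0.1
```

View pics/w4.png

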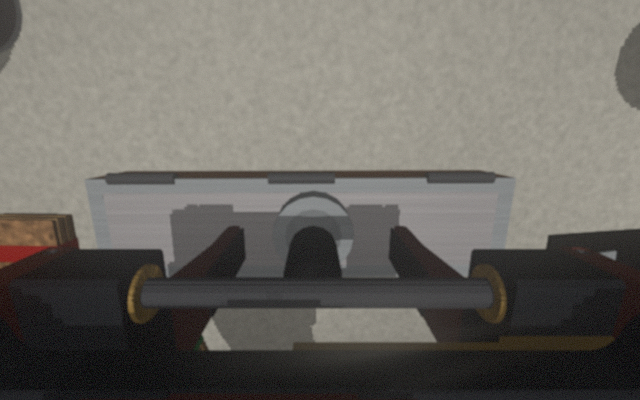

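Request:
arm_command(
  commands=[
    [1,[-0.8,-0.1,0.5],[0.008,-0.011,0]],
    [-1,[0,0,0],[0,0,0]],
    [-1,[0,0,0],[0,0,0]],
    [-1,[0,0,0],[0,0,0]],
    [-1,[0,0,0],[0,0,0]],
    [-1,[0,0,0],[0,0,0]],
  ],
  squeeze=30,
)

```text
time: 4.75
ee_pos: [0.5612, 0.031, 0.117]
orientation: [-0.0, 1.0, 0.011, 0.005]
wrist_force: [-0.5, -0.2, -0.1]
finger_gap: 0.0413
```

```bash
python3 - <<'E'
from h import *
s=st()
im,cm=snap('w5')
plan([.385,-.395,s['ee_pos'][2]-.045],down(np.radians(1.5)))
E
```

```text
t 4.75 tcp [0.5612 0.031  0.117 ] yaw 1.28deg z [ 0.009  0.    -1.   ] gap 0.0413 F [-0.5 -0.2 -0.1] T [ 0.02  0.04 -0.04]
 q [ 0.23  0.49 -0.49  1.86  0.3   0.86 -1.95]
shift cm [-18.61  42.2    4.32] rotvec [-0.    -0.009 -0.004] min rows 7.0
```

View pics/w5.png

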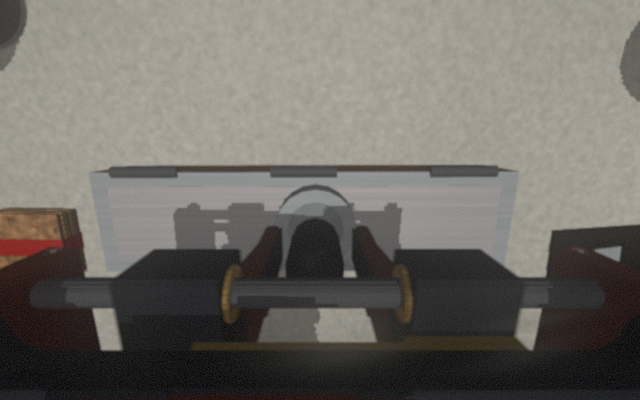

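Request:
arm_command(
  commands=[
    [-1,[0,0,0.4],[0,0,0]],
    [-1,[0,0,0],[0,0,0]],
    [-1,[0,0,0],[0,0,0]],
    [-1,[0,0,0],[0,0,0]],
  ],
  squeeze=30,
)

```text
time: 5.3
ee_pos: [0.5617, 0.0321, 0.1138]
orientation: [-0.0, 1.0, 0.012, 0.005]
wrist_force: [-1.3, -0.2, 3.0]
finger_gap: 0.0298
```

```bash
python3 - <<'E'
from h import *
s=st()
plan([.385,-.395,s['ee_pos'][2]-.045],down(np.radians(1.5)))
E
```

```text
t 5.30 tcp [0.5617 0.0321 0.1138] yaw 1.33deg z [ 0.011  0.001 -1.   ] gap 0.0298 F [-1.3 -0.2  3. ] T [-0.01  0.23  0.04]
 q [ 0.23  0.49 -0.49  1.86  0.3   0.85 -1.95]
shift cm [-18.7   42.29   4.27] rotvec [-0.001 -0.011 -0.003] min rows 7.0
```

Request:
arm_command(
  commands=[
    [-1,[0,0,-2],[0,0,0]],
    [-1,[0,0,-3],[0,0,0]],
    [-1,[-1,3,-2],[0,0,0]],
    [-1,[-2.5,5,0],[0,0,0]],
    [-1,[-2.5,5.5,0],[0,0,0]],
    [-1,[-2.5,5.5,0],[0,0,0]],
    [-1,[-2.5,5.5,0],[0,0,0]],
    [-1,[-2.5,5.5,0],[0,0,0]],
    [-1,[-2.5,5.5,0],[0,0,0]],
    [-1,[-1.5,3,0],[0,0,0]],
    [-1,[-0.5,1,0],[0,0,0]],
    [-1,[0,0,0],[0,0,0]],
  ],
  squeeze=30,
)

```text
time: 6.8
ee_pos: [0.38, -0.3774, 0.1735]
orientation: [-0.004, 1.0, 0.012, -0.001]
wrist_force: [0.4, 0.5, -3.7]
finger_gap: 0.0295
```

```bash
python3 - <<'E'
from h import *
s=st()
plan([.385,-.395,.069],down(np.radians(1.5)))
im,cm=snap('w6');im=get_image('scene');crop(im,200,150,420,300,3.5,'s6')
E
```

```text
t 6.80 tcp [ 0.38   -0.3774  0.1735] yaw 1.39deg z [-0.002  0.008 -1.   ] gap 0.0295 F [ 0.4  0.5 -3.7] T [ 0.1  -0.   -0.01]
 q [ 0.99  0.36 -0.37  1.86  0.15  0.95 -0.99]
shift cm [ 0.48  1.86 10.43] rotvec [-0.009  0.002 -0.002] min rows 1.7
```

View pics/w6.png

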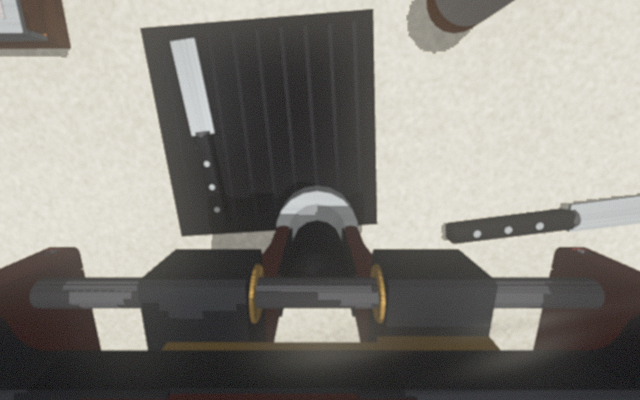

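View pics/s6.png

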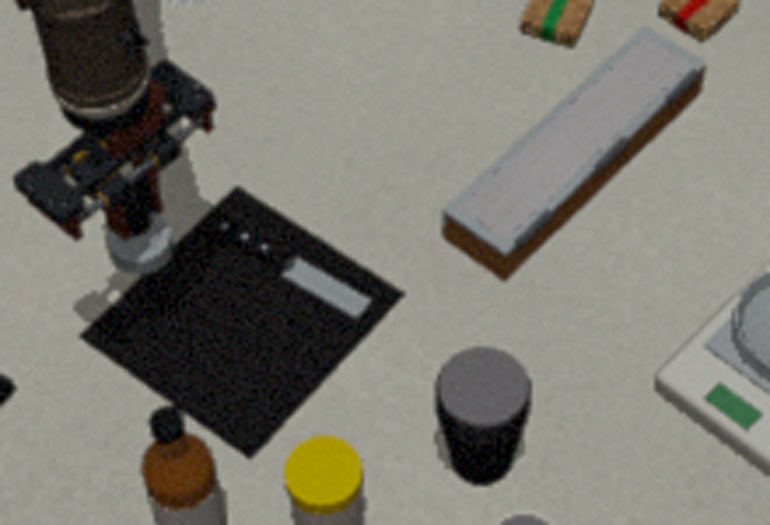

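```bash
python3 - <<'E'
from h import *
im,cm=load('w6')
q=np.array([pix2w('w',u,v,.004,cm)[:2] for u,v in [(143,28),(373,10),(377,222),(182,235)]]);print(q.round(4),q.mean(0).round(4))
for u,v,z in [(184.5,39.5,.0133),(203,134,.0133),(207,164,.02),(212,187,.02),(217,210,.02)]: print(pix2w('w',u,v,z,cm).round(4))
for k in models.mark_of('knife','wrist')[:3]: print(k, pix2w('w',k['centre'][1],k['centre'][0],.004,cm))
E
```

```text
[[ 0.5392 -0.2009]
 [ 0.5595 -0.4262]
 [ 0.3448 -0.4465]
 [ 0.3226 -0.2193]] [ 0.4415 -0.3232]
[ 0.5274 -0.2451  0.0133]
[ 0.4389 -0.2564  0.0133]
[ 0.4087 -0.261   0.02  ]
[ 0.3843 -0.2646  0.02  ]
[ 0.3589 -0.2683  0.02  ]
{'centre': [213.9, 568.3], 'p': 0.97} [ 0.3603508  -0.66248427  0.004     ]
{'centre': [131.7, 206.0], 'p': 0.61} [ 0.44119424 -0.25607615  0.004     ]
{'centre': [38.9, 183.0], 'p': 0.5} [ 0.53036079 -0.23958008  0.004     ]
```

Request:
arm_command(
  commands=[
    [-1,[0.9,1.8,1.5],[-0.009,0,0]],
    [-1,[0,0,3],[0,0,0]],
    [-1,[0,0,3],[0,0,0]],
    [-1,[0,0,2],[0,0,0]],
    [-1,[0,0,0],[0,0,0]],
  ],
)

```text
time: 7.58
ee_pos: [0.3979, -0.3868, 0.0779]
orientation: [0.0, 1.0, 0.02, 0.002]
wrist_force: [-0.3, 0.1, -3.0]
finger_gap: 0.0296
```

```bash
python3 - <<'E'
from h import *
s=st()
plan([.390,-.395,.069],down(np.radians(1.5)))
E
```

```text
t 7.58 tcp [ 0.3979 -0.3868  0.0779] yaw 2.34deg z [ 0.003 -0.001 -1.   ] gap 0.0296 F [-0.3  0.1 -3. ] T [ 0.01 -0.   -0.01]
 q [ 0.94  0.51 -0.33  1.9   0.23  0.76 -1.05]
shift cm [-0.83  0.79  0.89] rotvec [ 0.001 -0.003  0.015] min rows 0.1
```

Request:
arm_command(
  commands=[
    [-1,[-0.4,0.6,0.5],[0,0,0]],
    [-1,[0,0,0.3],[0,0,0]],
    [-1,[0,0,0.15],[0,0,0]],
    [-1,[0,0,0],[0,0,0]],
  ],
)

```text
time: 8.07
ee_pos: [0.3962, -0.3935, 0.0707]
orientation: [0.002, 1.0, 0.021, 0.003]
wrist_force: [-0.4, 0.1, -3.7]
finger_gap: 0.0295
```

```bash
python3 - <<'E'
from h import *
s=st()
E
```

```text
t 8.07 tcp [ 0.3962 -0.3935  0.0707] yaw 2.45deg z [ 0.007 -0.003 -1.   ] gap 0.0295 F [-0.4  0.1 -3.7] T [ 0.    0.01 -0.03]
 q [ 0.95  0.52 -0.33  1.9   0.24  0.74 -1.04]
```

Request:
arm_command(
  commands=[
    [-1,[0,0,0.15],[0,0,0]],
    [-1,[0,0,0.15],[0,0,0]],
    [-1,[0,0,0.1],[0,0,0]],
  ],
)

```text
time: 8.45
ee_pos: [0.3963, -0.3939, 0.0689]
orientation: [0.002, 1.0, 0.021, 0.003]
wrist_force: [-3.1, 2.3, 10.4]
finger_gap: 0.0297
```

```bash
python3 - <<'E'
from h import *
s=st()
E
```

```text
t 8.45 tcp [ 0.3963 -0.3939  0.0689] yaw 2.41deg z [ 0.007 -0.005 -1.   ] gap 0.0297 F [-3.1  2.3 10.4] T [1.05 0.75 0.08]
 q [ 0.95  0.53 -0.33  1.91  0.24  0.74 -1.05]
```

Request:
arm_command(
  commands=[
    [-1,[0,0,-0.1],[0,0,0]],
    [0.3,[0,0,0],[0,0,0]],
    [0.3,[0,0,0],[0,0,0]],
    [0.3,[0,0,0],[0,0,0]],
    [0.3,[0,0,-2],[0,0,0]],
    [0,[0,0,-4],[0,0,0]],
    [0,[0,0,-5],[0,0,0]],
    [0,[0,0,-2],[0,0,0]],
    [0,[0,0,0],[0,0,0]],
  ],
)

```text
time: 9.57
ee_pos: [0.3962, -0.3935, 0.204]
orientation: [0.003, 1.0, 0.021, 0.004]
wrist_force: [0.2, 0.3, -1.3]
finger_gap: 0.0437
```

```bash
python3 - <<'E'
from h import *
s=st()
im,cm=snap('w7')
E
```

```text
t 9.57 tcp [ 0.3962 -0.3935  0.204 ] yaw 2.43deg z [ 0.008 -0.006 -1.   ] gap 0.0437 F [ 0.2  0.3 -1.3] T [ 0.03  0.04 -0.02]
 q [ 0.99  0.36 -0.38  1.79  0.15  1.01 -0.97]
```

View pics/w7.png

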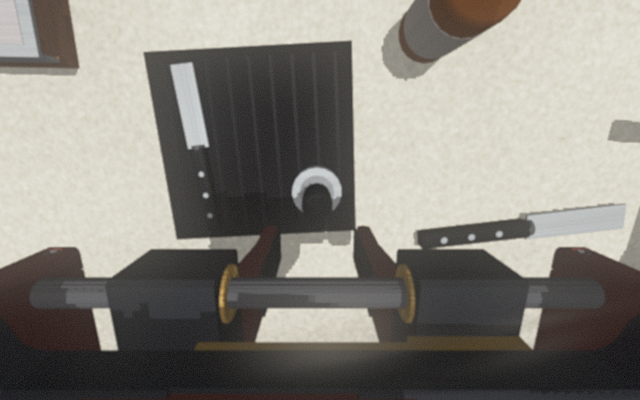

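```bash
python3 - <<'E'
from h import *
plan([.4247,-.259,.10],down(np.radians(7.8)))
E
```

```text
shift cm [  3.39 -13.34  10.26] rotvec [ 0.005 -0.007 -0.094] min rows 2.2
```

Request:
arm_command(
  commands=[
    [0,[1,-4.5,0],[0,0,-0.03]],
    [0,[1,-4.5,3],[0,0,-0.03]],
    [0,[1,-4,4],[0.005,-0.007,-0.03]],
    [0,[0,0,2],[0,0,0]],
    [0,[0,0,0],[0,0,0]],
  ],
)

```text
time: 10.25
ee_pos: [0.4145, -0.2566, 0.1043]
orientation: [-0.002, 0.998, 0.067, -0.003]
wrist_force: [0.7, -0.3, 0.6]
finger_gap: 0.0439
```

```bash
python3 - <<'E'
from h import *
s=st()
im,cm=snap('w8')
plan([.4247,-.259,.0225],down(np.radians(7.8)))
E
```

```text
t 10.25 tcp [ 0.4145 -0.2566  0.1043] yaw 7.73deg z [-0.006  0.005 -1.   ] gap 0.0439 F [ 0.7 -0.3  0.6] T [ 0.03 -0.06  0.01]
 q [ 0.81  0.39 -0.43  2.03  0.23  0.77 -1.2 ]
shift cm [0.97 0.4  8.25] rotvec [-0.005  0.004 -0.002] min rows 1.4
```

View pics/w8.png

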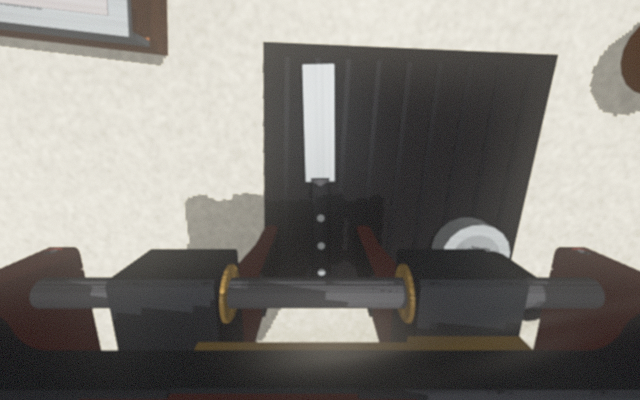

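```bash
python3 - <<'E'
from h import *
im,cm=load('w8')
for u,v,z in [(318.5,64,.0133),(320,181,.0133),(320.5,218,.02),(321,246,.02),(321.3,272,.02)]: print(pix2w('w',u,v,z,cm).round(4))
E
```

```text
[ 0.5276 -0.2424  0.0133]
[ 0.439  -0.2558  0.0133]
[ 0.4091 -0.2603  0.02  ]
[ 0.3842 -0.2642  0.02  ]
[ 0.3598 -0.2679  0.02  ]
```

Request:
arm_command(
  commands=[
    [0,[1.1,0.3,2],[-0.005,0.004,-0.014]],
    [0,[0,0,3],[0,0,0]],
    [0,[0,0,2],[0,0,0]],
    [0,[0,0,0],[0,0,0]],
  ],
)

```text
time: 10.8
ee_pos: [0.428, -0.2617, 0.0356]
orientation: [0.002, 0.997, 0.072, 0.002]
wrist_force: [0.0, 0.8, -0.6]
finger_gap: 0.0438
```

```bash
python3 - <<'E'
from h import *
s=st()
im,cm=snap('w9')
plan([.4247,-.258,.0225],down(np.radians(8.5)))
E
```

```text
t 10.80 tcp [ 0.428  -0.2617  0.0356] yaw 8.28deg z [ 0.004 -0.003 -1.   ] gap 0.0438 F [ 0.   0.8 -0.6] T [ 0.02  0.04 -0.02]
 q [ 0.75  0.52 -0.37  2.05  0.32  0.62 -1.27]
shift cm [-0.32 -0.45  1.39] rotvec [ 0.004 -0.004 -0.004] min rows 0.2
```

View pics/w9.png

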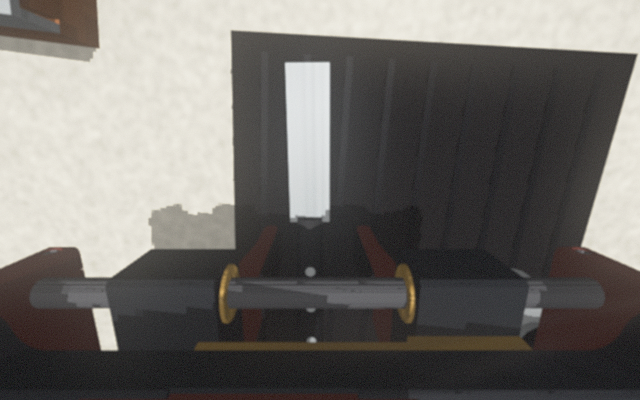

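Request:
arm_command(
  commands=[
    [0,[-0.3,-0.4,0.7],[0.003,-0.003,-0.004]],
    [0,[0,0,0.5],[0,0,0]],
    [0,[0,0,0],[0,0,0]],
  ],
)

```text
time: 11.22
ee_pos: [0.4258, -0.2594, 0.0259]
orientation: [0.002, 0.997, 0.074, 0.002]
wrist_force: [0.7, 0.1, -0.7]
finger_gap: 0.0437
```

```bash
python3 - <<'E'
from h import *
s=st()
plan([.4247,-.258,.0225],down(np.radians(8.5)))
E
```

```text
t 11.22 tcp [ 0.4258 -0.2594  0.0259] yaw 8.45deg z [ 0.004 -0.003 -1.   ] gap 0.0437 F [ 0.7  0.1 -0.7] T [-0.02  0.03 -0.01]
 q [ 0.74  0.53 -0.37  2.07  0.33  0.6  -1.28]
shift cm [-0.09 -0.16  0.34] rotvec [ 0.004 -0.004 -0.001] min rows 0.1
```

Request:
arm_command(
  commands=[
    [0,[0,-0.2,0.3],[0.003,-0.003,0]],
    [0,[0,0,0.2],[0,0,0]],
    [-1,[0,0,0],[0,0,0]],
    [-1,[0,0,0],[0,0,0]],
    [-1,[0,0,0],[0,0,0]],
    [-1,[0,0,0],[0,0,0]],
    [-1,[0,0,0],[0,0,0]],
    [-1,[0,0,0],[0,0,0]],
  ],
  squeeze=55,
)

```text
time: 12.22
ee_pos: [0.4263, -0.257, 0.0215]
orientation: [0.0, 0.997, 0.074, 0.001]
wrist_force: [-0.5, 0.7, 1.6]
finger_gap: 0.0157
```

```bash
python3 - <<'E'
from h import *
s=st()
im,cm=snap('w10')
E
```

```text
t 12.22 tcp [ 0.4263 -0.257   0.0215] yaw 8.48deg z [ 0.002 -0.001 -1.   ] gap 0.0157 F [-0.5  0.7  1.6] T [ 0.2   0.04 -0.02]
 q [ 0.73  0.54 -0.36  2.07  0.33  0.59 -1.28]
```

View pics/w10.png

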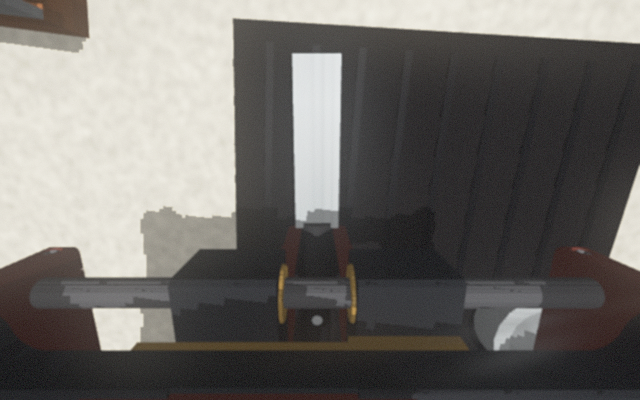

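Request:
arm_command(
  commands=[
    [-1,[0,0,-2],[0,0,0]],
    [-1,[0,0,-4],[0,0,0]],
    [-1,[-0.5,-2,-3],[0,0,0.03]],
    [-1,[0,0,0],[0,0,0]],
  ],
)

```text
time: 12.78
ee_pos: [0.417, -0.2379, 0.1125]
orientation: [-0.0, 0.998, 0.058, -0.0]
wrist_force: [0.2, -0.5, -1.0]
finger_gap: 0.0154
```

```bash
python3 - <<'E'
from h import *
im,cm=load('w10')
from h import *
s=st()
im,cm=snap('w11')
cv2.imwrite('pics/x.png',im)
r=Rq(s['orientation'])
plan([.373,.038,.11],down(np.radians(1.5)))
E
```

```text
t 12.78 tcp [ 0.417  -0.2379  0.1125] yaw 6.68deg z [-0.001  0.001 -1.   ] gap 0.0154 F [ 0.2 -0.5 -1. ] T [ 0.01 -0.06  0.01]
 q [ 0.78  0.37 -0.44  2.05  0.22  0.77 -1.25]
shift cm [ -1.14 -27.98   0.18] rotvec [-0.001  0.002  0.09 ] min rows 4.7
```

View pics/w11.png

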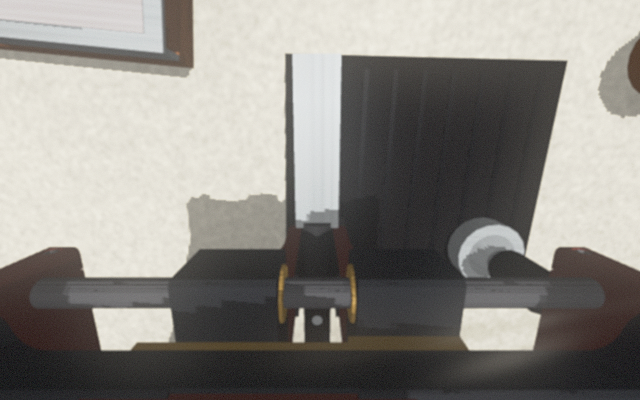

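```bash
python3 - <<'E'
from h import *
im,cm=load('w10')
p=pix2w('w',316.7,53,.0133,cm); T=np.array([.4263,-.257,.0215]); r=down(np.radians(8.48))
print(p,r.inv().apply(p-T))
E
```

```text
[ 0.52769443 -0.24226037  0.0133    ] [0.1024595  0.00037356 0.0082    ]
```

Request:
arm_command(
  commands=[
    [-1,[-0.2,-5,0],[0,0,0.03]],
    [-1,[-0.4,-5.5,0],[0,0,0.03]],
    [-1,[-0.4,-5.5,0],[0,0,0.03]],
    [-1,[-0.5,-5.5,0],[0,0,0]],
    [-1,[-0.5,-4,0],[0,0,0]],
    [-1,[0,-1.5,0],[0,0,0]],
    [-1,[0,0,0],[0,0,0]],
  ],
)

```text
time: 13.7
ee_pos: [0.3799, 0.0332, 0.105]
orientation: [-0.001, 1.0, 0.01, -0.004]
wrist_force: [-0.5, 0.5, -1.2]
finger_gap: 0.0157
```

```bash
python3 - <<'E'
from h import *
s=st()
im,cm=snap('w12')
plan([.373,.038,.0305],down(np.radians(1.5)))
E
```

```text
t 13.70 tcp [0.3799 0.0332 0.105 ] yaw 1.20deg z [-0.007  0.003 -1.   ] gap 0.0157 F [-0.5  0.5 -1.2] T [-0.03  0.03  0.  ]
 q [ 0.3   0.25 -0.57  2.26  0.21  0.69 -1.97]
shift cm [-0.61 -0.55  7.45] rotvec [-0.003  0.008 -0.007] min rows 1.2
```

View pics/w12.png

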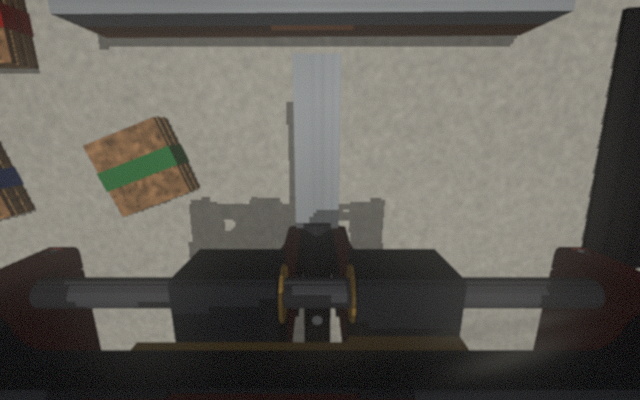

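```bash
python3 - <<'E'
from h import *
im,cm=load('w12')
crop(im,40,0,600,60,1.4,'c12')
crop(im,230,0,400,70,4.5,'c12b')
for z in (.021,.026,.016):
  for u,v in [(272,26),(354,26),(313,26)]: print(z,pix2w('w',u,v,z,cm).round(4))
B=np.array([.5567,.0405]);y=np.radians(1.5);
def b2w(x,yy,z): return np.array([B[0]+x*np.cos(y)-yy*np.sin(y),B[1]+x*np.sin(y)+yy*np.cos(y),z])
for p in [(-.0405,.03,.026),(-.0405,-.03,.026),(-.0405,.03,.016),(-.0405,-.03,.016),(-.0405,.162,.049),(-.0405,-.162,.049),(-.0405,.162,0),(-.0405,-.162,0)]: print(p,w2pix('w',b2w(*p),cm).round(1))
E
```

```text
0.021 [0.5164 0.0678 0.021 ]
0.021 [0.5176 0.0095 0.021 ]
0.021 [0.517  0.0386 0.021 ]
0.026 [0.5149 0.067  0.026 ]
0.026 [0.516 0.01  0.026]
0.026 [0.5155 0.0385 0.026 ]
0.016 [0.518  0.0685 0.016 ]
0.016 [0.5191 0.009  0.016 ]
0.016 [0.5185 0.0387 0.016 ]
(-0.0405, 0.03, 0.026) [[268.5  25.1]]
(-0.0405, -0.03, 0.026) [[354.9  24.4]]
(-0.0405, 0.03, 0.016) [[270.8  29.9]]
(-0.0405, -0.03, 0.016) [[353.2  29.3]]
(-0.0405, 0.162, 0.049) [[49.3 13.8]]
(-0.0405, -0.162, 0.049) [[575.    9.6]]
(-0.0405, 0.162, 0) [[106.1  37.9]]
(-0.0405, -0.162, 0) [[520.2  34.8]]
```

View pics/c12b.png

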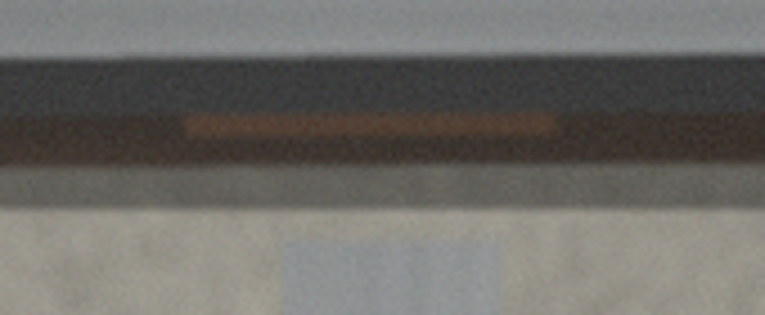

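View pics/c12.png

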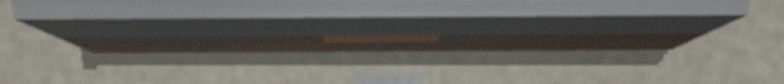

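Request:
arm_command(
  commands=[
    [-1,[-0.6,-0.6,2],[-0.003,0.008,-0.006]],
    [-1,[0,0,3],[0,0,0]],
    [-1,[0,0,1.5],[0,0,0]],
    [-1,[0,0,0.4],[0,0,0]],
    [-1,[0,0,0],[0,0,0]],
  ],
)

```text
time: 14.38
ee_pos: [0.3742, 0.0324, 0.0324]
orientation: [0.001, 1.0, 0.009, -0.001]
wrist_force: [-0.4, -0.2, -1.3]
finger_gap: 0.016
```

```bash
python3 - <<'E'
from h import *
s=st()
im,cm=snap('w13')
crop(im,200,0,440,120,3.3,'c13')
plan([.373,.038,.0303],down(np.radians(1.5)))
E
```

```text
t 14.38 tcp [0.3742 0.0324 0.0324] yaw 1.00deg z [-0.002 -0.002 -1.   ] gap 0.0160 F [-0.4 -0.2 -1.3] T [-0.03  0.06  0.01]
 q [ 0.19  0.39 -0.48  2.33  0.38  0.49 -2.15]
shift cm [-0.13 -0.56  0.23] rotvec [ 0.002  0.001 -0.009] min rows 0.1
```

View pics/w13.png

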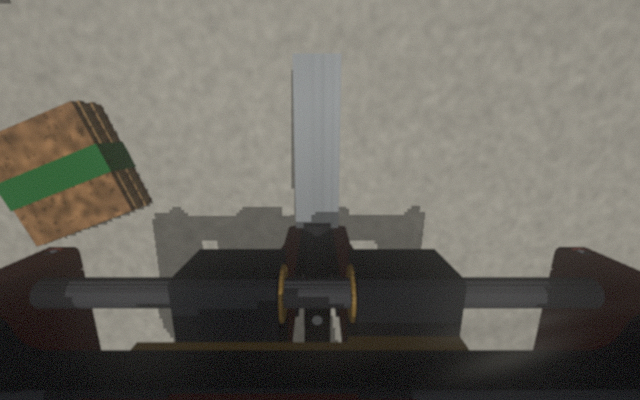

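Request:
arm_command(
  commands=[
    [-1,[0,-0.6,0.2],[0.002,0,-0.009]],
    [-1,[0,-0.1,0.1],[0,0,0]],
    [-1,[0,0,0],[0,0,0]],
  ],
)

```text
time: 14.8
ee_pos: [0.3753, 0.0397, 0.0306]
orientation: [-0.0, 1.0, 0.013, 0.001]
wrist_force: [-0.1, 0.2, -0.4]
finger_gap: 0.0155
```

```bash
python3 - <<'E'
from h import *
s=st()
plan([.4425,.0375,.0303],down(np.radians(1.5)))
for k in range(1):
  im=get_image('scene');crop(im,300,130,430,240,6,'s13')
E
```

```text
t 14.80 tcp [0.3753 0.0397 0.0306] yaw 1.52deg z [ 0.001  0.001 -1.   ] gap 0.0155 F [-0.1  0.2 -0.4] T [ 0.04  0.01 -0.02]
 q [ 0.17  0.4  -0.48  2.33  0.39  0.48 -2.16]
shift cm [6.71 0.4  0.04] rotvec [-0.    -0.001  0.   ] min rows 1.1
```

View pics/s13.png

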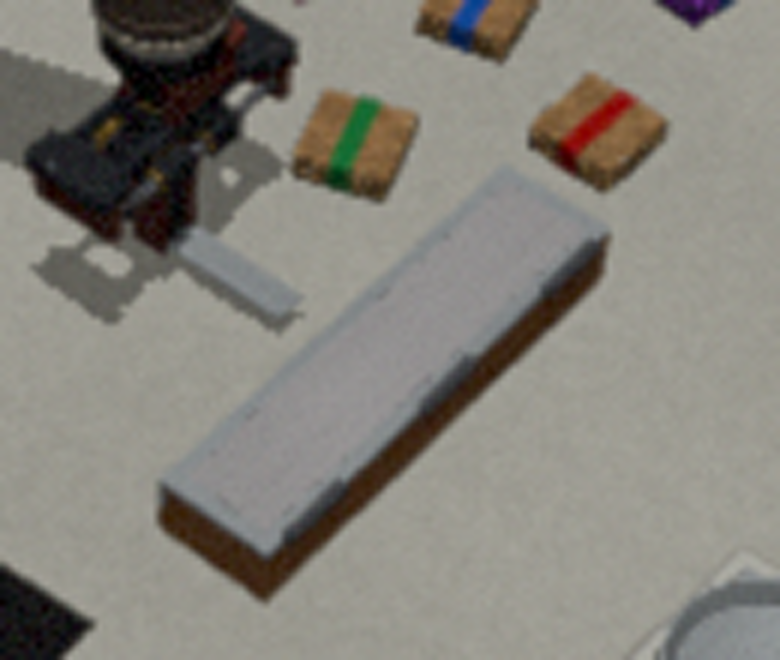

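Request:
arm_command(
  commands=[
    [-1,[2,0.1,0],[0,0,0]],
    [-1,[1.3,0,0],[0,0,0]],
    [-1,[0,0,0],[0,0,0]],
  ],
)

```text
time: 15.22
ee_pos: [0.4091, 0.0396, 0.0309]
orientation: [-0.0, 1.0, 0.013, 0.001]
wrist_force: [-0.3, 0.2, -0.4]
finger_gap: 0.0156
```

```bash
python3 - <<'E'
from h import *
s=st()
plan([.4425,.0385,.0303],down(np.radians(1.5)))
E
```

```text
t 15.22 tcp [0.4091 0.0396 0.0309] yaw 1.54deg z [ 0.002  0.    -1.   ] gap 0.0156 F [-0.3  0.2 -0.4] T [0.02 0.03 0.01]
 q [ 0.18  0.43 -0.47  2.26  0.39  0.52 -2.14]
shift cm [3.34 0.2  0.06] rotvec [-0.    -0.002  0.001] min rows 0.6
```

Request:
arm_command(
  commands=[
    [-1,[1,0.1,0.06],[0,0,0]],
    [-1,[1,0,0],[0,0,0]],
    [-1,[1.3,0,0],[0,0,0]],
    [-1,[0,0,0],[0,0,0]],
  ],
)

```text
time: 15.72
ee_pos: [0.4435, 0.0394, 0.0301]
orientation: [0.0, 1.0, 0.014, 0.0]
wrist_force: [-0.1, 0.3, -1.0]
finger_gap: 0.0157
```

```bash
python3 - <<'E'
from h import *
s=st()
im,cm=snap('w14')
plan([.4425,.0385,.0303],down(np.radians(1.5)))
E
```

```text
t 15.72 tcp [0.4435 0.0394 0.0301] yaw 1.55deg z [ 0.001 -0.    -1.   ] gap 0.0157 F [-0.1  0.3 -1. ] T [ 0.01  0.06 -0.06]
 q [ 0.18  0.48 -0.46  2.18  0.39  0.56 -2.11]
shift cm [-0.02  0.08 -0.03] rotvec [0.    0.    0.001] min rows 0.0
```

View pics/w14.png

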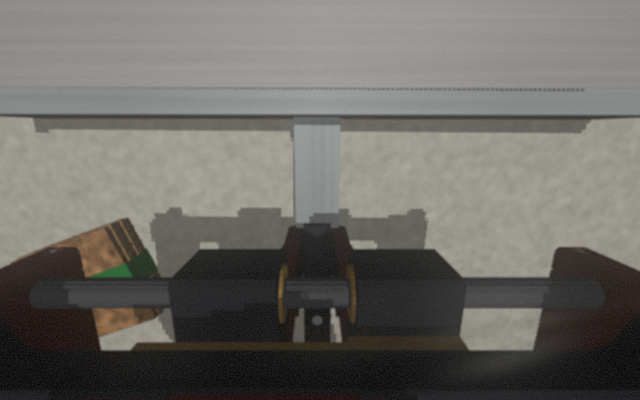

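Request:
arm_command(
  commands=[
    [-1,[0,0,-0.5],[0,0,0]],
    [-1,[0,0,-0.8],[0,0,0]],
    [-1,[0,0,-0.8],[0,0,0]],
    [-1,[0,0,0],[0,0,0]],
  ],
  squeeze=60,
)

```text
time: 16.27
ee_pos: [0.44, 0.039, 0.0519]
orientation: [0.001, 1.0, 0.014, -0.002]
wrist_force: [0.6, 0.9, -1.2]
finger_gap: 0.0156
```

```bash
python3 - <<'E'
from h import *
s=st()
im,cm=snap('w15')
im=get_image('scene');crop(im,300,130,430,240,6,'s15')
E
```

```text
t 16.27 tcp [0.44   0.039  0.0519] yaw 1.59deg z [-0.004 -0.001 -1.   ] gap 0.0156 F [ 0.6  0.9 -1.2] T [ 0.07 -0.    0.06]
 q [ 0.21  0.43 -0.49  2.17  0.35  0.62 -2.08]
```

View pics/w15.png

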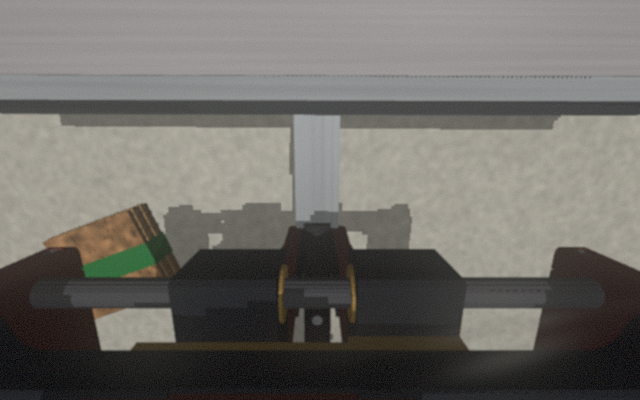

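View pics/s15.png

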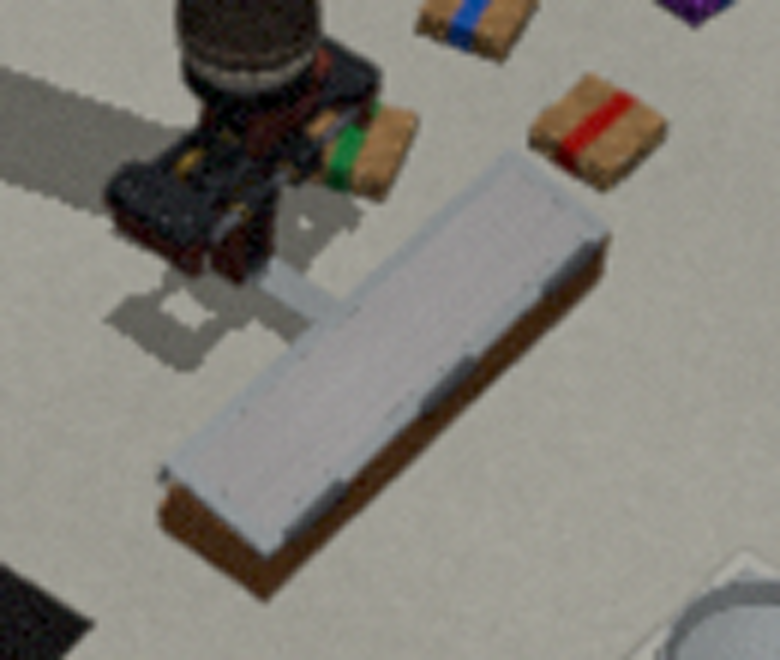

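Request:
arm_command(
  commands=[
    [-1,[0.2,0,-1],[0,0.004,0]],
    [-1,[0.1,0,-1],[0,0,0]],
    [-1,[0.1,0,-1],[0,0,0]],
    [-1,[0.2,0,-0.5],[0,0,0]],
    [-1,[0,0,0],[0,0,0]],
  ],
)

```text
time: 17.0
ee_pos: [0.4475, 0.0392, 0.0895]
orientation: [0.0, 1.0, 0.014, 0.001]
wrist_force: [-0.2, 0.9, -2.3]
finger_gap: 0.0155
```

```bash
python3 - <<'E'
from h import *
s=st()
im,cm=snap('w16')
im=get_image('scene');crop(im,300,130,430,240,6,'s16')
E
```

```text
t 17.00 tcp [0.4475 0.0392 0.0895] yaw 1.57deg z [ 0.002 -0.001 -1.   ] gap 0.0155 F [-0.2  0.9 -2.3] T [0.07 0.05 0.07]
 q [ 0.25  0.38 -0.53  2.13  0.29  0.7  -2.02]
```

View pics/w16.png

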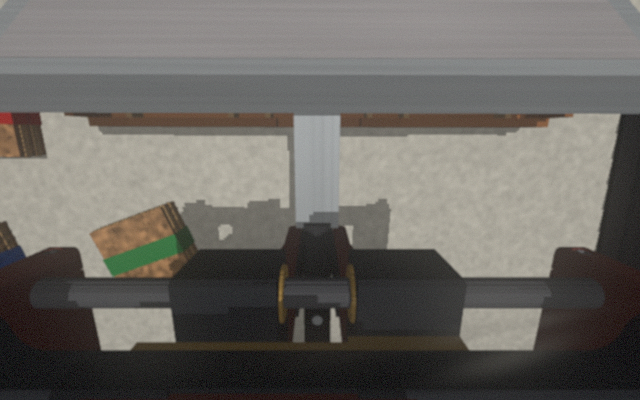

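View pics/s16.png

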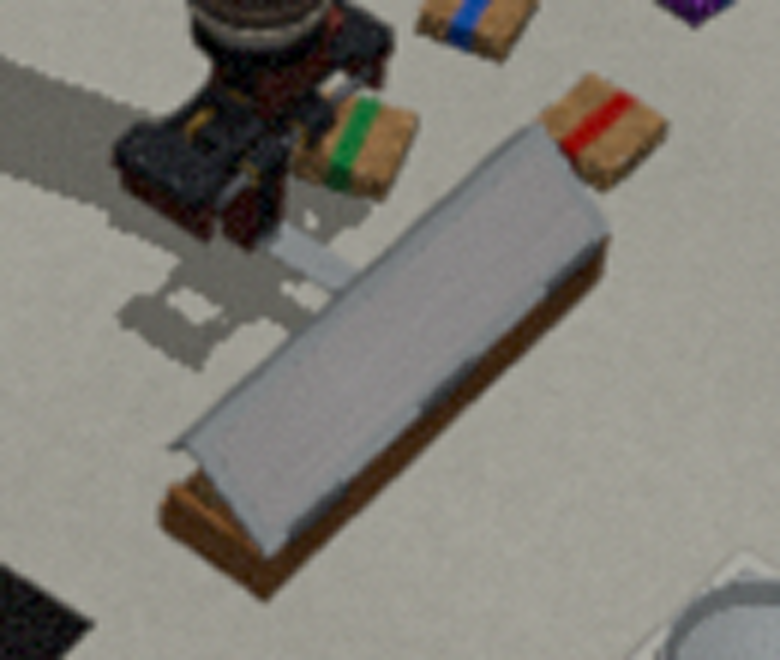

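Request:
arm_command(
  commands=[
    [-1,[0.5,0,-0.7],[0,0,0]],
    [-1,[0.6,0,-0.5],[0,0,0]],
    [-1,[0.6,0,-0.5],[0,0,0]],
    [-1,[0.7,0,-0.3],[0,0,0]],
    [-1,[0,0,0],[0,0,0]],
  ],
)

```text
time: 17.73
ee_pos: [0.4714, 0.0399, 0.1097]
orientation: [0.001, 1.0, 0.014, -0.001]
wrist_force: [0.1, -0.0, -1.7]
finger_gap: 0.0151
```

```bash
python3 - <<'E'
from h import *
s=st()
im,cm=snap('w17')
im=get_image('scene');crop(im,300,130,430,240,6,'s17')
E
```

```text
t 17.73 tcp [0.4714 0.0399 0.1097] yaw 1.60deg z [-0.002 -0.001 -1.   ] gap 0.0151 F [ 0.1 -0.  -1.7] T [-0.08  0.06  0.02]
 q [ 0.26  0.38 -0.54  2.06  0.28  0.77 -1.99]
```

View pics/w17.png

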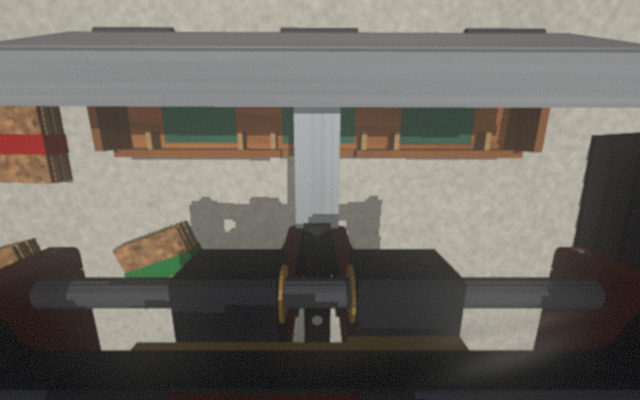

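View pics/s17.png

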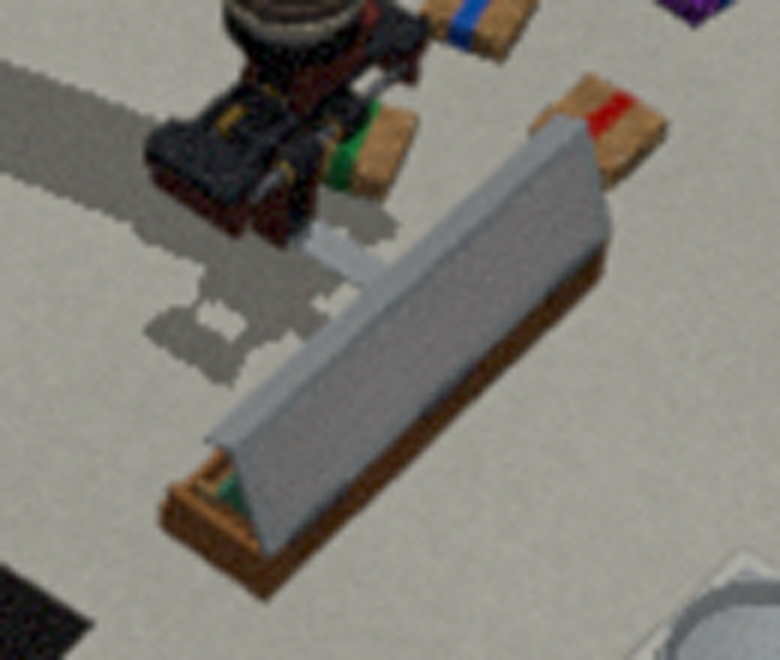

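Request:
arm_command(
  commands=[
    [-1,[0.8,0,-0.2],[0,0,0]],
    [-1,[0.8,0,-0.2],[0,0,0]],
    [-1,[0.8,0,-0.1],[0,0,0]],
    [-1,[0.8,0,0.1],[0,0,0]],
    [-1,[0.8,0,0.2],[0,0,0]],
    [-1,[0,0,0],[0,0,0]],
  ],
)

```text
time: 18.58
ee_pos: [0.5138, 0.041, 0.1111]
orientation: [0.001, 1.0, 0.014, -0.001]
wrist_force: [0.3, 0.2, -1.4]
finger_gap: 0.0157
```

```bash
python3 - <<'E'
from h import *
s=st()
print('tip box', s['ee_pos'][0]+.1025-.5567, s['ee_pos'][2]-.0095)
im,cm=snap('w18')
im=get_image('scene');crop(im,300,130,430,240,6,'s18')
E
```

```text
t 18.57 tcp [0.5138 0.041  0.1111] yaw 1.60deg z [-0.003 -0.001 -1.   ] gap 0.0157 F [ 0.3  0.2 -1.4] T [-0.01  0.01  0.  ]
 q [ 0.24  0.44 -0.52  1.96  0.29  0.82 -1.99]
tip box 0.05961946869728152 0.10156929184950825
```

View pics/w18.png

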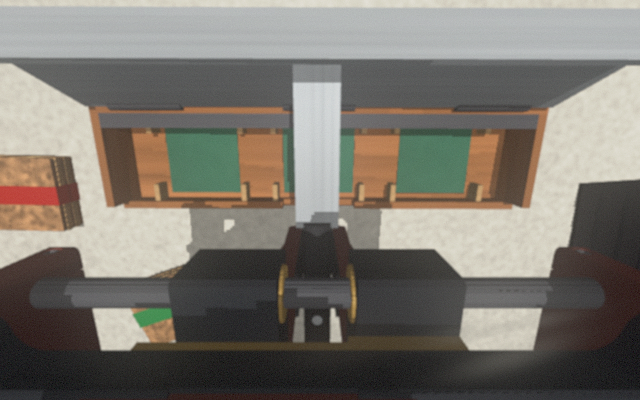

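View pics/s18.png

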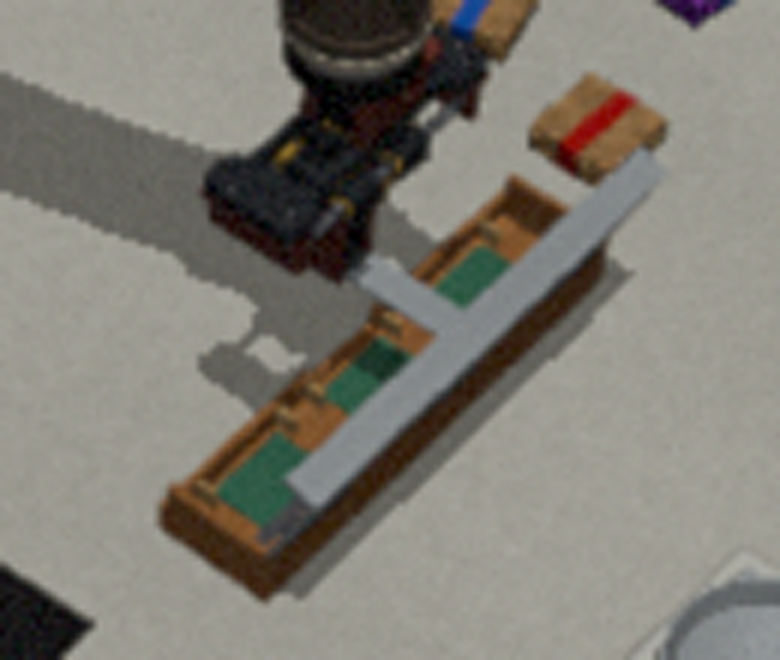

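Request:
arm_command(
  commands=[
    [-1,[0.8,0,0.3],[0,0,0]],
    [-1,[0.7,0,0.5],[0,0,0]],
    [-1,[0.6,0,0.5],[0,0,0]],
    [-1,[0.5,0,0.5],[0,0,0]],
    [-1,[0.3,0,0.4],[0,0,0]],
    [-1,[0,0,0],[0,0,0]],
  ],
)

```text
time: 19.42
ee_pos: [0.5407, 0.0418, 0.0867]
orientation: [0.001, 1.0, 0.014, -0.005]
wrist_force: [-1.5, -0.3, 5.0]
finger_gap: 0.0155
```

```bash
python3 - <<'E'
from h import *
s=st()
print('tip box', s['ee_pos'][0]+.1025-.5567, s['ee_pos'][2]-.0095)
im,cm=snap('w19')
im=get_image('scene');crop(im,300,130,430,240,6,'s19')
E
```

```text
t 19.43 tcp [0.5407 0.0418 0.0867] yaw 1.65deg z [-0.01  -0.003 -1.   ] gap 0.0155 F [-1.5 -0.3  5. ] T [-0.03 -0.11 -0.04]
 q [ 0.21  0.51 -0.5   1.91  0.33  0.81 -2.  ]
tip box 0.08648226812890614 0.07718762228832199
```

View pics/w19.png

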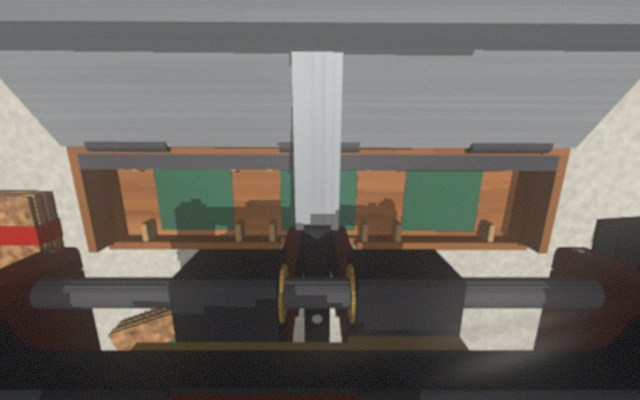

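View pics/s19.png

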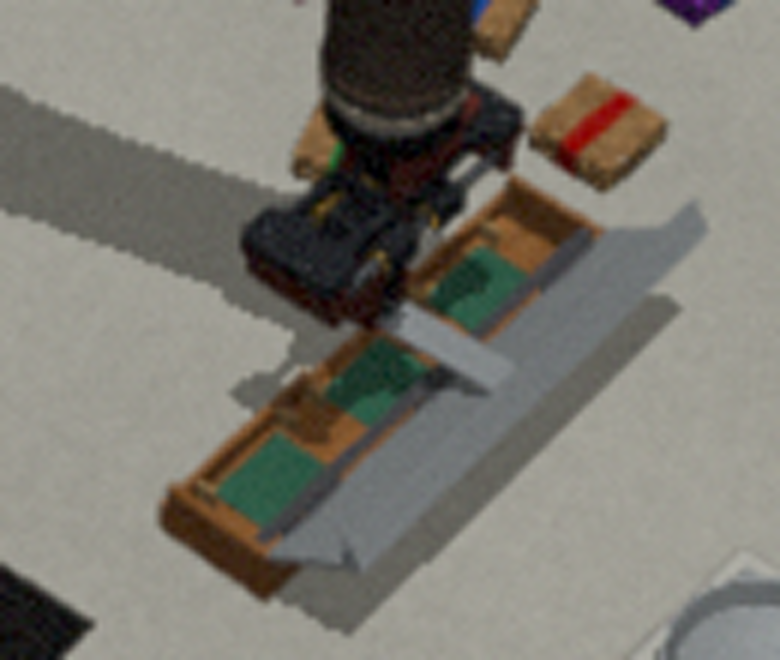

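Request:
arm_command(
  commands=[
    [-1,[-0.5,0,-2],[0,0.005,0]],
    [-1,[-1,0,-3],[0,0,0]],
    [-1,[-2,2,-1],[0,0,0]],
    [-1,[-2,5,0],[0,0,-0.02]],
    [-1,[-1.8,5.5,0],[0,0,-0.02]],
    [-1,[-1.8,5.5,0],[0,0,-0.03]],
    [-1,[-1.8,5.5,0],[0,0,-0.03]],
    [-1,[-0.5,4,0.5],[0,0,-0.02]],
    [-1,[0,1.5,0.5],[0,0,0]],
    [-1,[0,0,0],[0,0,0]],
  ],
)

```text
time: 20.78
ee_pos: [0.4527, -0.261, 0.1523]
orientation: [0.005, 0.997, 0.077, 0.009]
wrist_force: [0.1, -0.2, -0.6]
finger_gap: 0.0152
```

```bash
python3 - <<'E'
from h import *
s=st()
im,cm=snap('w20')
plan([.4263,-.257,.0225],down(np.radians(8.5)))
im=get_image('top');crop(im,225,160,330,210,7,'t20'); cv2.imwrite('pics/top20.png',im)
E
```

```text
t 20.77 tcp [ 0.4527 -0.261   0.1523] yaw 8.89deg z [ 0.018 -0.008 -1.   ] gap 0.0152 F [ 0.1 -0.2 -0.6] T [ 0.08  0.05 -0.03]
 q [ 0.81  0.37 -0.47  1.93  0.22  0.87 -1.18]
shift cm [-2.79 -0.87 12.94] rotvec [ 0.011 -0.017  0.008] min rows 2.2
```

View pics/w20.png

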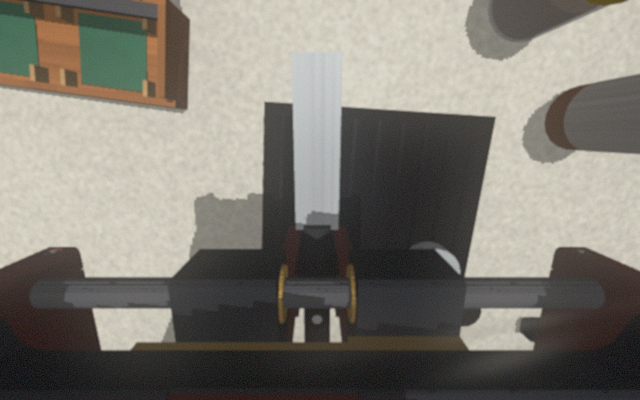

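View pics/t20.png

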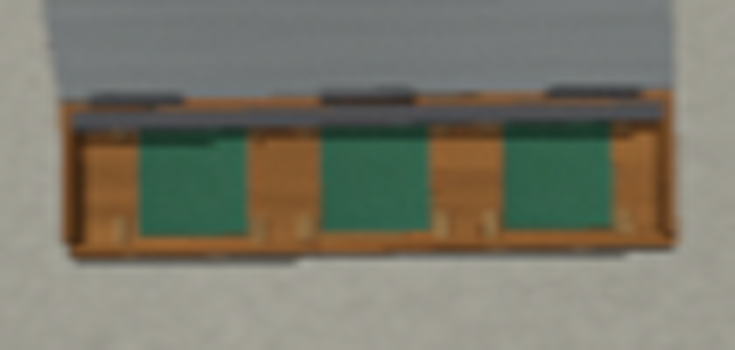

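Request:
arm_command(
  commands=[
    [-1,[-2.8,-0.9,1],[0.011,-0.017,0.008]],
    [-1,[0,0,3],[0,0,0]],
    [-1,[0,0,3.5],[0,0,0]],
    [-1,[0,0,3],[0,0,0]],
    [-1,[0,0,0],[0,0,0]],
  ],
)

```text
time: 21.5
ee_pos: [0.4278, -0.2451, 0.0472]
orientation: [-0.001, 0.997, 0.082, 0.002]
wrist_force: [-0.1, 1.2, -1.0]
finger_gap: 0.0154
```

```bash
python3 - <<'E'
from h import *
s=st()
plan([.4263,-.257,.0218],down(np.radians(8.5)))
E
```

```text
t 21.50 tcp [ 0.4278 -0.2451  0.0472] yaw 9.38deg z [ 0.004  0.001 -1.   ] gap 0.0154 F [-0.1  1.2 -1. ] T [ 0.02 -0.02 -0.01]
 q [ 0.76  0.49 -0.41  2.07  0.32  0.64 -1.28]
shift cm [-0.35  1.16  2.53] rotvec [-0.001 -0.004  0.015] min rows 0.4
```

Request:
arm_command(
  commands=[
    [-1,[-0.3,1.2,1],[0,-0.004,0.01]],
    [-1,[0,0,1],[0,0,0]],
    [-1,[0,0,0.3],[0,0,0]],
    [-1,[0,0,0.2],[0,0,0]],
    [-1,[0,0,0],[0,0,0]],
  ],
)

```text
time: 22.12
ee_pos: [0.4294, -0.2576, 0.0246]
orientation: [0.001, 0.997, 0.077, 0.002]
wrist_force: [-0.1, 0.5, 3.9]
finger_gap: 0.0154
```

```bash
python3 - <<'E'
from h import *
s=st()
plan([.4263,-.257,.0215],down(np.radians(8.5)))
E
```

```text
t 22.12 tcp [ 0.4294 -0.2576  0.0246] yaw 8.86deg z [ 0.003 -0.002 -1.   ] gap 0.0154 F [-0.1  0.5  3.9] T [ 0.16  0.64 -0.04]
 q [ 0.75  0.54 -0.39  2.06  0.35  0.6  -1.29]
shift cm [-0.3  -0.1   0.31] rotvec [ 0.002 -0.003  0.006] min rows 0.1
```

Request:
arm_command(
  commands=[
    [-1,[0,0,0.2],[0,0,0]],
    [-1,[0,0,0.1],[0,0,0]],
    [-0.5,[0,0,0],[0,0,0]],
    [-0.3,[0,0,0],[0,0,0]],
    [0,[0,0,0],[0,0,0]],
    [0,[0,0,0],[0,0,0]],
  ],
)

```text
time: 22.88
ee_pos: [0.4304, -0.2581, 0.0231]
orientation: [0.002, 0.997, 0.077, 0.003]
wrist_force: [-0.6, -0.3, 0.4]
finger_gap: 0.0433
```

```bash
python3 - <<'E'
from h import *
s=st()
im,cm=snap('w21')
E
```

```text
t 22.88 tcp [ 0.4304 -0.2581  0.0231] yaw 8.84deg z [ 0.006 -0.003 -1.   ] gap 0.0433 F [-0.6 -0.3  0.4] T [ 0.04  0.   -0.  ]
 q [ 0.75  0.54 -0.38  2.06  0.35  0.6  -1.3 ]
```

View pics/w21.png

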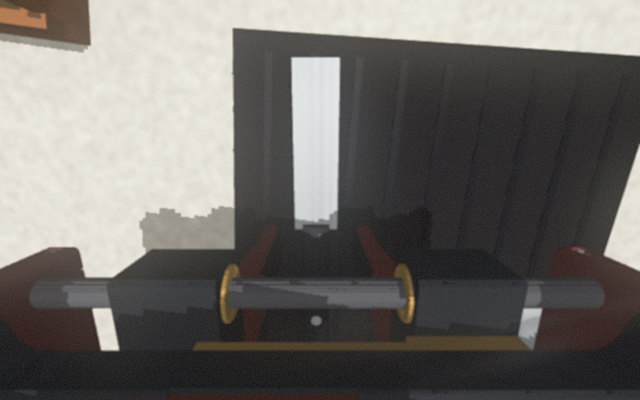

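Request:
arm_command(
  commands=[
    [0,[0,0,-2],[0,0,0]],
    [0,[0,0,-4],[0,0,0]],
    [0,[0,-1,-5],[0,0,0.03]],
    [0,[0.4,-5,-4],[0,0,0.03]],
    [0.5,[0.4,-6,-4],[0,0,0.03]],
    [1,[0.4,-6,-2],[0,0,0.03]],
    [1,[0.2,-6,0],[0,0,0.02]],
    [1,[0,-6,0],[0,0,0]],
    [1,[0,-6,0],[0,0,0]],
    [1,[0,-6,0],[0,0,0]],
    [1,[0,-5,0],[0,0,0]],
    [1,[0,0,0],[0,0,0]],
  ],
)

```text
time: 24.42
ee_pos: [0.4236, 0.2156, 0.2329]
orientation: [0.001, 1.0, 0.003, 0.007]
wrist_force: [0.2, -0.6, 0.8]
finger_gap: 0.0877
```

```bash
python3 - <<'E'
from h import *
s=st()
plan([.40,.26,.27],down(np.radians(1.5)))
E
```

```text
t 24.43 tcp [0.4236 0.2156 0.2329] yaw 0.32deg z [ 0.013 -0.001 -1.   ] gap 0.0877 F [ 0.2 -0.6  0.8] T [-0.   -0.01 -0.01]
 q [ 0.12  0.25 -0.81  1.92  0.22  1.05 -2.35]
shift cm [-2.28 -4.45 -3.75] rotvec [ 0.001 -0.013 -0.021] min rows 0.7
```

```bash
python3 - <<'E'
from h import *
im,cm=snap('w22')
piles(im,cm)
t,ct=snap('t22','top');piles(t,ct,'top')
E
```

```text
red centre [0.5193 0.2897] size [65.6 62.3] ang 89.0 px [254. 106.]
green centre [0.4134 0.1785] size [64.  61.8] ang 21.8 px [347. 193.]
red centre [0.5186 0.292 ] size [59.7 67.3] ang 0.4 px [211. 194.]
green centre [0.5551 0.0466] size [ 83.3 328.5] ang 1.3 px [277. 186.]
green centre [0.411  0.1794] size [63.  63.5] ang 21.0 px [242. 223.]
```

View pics/w22.png

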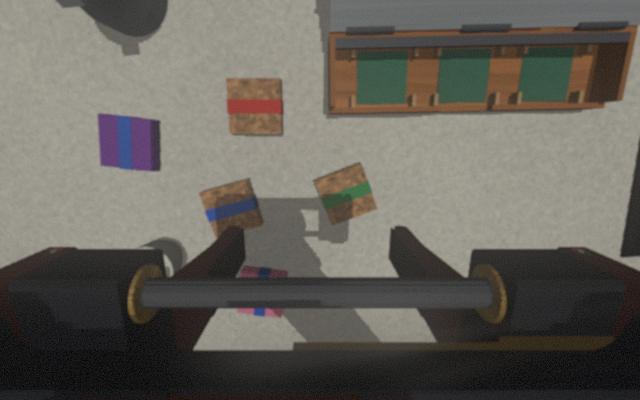

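```bash
python3 - <<'E'
from h import *
im,cm=load('w22')
crop(im,315,10,640,130,2.4,'c22')
B=np.array([.5567,.0405]);y=np.radians(1.5)
def b2w(x,yy,z): return np.array([B[0]+x*np.cos(y)-yy*np.sin(y),B[1]+x*np.sin(y)+yy*np.cos(y),z])
big=cv2.resize(im[10:130,315:640],None,fx=2.4,fy=2.4,interpolation=cv2.INTER_CUBIC)
def L(a,b,c):
    p=w2pix('w',np.array([b2w(*a),b2w(*b)]),cm); p=((p-[315,10]+.5)*2.4-.5).round().astype(int)
    cv2.line(big,tuple(map(int,p[0])),tuple(map(int,p[1])),c,1)
for x in(-.0405,-.0345): L((x,-.162,.026),(x,.162,.026),(0,0,255))
L((.0245,-.156,.039),(.0245,.156,.039),(255,0,255))
for yy in(.162,.156,-.156,-.162): L((-.0405,yy,.045),(.0405,yy,.045),(255,0,0))
for b in(-.098,0,.098):
    for dx in(-.032,.032):
        L((dx,b-.032,.010),(dx,b+.032,.010),(0,255,255)); L((-.032,b+dx,.01),(.032,b+dx,.01),(0,255,255))
    for dy in (.034,-.034): L((-.0345,b+dy,.024),(-.0205,b+dy,.024),(255,255,0))
cv2.imwrite('pics/c22b.png',big)
E
```

```text
(no output)
```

View pics/c22.png

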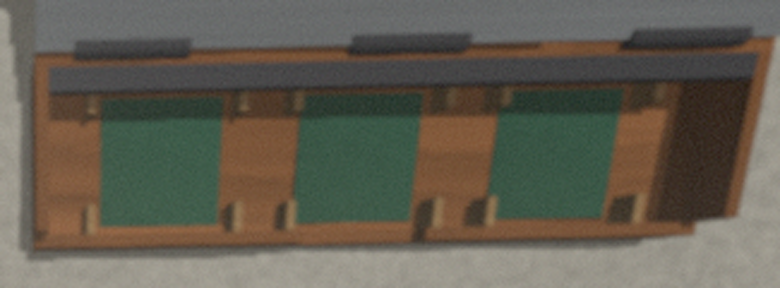

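View pics/c22b.png

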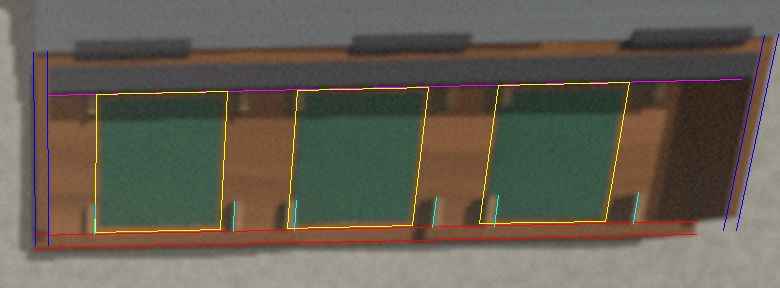

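```bash
python3 - <<'E'
from h import *
plan([.519,.290,.10],down(np.radians(0)))
E
```

```text
shift cm [ 9.3  -7.9  13.34] rotvec [ 0.004 -0.013  0.   ] min rows 2.2
```

Request:
arm_command(
  commands=[
    [1,[3,-2.6,2],[0.004,-0.013,0]],
    [1,[3,-2.6,4],[0,0,0]],
    [1,[3,-2.6,4],[0,0,0]],
    [1,[0,0,2],[0,0,0]],
    [1,[0,0,0],[0,0,0]],
  ],
)

```text
time: 25.15
ee_pos: [0.5218, 0.2784, 0.1091]
orientation: [0.004, 1.0, -0.007, 0.001]
wrist_force: [-0.5, -0.4, 0.9]
finger_gap: 0.0878
```

```bash
python3 - <<'E'
from h import *
s=st()
im,cm=snap('w23')
piles(im,cm)
plan([.519,.290,.020],down(np.radians(0)))
E
```

```text
t 25.15 tcp [0.5218 0.2784 0.1091] yaw -0.84deg z [ 0.003 -0.008 -1.   ] gap 0.0878 F [-0.5 -0.4  0.9] T [ 0.01  0.01 -0.  ]
 q [-0.09  0.59 -0.68  1.77  0.46  0.94 -2.55]
red centre [0.5215 0.291 ] size [64.6 64.8] ang 0.2 px [301. 210.]
green centre [0.4045 0.158 ] size [322.2  45.3] ang 89.2 px [441. 338.]
shift cm [-0.39 -1.2   9.01] rotvec [ 0.007 -0.004 -0.015] min rows 1.5
```

View pics/w23.png

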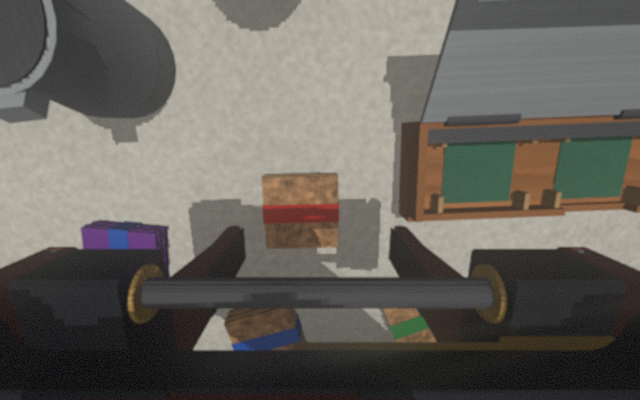

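Request:
arm_command(
  commands=[
    [1,[-0.1,-1.3,1],[0.007,-0.004,-0.018]],
    [1,[0,0,3],[0,0,0]],
    [1,[0,0,3],[0,0,0]],
    [1,[0,0,0.5],[0,0,0]],
    [1,[0,0,0],[0,0,0]],
  ],
)

```text
time: 25.82
ee_pos: [0.5243, 0.2936, 0.0404]
orientation: [-0.002, 1.0, 0.002, 0.005]
wrist_force: [-0.2, 0.2, 0.8]
finger_gap: 0.0876
```

```bash
python3 - <<'E'
from h import *
s=st()
im,cm=snap('w24')
piles(im,cm)
plan([.521,.291,.020],down(np.radians(0.2)))
E
```

```text
t 25.82 tcp [0.5243 0.2936 0.0404] yaw 0.26deg z [ 0.01   0.005 -1.   ] gap 0.0876 F [-0.2  0.2  0.8] T [-0.01 -0.02  0.02]
 q [-0.14  0.69 -0.63  1.8   0.54  0.82 -2.61]
red centre [0.5277 0.2911] size [54.6 64.7] ang 0.3 px [321. 235.]
green centre [0.5528 0.1543] size [ 82.4 117.9] ang 0.4 px [544. 197.]
shift cm [-0.36  0.27  2.06] rotvec [-0.005 -0.011  0.001] min rows 0.3
```

View pics/w24.png

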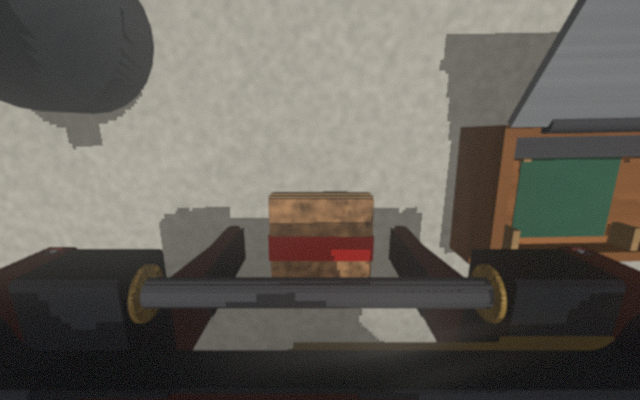

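Request:
arm_command(
  commands=[
    [1,[-0.35,0.3,1],[-0.005,-0.011,0]],
    [1,[0,0,0.8],[0,0,0]],
    [1,[0,0,0.2],[0,0,0]],
    [1,[0,0,0],[0,0,0]],
  ],
)

```text
time: 26.38
ee_pos: [0.5219, 0.2909, 0.0214]
orientation: [-0.0, 1.0, 0.002, 0.001]
wrist_force: [-0.9, 0.4, 0.0]
finger_gap: 0.0876
```

```bash
python3 - <<'E'
from h import *
s=st()
plan([.521,.291,.020],down(np.radians(0.2)))
E
```

```text
t 26.38 tcp [0.5219 0.2909 0.0214] yaw 0.23deg z [ 0.002  0.001 -1.   ] gap 0.0876 F [-0.9  0.4  0. ] T [ 0.03 -0.    0.03]
 q [-0.15  0.71 -0.61  1.81  0.56  0.79 -2.62]
shift cm [-0.09 -0.01  0.14] rotvec [-0.001 -0.002  0.001] min rows 0.0
```

Request:
arm_command(
  commands=[
    [-1,[0,0,0.15],[0,0,0]],
    [-1,[0,0,0],[0,0,0]],
    [-1,[0,0,0],[0,0,0]],
    [-1,[0,0,0],[0,0,0]],
  ],
  squeeze=20,
)

```text
time: 26.88
ee_pos: [0.522, 0.2911, 0.0201]
orientation: [-0.001, 1.0, 0.002, 0.001]
wrist_force: [0.8, 0.3, 0.2]
finger_gap: 0.0637
```

```bash
python3 - <<'E'
from h import *
s=st()
im,cm=snap('w25');piles(im,cm)
E
```

```text
t 26.88 tcp [0.522  0.2911 0.0201] yaw 0.24deg z [ 0.002  0.001 -1.   ] gap 0.0637 F [0.8 0.3 0.2] T [-0.03  0.   -0.01]
 q [-0.15  0.72 -0.61  1.81  0.56  0.79 -2.62]
red centre [0.5325 0.2908] size [45.8 73.9] ang 0.3 px [317. 236.]
green centre [0.5546 0.1645] size [102.2  77.7] ang 88.2 px [550. 195.]
```

View pics/w25.png

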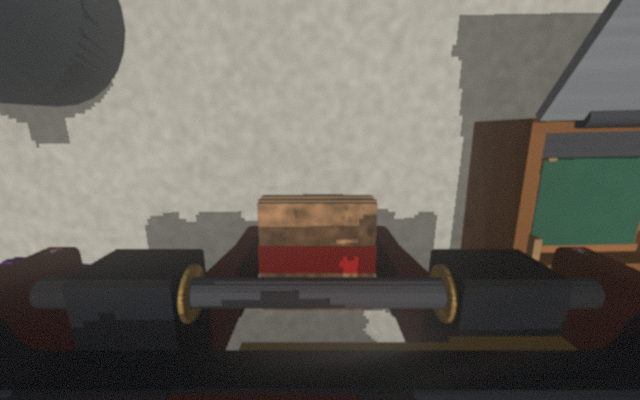

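```bash
cat >> h.py <<'E'
B=np.array([.5567,.0403]);YB=np.radians(1.5)
def b2w(x,yy,z): return np.array([B[0]+x*np.cos(YB)-yy*np.sin(YB),B[1]+x*np.sin(YB)+yy*np.cos(YB),z])
def pose_pile(bay,xb,zb,a,xp,zp,yp=0.,dyaw=0.):
    """TCP pose; xb,zb back-bottom corner (m, box frame), a tilt rad (front up), pile bottom centre in tool frame = (xp,yp,zp); dyaw: pile yaw rel tool"""
    yb={0:-.098,1:0.,2:.098}[bay]
    c=np.array([xb-.032*np.cos(a), yb, zb+.032*np.sin(a)])
    Rt=down(YB,-a)
    P=b2w(*c)
    return P-Rt.apply([xp,yp,zp]),Rt
E
python3 - <<'E'
from h import *
im,cm=load('w25')
for v in (196,197,198): print(pix2w('w',317,v,.022,cm))
print(pix2w('w',258,200,.022,cm),pix2w('w',377,200,.022,cm))
s=st()
T,Rt=pose_pile(2,.012,.070,.35,0,.0201); print(T); plan(T,Rt)
T,Rt=pose_pile(2,.012,.0115,.35,0,.0201); print(T)
T,Rt=pose_pile(2,.028,.0115,.35,0,.0201); print(T)
T,Rt=pose_pile(2,.033,.0105,0,0,.0201); print(T)
E
```

```text
[0.55540688 0.29070901 0.022     ]
[0.55488144 0.29070679 0.022     ]
[0.55435508 0.29070457 0.022     ]
[0.55316127 0.32103335 0.022     ] [0.55344013 0.25988309 0.022     ]
t 26.93 tcp [0.5221 0.2911 0.0201] yaw 0.24deg z [ 0.002  0.001 -1.   ] gap 0.0639 F [ 1.   0.7 -1.1] T [ 0.   -0.01  0.05]
 q [-0.15  0.72 -0.61  1.81  0.56  0.79 -2.62]
[0.54297081 0.13797408 0.09985412]
shift cm [ 2.05 15.32 -7.99] rotvec [-0.005 -0.352 -0.022] min rows 2.6
[0.54297081 0.13797408 0.04135412]
[0.55896532 0.13839291 0.04135412]
[0.55513432 0.13829259 0.0306    ]
```

Request:
arm_command(
  commands=[
    [-1,[0,0,-2],[0,0,0]],
    [-1,[0,0,-3.5],[0,0,0]],
    [-1,[0.7,0,-3.5],[0,0,-0.02]],
    [-1,[0.7,3,-1],[0,0,0]],
    [-1,[0,5,0],[0,-0.12,0]],
    [-1,[0,5,0],[0,-0.12,0]],
    [-1,[0,2,0],[0,-0.11,0]],
    [-1,[0,0,0],[0,0,0]],
    [-1,[0,0,0],[0,0,0]],
  ],
)

```text
time: 28.05
ee_pos: [0.5411, 0.1419, 0.1353]
orientation: [-0.002, 0.985, 0.016, -0.172]
wrist_force: [0.0, -0.2, -0.0]
finger_gap: 0.0637
```

```bash
python3 - <<'E'
from h import *
s=st()
im,cm=snap('w26')
T,Rt=pose_pile(2,.012,.060,.35,.001,.0201); print(T); plan(T,Rt)
im=get_image('scene');crop(im,300,110,460,230,5,'s26')
E
```

```text
t 28.05 tcp [0.5411 0.1419 0.1353] yaw 2.00deg z [-0.339 -0.003 -0.941] gap 0.0637 F [ 0.  -0.2 -0. ] T [ 0.03 -0.32  0.  ]
 q [ 0.17  0.72 -0.71  1.55  0.3   1.34 -2.13]
[0.54203175 0.13794949 0.09019702]
shift cm [1.61 0.43 4.21] rotvec [-0.006 -0.004  0.008] min rows 0.7
```

View pics/w26.png

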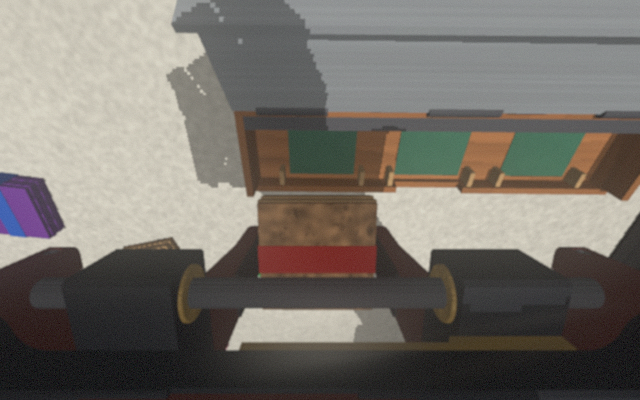

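View pics/s26.png

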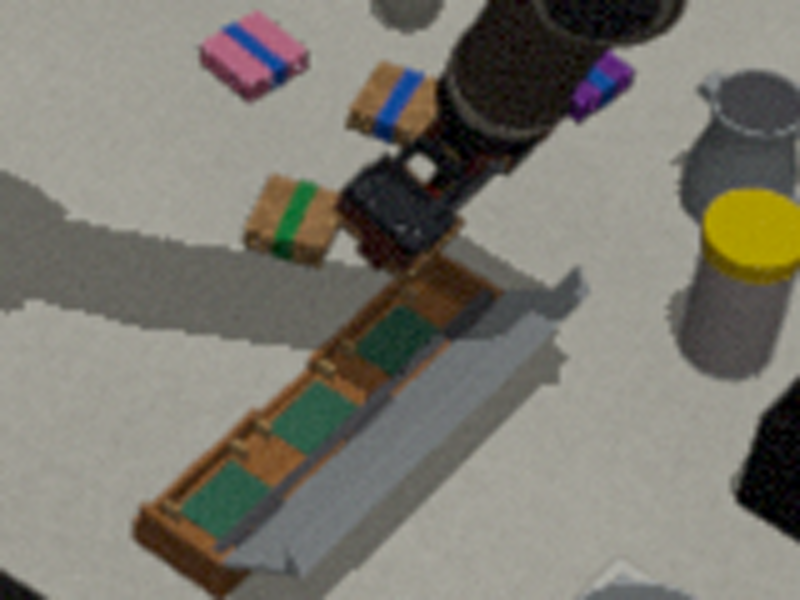

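```bash
cat >> h.py <<'E'
def overlay(name,out,x0,y0,x1,y1,k):
    im,cm=load(name)
    big=cv2.resize(im[y0:y1,x0:x1],None,fx=k,fy=k,interpolation=cv2.INTER_CUBIC)
    def L(a,b,c):
        p=w2pix('w',np.array([b2w(*a),b2w(*b)]),cm); p=((p-[x0,y0]+.5)*k-.5).round().astype(int)
        cv2.line(big,tuple(map(int,p[0])),tuple(map(int,p[1])),c,1)
    for x in(-.0405,-.0345): L((x,-.162,.026),(x,.162,.026),(0,0,255))
    L((.0245,-.156,.039),(.0245,.156,.039),(255,0,255)); L((.0245,-.156,.045),(.0245,.156,.045),(255,0,255))
    for yy in(.162,.156,-.156,-.162): L((-.0405,yy,.045),(.0405,yy,.045),(255,0,0))
    for b in(-.098,0,.098):
        for dy in (.034,-.034):
            L((-.0345,b+dy,.024),(-.0205,b+dy,.024),(255,255,0)); L((-.0205,b+dy,.024),(-.0205,b+dy,.010),(255,255,0)); L((.0205,b+dy,.024),(.0205,b+dy,.010),(255,255,0))
    cv2.imwrite('pics/'+out+'.png',big)
E
python3 -c "
from h import *
overlay('w26','c26',230,90,640,200,1.9)"
```

```text
(no output)
```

View pics/c26.png

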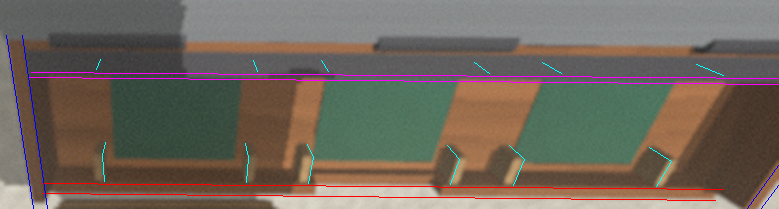

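Request:
arm_command(
  commands=[
    [-1,[0.8,0.4,2],[-0.006,-0.004,0.008]],
    [-1,[0.8,0,2],[0,0,0]],
    [-1,[0,0,0],[0,0,0]],
  ],
)

```text
time: 28.52
ee_pos: [0.5408, 0.1401, 0.0894]
orientation: [0.003, 0.985, 0.016, -0.174]
wrist_force: [-0.3, 0.1, 0.0]
finger_gap: 0.064
```

```bash
python3 - <<'E'
from h import *
s=st()
T,Rt=pose_pile(2,.012,.0125,.35,.001,.0201); print(T); plan(T,Rt)
E
```

```text
t 28.52 tcp [0.5408 0.1401 0.0894] yaw 1.79deg z [-0.342 -0.012 -0.94 ] gap 0.0640 F [-0.3  0.1  0. ] T [ 0.05 -0.33  0.01]
 q [ 0.16  0.77 -0.69  1.58  0.33  1.28 -2.15]
[0.54203175 0.13794949 0.04269702]
shift cm [1.7  0.21 4.35] rotvec [ 0.003 -0.001  0.005] min rows 0.7
```

Request:
arm_command(
  commands=[
    [-1,[0.6,0.2,1.5],[0.003,0,0.005]],
    [-1,[0.6,0.1,1.5],[0,0,0]],
    [-1,[0.3,0,0.8],[0,0,0]],
    [-1,[0,0,0],[0,0,0]],
  ],
)

```text
time: 29.02
ee_pos: [0.5417, 0.137, 0.0449]
orientation: [0.002, 0.985, 0.013, -0.174]
wrist_force: [-0.0, -0.7, -0.2]
finger_gap: 0.0639
```

```bash
python3 - <<'E'
from h import *
s=st()
T,Rt=pose_pile(2,.012,.0125,.35,.001,.0201); print(T); plan(T,Rt)
T,Rt=pose_pile(2,.027,.0125,.35,.001,.0201); print(T); plan(T,Rt)
snap('w27');overlay('w27','c27',200,60,600,260,1.9)
E
```

```text
t 29.02 tcp [0.5417 0.137  0.0449] yaw 1.48deg z [-0.343 -0.009 -0.939] gap 0.0639 F [-0.  -0.7 -0.2] T [ 0.01 -0.36  0.02]
 q [ 0.15  0.83 -0.67  1.6   0.36  1.21 -2.16]
[0.54203175 0.13794949 0.04269702]
shift cm [ 0.11 -0.09  0.19] rotvec [-0.  0. -0.] min rows 0.0
[0.55702661 0.13834215 0.04269702]
shift cm [ 1.51 -0.09 -0.32] rotvec [-0.  0. -0.] min rows 0.3
```

View pics/c27.png

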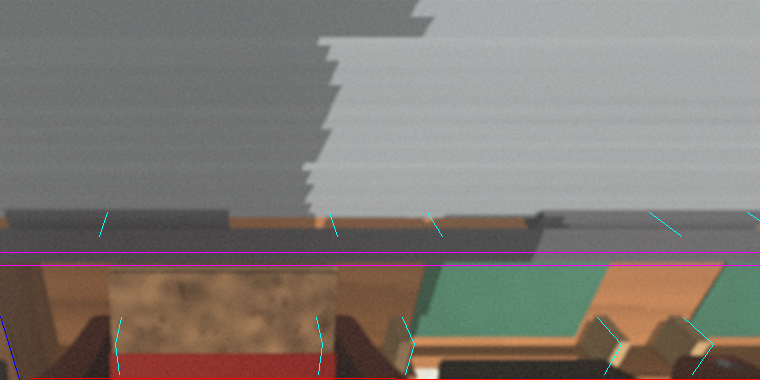

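Request:
arm_command(
  commands=[
    [-1,[0.2,-0.1,0.2],[0,0,0]],
    [-1,[0.5,0,-0.17],[0,0,0]],
    [-1,[0.4,0,-0.15],[0,0,0]],
    [-1,[0,0,0],[0,0,0]],
  ],
)

```text
time: 29.58
ee_pos: [0.5546, 0.1389, 0.0439]
orientation: [0.002, 0.985, 0.013, -0.173]
wrist_force: [1.0, 0.3, -0.1]
finger_gap: 0.0637
```

```bash
python3 - <<'E'
from h import *
s=st()
T,Rt=pose_pile(2,.027,.0125,.35,.001,.0201); print(T); plan(T,Rt)
snap('w28');overlay('w28','c28',200,60,600,260,1.9)
E
```

```text
t 29.57 tcp [0.5546 0.1389 0.0439] yaw 1.48deg z [-0.34  -0.008 -0.94 ] gap 0.0637 F [ 1.   0.3 -0.1] T [ 0.03 -0.38  0.04]
 q [ 0.14  0.84 -0.66  1.57  0.37  1.22 -2.16]
[0.55702661 0.13834215 0.04269702]
shift cm [0.27 0.06 0.03] rotvec [-0.001 -0.003 -0.   ] min rows 0.0
```

View pics/c28.png

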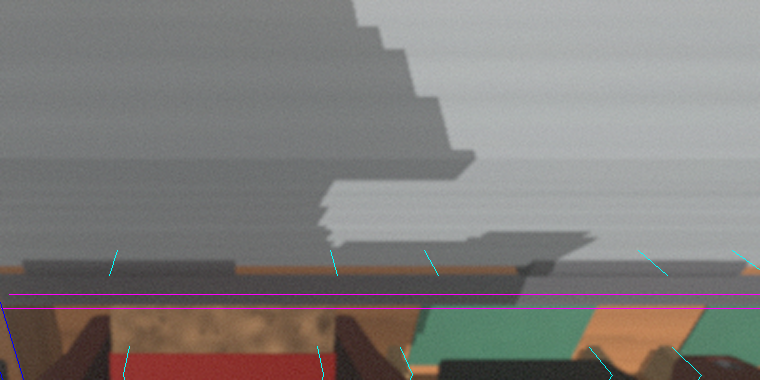

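Request:
arm_command(
  commands=[
    [-1,[0.25,0.05,0],[0,0,0]],
    [-1,[0.15,0,-0.05],[0,0,0]],
    [-1,[0.1,0,-0.03],[0,0,0]],
  ],
)

```text
time: 30.0
ee_pos: [0.5595, 0.1385, 0.043]
orientation: [0.002, 0.985, 0.013, -0.173]
wrist_force: [0.9, 0.1, -1.2]
finger_gap: 0.0639
```

```bash
python3 - <<'E'
from h import *
s=st()
T,Rt=pose_pile(2,.027,.0125,.35,.001,.0201); print(T); plan(T,Rt)
E
```

```text
t 30.00 tcp [0.5595 0.1385 0.043 ] yaw 1.49deg z [-0.34  -0.008 -0.94 ] gap 0.0639 F [ 0.9  0.1 -1.2] T [ 0.04 -0.39  0.03]
 q [ 0.14  0.85 -0.66  1.55  0.37  1.23 -2.15]
[0.55702661 0.13834215 0.04269702]
shift cm [-0.23  0.01  0.11] rotvec [-0.001 -0.003 -0.   ] min rows 0.0
```

Request:
arm_command(
  commands=[
    [-1,[0.15,0,-0.05],[0,0,0]],
    [-1,[0.15,0,-0.05],[0,0,0]],
  ],
)

```text
time: 30.25
ee_pos: [0.5605, 0.1385, 0.043]
orientation: [0.002, 0.984, 0.013, -0.175]
wrist_force: [-6.4, -0.3, 2.0]
finger_gap: 0.0638
```

```bash
python3 - <<'E'
from h import *
s=st()
T,Rt=pose_pile(2,.027,.0125,.35,.001,.0201); plan(T,Rt)
snap('w29');overlay('w29','c29',200,60,600,260,1.9)
E
```

```text
t 30.25 tcp [0.5605 0.1385 0.043 ] yaw 1.52deg z [-0.345 -0.009 -0.939] gap 0.0638 F [-6.4 -0.3  2. ] T [-0.16  1.25 -0.01]
 q [ 0.14  0.85 -0.66  1.55  0.37  1.24 -2.15]
shift cm [-0.32  0.01  0.15] rotvec [0.    0.002 0.   ] min rows 0.1
```

View pics/c29.png

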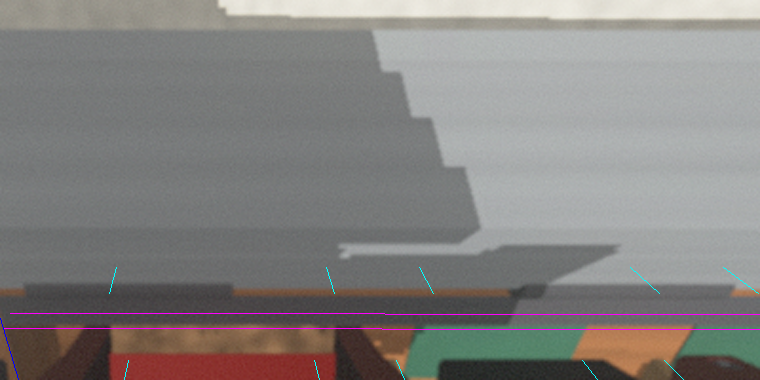

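```bash
cat >> h.py <<'E'
def seq(poses,s=None):
    s=s or robot.state(); p=s['ee_pos'];r=Rq(s['orientation'])
    for T,Rt in poses:
        d=r.inv().apply(T-p)*100; rv=(r.inv()*Rt).as_rotvec()
        print(np.round(d,2),np.round(rv,3)); p,r=T,Rt
E
python3 - <<'E'
from h import *
seq([pose_pile(2,.0341-.022*np.sin(a),z,a,-.0025,.0201) for a,z in [(.30,.012),(.25,.0115),(.2,.0115),(.15,.0112),(.1,.011),(.05,.0105),(0,.0105)]])
E
```

```text
[0.01 0.01 0.31] [0.    0.053 0.   ]
[ 0.02 -0.    0.17] [0.   0.05 0.  ]
[0.01 0.   0.12] [0.   0.05 0.  ]
[0.02 0.   0.16] [-0.    0.05  0.  ]
[ 0.01 -0.    0.15] [0.   0.05 0.  ]
[ 0.02 -0.    0.19] [-0.    0.05  0.  ]
[ 0.01 -0.    0.14] [0.   0.05 0.  ]
```

Request:
arm_command(
  commands=[
    [-1,[-0.05,0,0.25],[0,0.05,0]],
    [-1,[0,0,0.17],[0,0.05,0]],
    [-1,[0,0,0.15],[0,0.05,0]],
  ],
)

```text
time: 30.68
ee_pos: [0.5593, 0.1388, 0.0369]
orientation: [0.001, 0.995, 0.013, -0.099]
wrist_force: [0.2, -0.6, -0.9]
finger_gap: 0.0639
```

```bash
python3 - <<'E'
from h import *
s=st()
seq([pose_pile(2,.0341-.022*np.sin(a),z,a,-.0025,.0201) for a,z in [(.15,.0112),(.1,.011),(.05,.0105),(0,.0105)]])
snap('w30')
E
```

```text
t 30.68 tcp [0.5593 0.1388 0.0369] yaw 1.51deg z [-0.196 -0.004 -0.981] gap 0.0639 F [ 0.2 -0.6 -0.9] T [ 0.   -0.17  0.01]
 q [ 0.15  0.77 -0.66  1.69  0.43  1.04 -2.21]
[-0.02  0.04  0.15] [-0.001  0.048  0.   ]
[ 0.01 -0.    0.15] [0.   0.05 0.  ]
[ 0.02 -0.    0.19] [-0.    0.05  0.  ]
[ 0.01 -0.    0.14] [0.   0.05 0.  ]
```

View pics/w30.png

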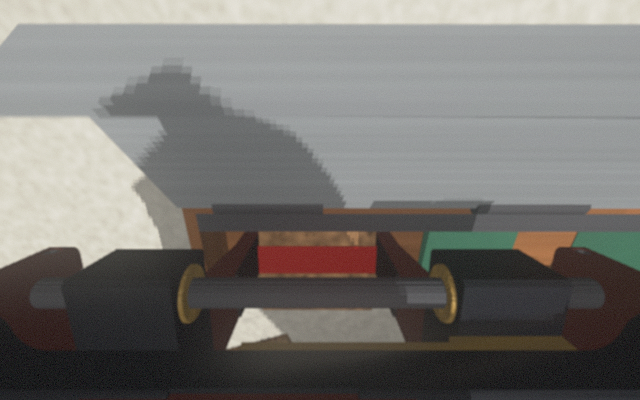

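Going exactly on plan with no contact forces; continue lowering.

Request:
arm_command(
  commands=[
    [-1,[0,0.02,0.15],[0,0.05,0]],
    [-1,[0.02,0,0.15],[0,0.05,0]],
    [-1,[0.02,0,0.18],[0,0.05,0]],
    [-1,[0,0,0.15],[0,0.05,0]],
  ],
)

```text
time: 31.22
ee_pos: [0.5591, 0.1388, 0.031]
orientation: [-0.001, 1.0, 0.013, 0.004]
wrist_force: [-2.6, -0.8, -1.3]
finger_gap: 0.0636
```

```bash
python3 - <<'E'
from h import *
s=st()
seq([pose_pile(2,.0341-.022*np.sin(a),z,a,-.0025,.0201) for a,z in [(0,.0102)]])
snap('w31')
E
```

```text
t 31.23 tcp [0.5591 0.1388 0.031 ] yaw 1.50deg z [ 0.008  0.001 -1.   ] gap 0.0636 F [-2.6 -0.8 -1.3] T [-0.19  0.58 -0.12]
 q [ 0.13  0.67 -0.62  1.87  0.55  0.77 -2.34]
[-0.04  0.04  0.07] [-0.001 -0.008  0.   ]
```

View pics/w31.png

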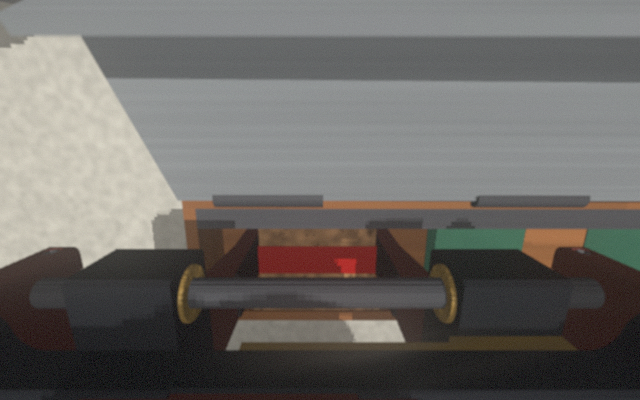

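Request:
arm_command(
  commands=[
    [-1,[-0.1,0.03,0.07],[0,-0.008,0]],
    [-1,[0,0,0.03],[0,0,0]],
    [0.55,[0,0,0],[0,0,0]],
    [0.55,[0,0,0],[0,0,0]],
    [0.55,[0,0,0],[0,0,0]],
  ],
)

```text
time: 31.9
ee_pos: [0.559, 0.1387, 0.0303]
orientation: [-0.001, 1.0, 0.013, -0.0]
wrist_force: [-0.1, -0.2, -0.1]
finger_gap: 0.0683
```

```bash
python3 - <<'E'
from h import *
s=st()
E
```

```text
t 31.90 tcp [0.559  0.1387 0.0303] yaw 1.50deg z [-0.001  0.001 -1.   ] gap 0.0683 F [-0.1 -0.2 -0.1] T [ 0.06  0.02 -0.01]
 q [ 0.13  0.68 -0.62  1.86  0.54  0.78 -2.33]
```

Request:
arm_command(
  commands=[
    [0.55,[0,0,-1.5],[0,0,0]],
    [0.55,[0,0,-3],[0,0,0]],
    [0.55,[0,0,-4],[0,0,0]],
    [1,[-3,-1,-3],[0,0,-0.07]],
    [1,[-4.5,-1,0],[0,0,-0.07]],
    [1,[-4.5,-2,0],[0,0,-0.07]],
    [1,[-2.5,-2,0],[0,0,-0.07]],
    [1,[0,0,0],[0,0,0]],
  ],
)

```text
time: 32.9
ee_pos: [0.4031, 0.1811, 0.156]
orientation: [0.0, 0.988, 0.158, 0.003]
wrist_force: [0.6, 0.4, 0.3]
finger_gap: 0.0878
```

```bash
python3 - <<'E'
from h import *
s=st()
im,cm=snap('w32');piles(im,cm)
plan([.4134,.1785,.10],down(np.radians(21.8)))
im=get_image('scene');crop(im,300,110,460,230,5,'s32')
E
```

```text
t 32.90 tcp [0.4031 0.1811 0.156 ] yaw 18.13deg z [ 0.007  0.001 -1.   ] gap 0.0878 F [0.6 0.4 0.3] T [-0.03 -0.04 -0.02]
 q [ 0.24  0.33 -0.9   2.08  0.34  0.88 -2.11]
green centre [0.4134 0.1785] size [64.1 61.9] ang 22.0 px [321. 188.]
shift cm [0.75 0.47 5.61] rotvec [ 0.001 -0.007 -0.066] min rows 0.9
```

View pics/w32.png

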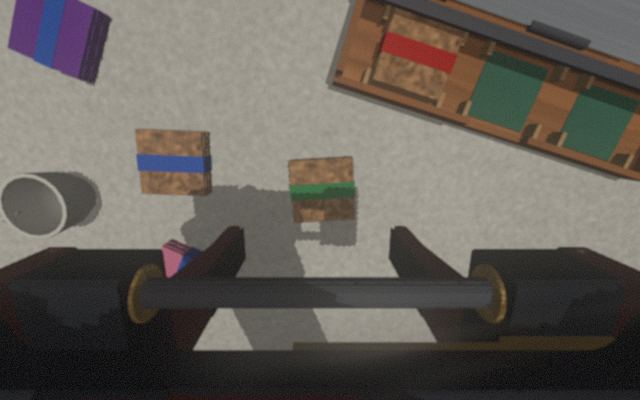

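View pics/s32.png

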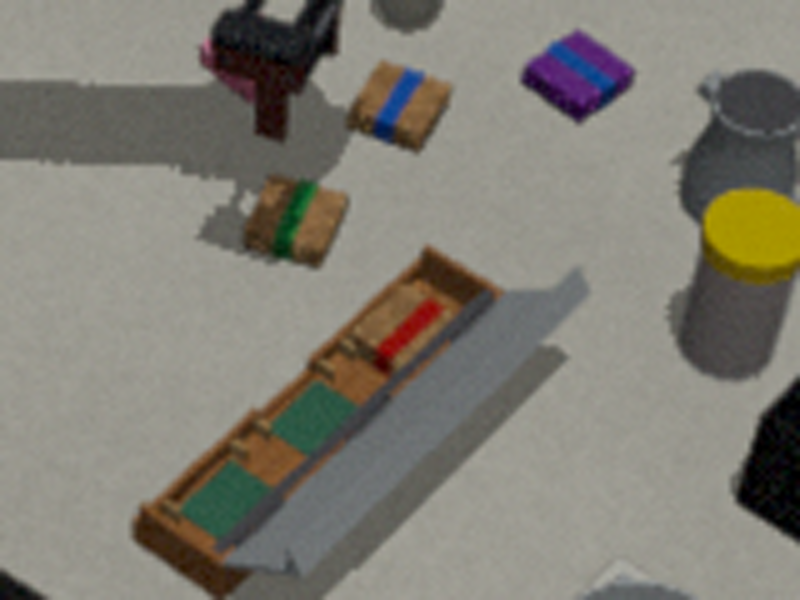

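Request:
arm_command(
  commands=[
    [1,[0.7,0.5,2.5],[0,-0.007,-0.066]],
    [1,[0,0,3],[0,0,0]],
    [1,[0,0,3],[0,0,0]],
    [1,[0,0,1.5],[0,0,0]],
    [1,[0,0,0],[0,0,0]],
  ],
)

```text
time: 33.62
ee_pos: [0.4209, 0.1759, 0.0542]
orientation: [0.001, 0.983, 0.184, 0.002]
wrist_force: [0.3, 0.5, 0.8]
finger_gap: 0.0878
```

```bash
python3 - <<'E'
from h import *
s=st()
im,cm=snap('w33');piles(im,cm)
plan([.4134,.1785,.0205],down(np.radians(21.8)))
E
```

```text
t 33.62 tcp [0.4209 0.1759 0.0542] yaw 21.17deg z [ 0.005 -0.    -1.   ] gap 0.0878 F [0.3 0.5 0.8] T [-0.01  0.07  0.02]
 q [ 0.11  0.51 -0.76  2.13  0.56  0.7  -2.23]
red centre [0.5511 0.0974] size [ 78.2 210.7] ang 1.5 px [478.  74.]
blue centre [0.3954 0.3218] size [64. 74.] ang 15.8 px [ 84. 188.]
green centre [0.5511 0.0974] size [ 78.2 210.7] ang 1.5 px [500.  83.]
green centre [0.4177 0.1802] size [59.2 62.4] ang 21.1 px [308. 234.]
shift cm [-0.66 -0.52  3.42] rotvec [ 0.002 -0.005 -0.011] min rows 0.6
```

View pics/w33.png

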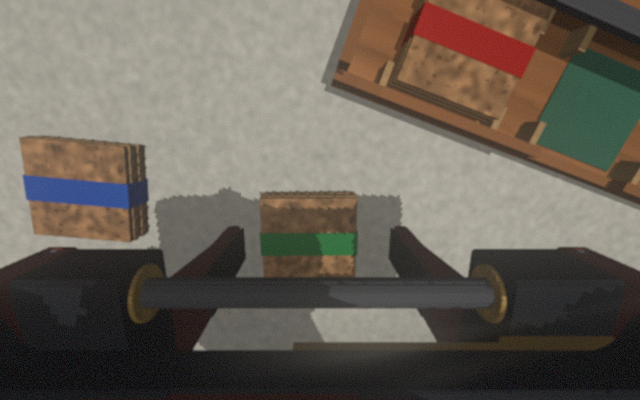

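Request:
arm_command(
  commands=[
    [1,[-0.65,-0.45,1],[0.002,-0.005,0]],
    [1,[0,0,1.5],[0,0,0]],
    [1,[0,0,0.5],[0,0,0]],
    [1,[0,0,0],[0,0,0]],
  ],
)

```text
time: 34.17
ee_pos: [0.4145, 0.1784, 0.0245]
orientation: [-0.0, 0.983, 0.183, 0.002]
wrist_force: [-0.1, 0.1, 0.1]
finger_gap: 0.0877
```

```bash
python3 - <<'E'
from h import *
im,cm=load('w33');print(pix2w('w',308,195,.022,cm)-.032*np.array([np.cos(.37),np.sin(.37),0]))
s=st()
plan([.4134,.1785,.0205],down(np.radians(21.2)))
E
```

```text
[0.41364392 0.1787051  0.022     ]
t 34.17 tcp [0.4145 0.1784 0.0245] yaw 21.13deg z [ 0.003  0.001 -1.   ] gap 0.0877 F [-0.1  0.1  0.1] T [ 0.02  0.01 -0.01]
 q [ 0.06  0.56 -0.71  2.16  0.62  0.64 -2.3 ]
shift cm [-0.1  -0.04  0.4 ] rotvec [ 0.001 -0.003 -0.001] min rows 0.1
```

Request:
arm_command(
  commands=[
    [1,[-0.1,0,0.35],[0,-0.003,0]],
    [-1,[0,0,0.1],[0,0,0]],
    [-1,[0,0,0],[0,0,0]],
    [-1,[0,0,0],[0,0,0]],
    [-1,[0,0,0],[0,0,0]],
    [-1,[0,0,0],[0,0,0]],
  ],
  squeeze=20,
)

```text
time: 34.92
ee_pos: [0.414, 0.1782, 0.0202]
orientation: [0.0, 0.983, 0.183, 0.0]
wrist_force: [-0.1, -0.7, -0.0]
finger_gap: 0.0635
```

```bash
python3 - <<'E'
from h import *
s=st()
im,cm=snap('w34')
T,Rt=pose_pile(0,.012,.070,.35,-.0025,.0205); print(T); plan(T,Rt)
E
```

```text
t 34.92 tcp [0.414  0.1782 0.0202] yaw 21.12deg z [ 0.001 -0.    -1.   ] gap 0.0635 F [-0.1 -0.7 -0. ] T [ 0.01 -0.02  0.  ]
 q [ 0.05  0.57 -0.71  2.16  0.63  0.63 -2.31]
[ 0.55058623 -0.05789369  0.09937263]
shift cm [ 4.25 26.95 -7.9 ] rotvec [ 0.06  -0.347  0.339] min rows 4.5
```

View pics/w34.png

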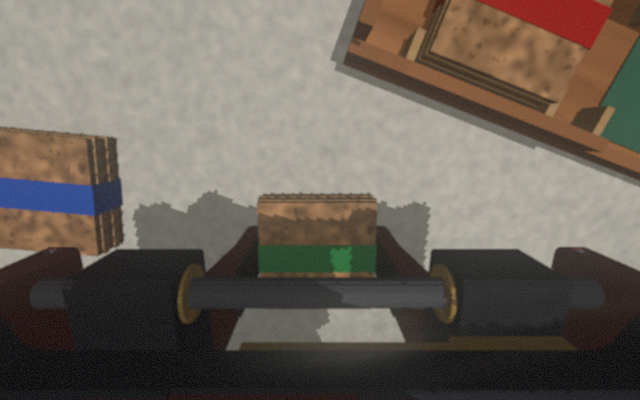

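Request:
arm_command(
  commands=[
    [-1,[0,0,-2.5],[0,0,0]],
    [-1,[0,0,-4],[0,0,0]],
    [-1,[0,2,-4],[0,0,0.17]],
    [-1,[2,4,-1],[0,0,0.17]],
    [-1,[0,0,0],[0,0,0]],
  ],
)

```text
time: 35.6
ee_pos: [0.4489, 0.123, 0.1386]
orientation: [0.0, 1.0, 0.01, -0.0]
wrist_force: [-0.6, 0.4, -1.5]
finger_gap: 0.064
```

```bash
python3 - <<'E'
from h import *
s=st()
T,Rt=pose_pile(1,.012,.075,.35,-.0025,.0202); print(T); plan(T,down(YB))
E
```

```text
t 35.60 tcp [0.4489 0.123  0.1386] yaw 1.15deg z [-0.    -0.001 -1.   ] gap 0.0640 F [-0.6  0.4 -1.5] T [ 0.06  0.04 -0.03]
 q [ 0.28  0.37 -0.78  2.04  0.35  0.86 -2.25]
[0.54791805 0.04007004 0.10409081]
shift cm [9.73 8.49 3.45] rotvec [ 0.001  0.    -0.006] min rows 1.6
```

Request:
arm_command(
  commands=[
    [-1,[3.2,2.8,0],[0,0,-0.006]],
    [-1,[3.2,2.8,0],[0,0,0]],
    [-1,[3,2.6,0],[0,0,0]],
    [-1,[0,0,0],[0,-0.12,0]],
    [-1,[0,0,0],[0,-0.12,0]],
    [-1,[0,0,0],[0,-0.11,0]],
    [-1,[0,0,0],[0,0,0]],
  ],
)

```text
time: 36.48
ee_pos: [0.5447, 0.0447, 0.1363]
orientation: [0.003, 0.983, 0.019, -0.181]
wrist_force: [0.4, 0.2, -1.0]
finger_gap: 0.0637
```

```bash
python3 - <<'E'
from h import *
s=st()
seq([pose_pile(1,.012,.045,.35,-.0025,.0202),pose_pile(1,.012,.0125,.35,-.0025,.0202)])
snap('w35');overlay('w35','c35',200,60,600,260,1.9)
E
```

```text
t 36.48 tcp [0.5447 0.0447 0.1363] yaw 2.24deg z [-0.355 -0.013 -0.935] gap 0.0637 F [ 0.4  0.2 -1. ] T [ 0.03 -0.48  0.01]
 q [ 0.3   0.7  -0.68  1.57  0.32  1.37 -1.99]
[2.5  0.48 5.7 ] [0.003 0.013 0.012]
[1.11 0.   3.05] [0. 0. 0.]
```

View pics/c35.png

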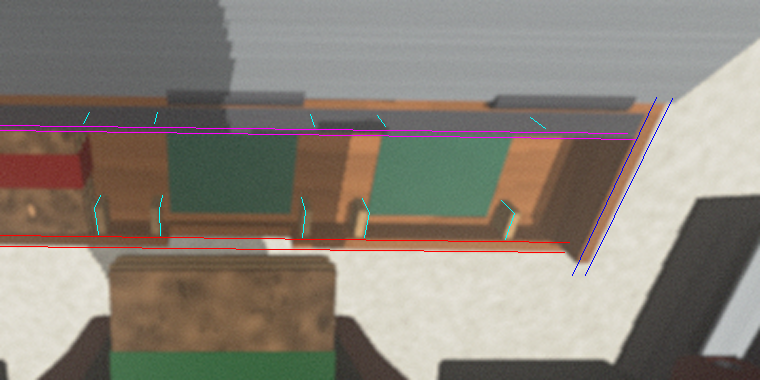

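Request:
arm_command(
  commands=[
    [-1,[0.8,0.5,1.9],[0.003,0.013,0.012]],
    [-1,[0.8,0,1.9],[0,0,0]],
    [-1,[0.9,0,1.9],[0,0,0]],
    [-1,[0,0,0],[0,0,0]],
  ],
)

```text
time: 37.02
ee_pos: [0.5472, 0.0416, 0.0729]
orientation: [0.003, 0.985, 0.015, -0.17]
wrist_force: [-0.1, -0.5, -1.0]
finger_gap: 0.064
```

```bash
python3 - <<'E'
from h import *
s=st()
seq([pose_pile(1,.012,.0125,.35,-.0025,.0202)])
snap('w36');overlay('w36','c36',200,60,600,260,1.9)
E
```

```text
t 37.02 tcp [0.5472 0.0416 0.0729] yaw 1.79deg z [-0.336 -0.01  -0.942] gap 0.0640 F [-0.1 -0.5 -1. ] T [-0.01 -0.34  0.03]
 q [ 0.29  0.77 -0.66  1.62  0.37  1.25 -2.02]
[1.11 0.15 2.93] [ 0.002 -0.008  0.005]
```

View pics/c36.png

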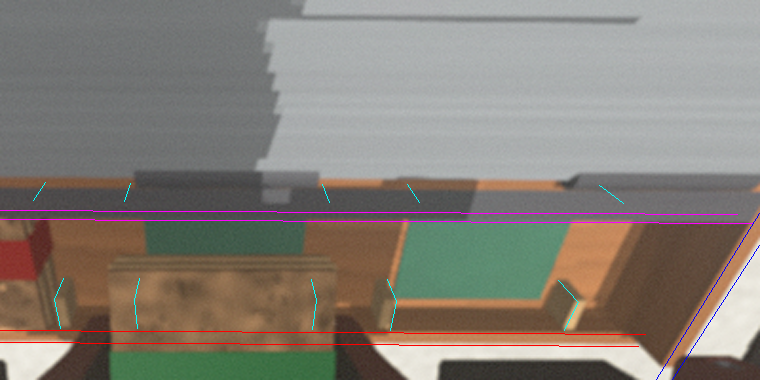

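Request:
arm_command(
  commands=[
    [-1,[0.5,0.15,1.4],[0.002,-0.008,0.005]],
    [-1,[0.5,0,1.2],[0,0,0]],
    [-1,[0.1,0,0.3],[0,0,0]],
    [-1,[0,0,0],[0,0,0]],
  ],
)

```text
time: 37.58
ee_pos: [0.5491, 0.0407, 0.0415]
orientation: [0.002, 0.985, 0.013, -0.173]
wrist_force: [-0.2, 0.2, -1.2]
finger_gap: 0.0637
```

```bash
python3 - <<'E'
from h import *
s=st()
seq([pose_pile(1,.012,.0125,.35,-.0025,.0202),pose_pile(1,.027,.0125,.35,-.0025,.0202)])
E
```

```text
t 37.58 tcp [0.5491 0.0407 0.0415] yaw 1.49deg z [-0.341 -0.008 -0.94 ] gap 0.0637 F [-0.2  0.2 -1.2] T [-0.01 -0.44 -0.  ]
 q [ 0.28  0.81 -0.64  1.62  0.39  1.21 -2.03]
[-0.11  0.06  0.03] [-0.001 -0.002 -0.   ]
[ 1.41  0.   -0.51] [0. 0. 0.]
```

Request:
arm_command(
  commands=[
    [-1,[0.4,0.05,-0.15],[0,0,0]],
    [-1,[0.4,0,-0.16],[0,0,0]],
    [-1,[0.4,0,-0.15],[0,0,0]],
    [-1,[0,0,0],[0,0,0]],
  ],
)

```text
time: 38.08
ee_pos: [0.5623, 0.0406, 0.0426]
orientation: [0.002, 0.985, 0.013, -0.174]
wrist_force: [-2.3, -0.3, -1.1]
finger_gap: 0.0638
```

```bash
python3 - <<'E'
from h import *
s=st()
seq([pose_pile(1,.027,.0125,.35,-.0025,.0202)])
snap('w37');overlay('w37','c37',200,60,600,260,1.9)
E
```

```text
t 38.08 tcp [0.5623 0.0406 0.0426] yaw 1.49deg z [-0.342 -0.008 -0.94 ] gap 0.0638 F [-2.3 -0.3 -1.1] T [-0.06 -0.02 -0.02]
 q [ 0.27  0.83 -0.64  1.58  0.39  1.23 -2.02]
[0.09 0.02 0.08] [-0.001 -0.001 -0.   ]
```

View pics/c37.png

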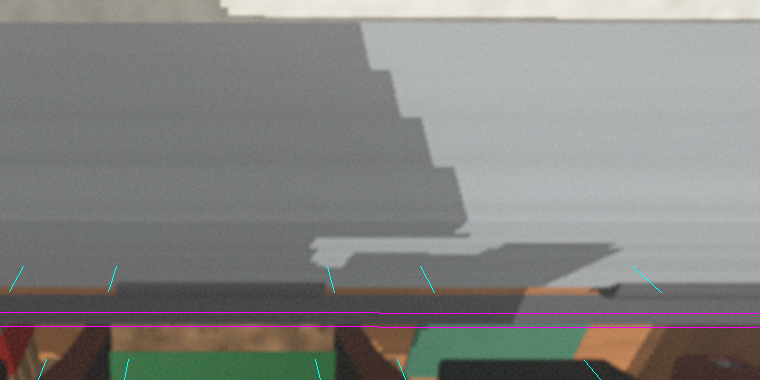

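```bash
python3 - <<'E'
from h import *
seq([pose_pile(1,.0335-.022*np.sin(a),z,a,-.0025,.0202) for a,z in [(.30,.012),(.25,.0115),(.2,.0115),(.15,.0112),(.1,.011),(.05,.0105),(0,.0105)]])
E
```

```text
[0.01 0.02 0.27] [-0.001  0.049 -0.   ]
[ 0.02 -0.    0.17] [0.   0.05 0.  ]
[0.01 0.   0.12] [0.   0.05 0.  ]
[0.01 0.   0.16] [-0.    0.05  0.  ]
[ 0.01 -0.    0.15] [0.   0.05 0.  ]
[ 0.02 -0.    0.19] [-0.    0.05  0.  ]
[ 0.01 -0.    0.14] [0.   0.05 0.  ]
```

Request:
arm_command(
  commands=[
    [-1,[-0.02,0.02,0.25],[0,0.05,0]],
    [-1,[0,0,0.17],[0,0.05,0]],
    [-1,[0,0,0.15],[0,0.05,0]],
    [-1,[0,0,0.15],[0,0.05,0]],
  ],
)

```text
time: 38.62
ee_pos: [0.5611, 0.0407, 0.0354]
orientation: [0.0, 0.997, 0.013, -0.071]
wrist_force: [-0.3, 1.0, -1.8]
finger_gap: 0.0639
```

```bash
python3 - <<'E'
from h import *
s=st()
seq([pose_pile(1,.0335-.022*np.sin(a),z,a,-.0025,.0202) for a,z in [(.1,.011),(.05,.0105),(0,.0102)]])
E
```

```text
t 38.62 tcp [0.5611 0.0407 0.0354] yaw 1.47deg z [-0.142 -0.002 -0.99 ] gap 0.0639 F [-0.3  1.  -1.8] T [ 0.01 -0.01 -0.  ]
 q [ 0.3   0.72 -0.64  1.77  0.46  0.96 -2.09]
[-0.02  0.03  0.14] [-0.002  0.042 -0.001]
[ 0.02 -0.    0.19] [-0.    0.05  0.  ]
[ 0.01 -0.    0.17] [0.   0.05 0.  ]
```

Request:
arm_command(
  commands=[
    [-1,[0,0,0.14],[-0.002,0.045,0]],
    [-1,[0.02,0,0.18],[0,0.05,0]],
    [-1,[0,0,0.15],[0,0.05,0]],
    [-1,[0,0,0],[0,0,0]],
  ],
)

```text
time: 39.12
ee_pos: [0.5605, 0.0407, 0.0316]
orientation: [0.0, 1.0, 0.013, 0.004]
wrist_force: [0.3, 0.6, -0.3]
finger_gap: 0.0635
```

```bash
python3 - <<'E'
from h import *
s=st()
seq([pose_pile(1,.0335-.022*np.sin(a),z,a,-.0025,.0202) for a,z in [(0,.0102)]])
snap('w38')
E
```

```text
t 39.12 tcp [0.5605 0.0407 0.0316] yaw 1.51deg z [ 0.009 -0.    -1.   ] gap 0.0635 F [ 0.3  0.6 -0.3] T [ 0.02 -0.01 -0.05]
 q [ 0.3   0.65 -0.62  1.9   0.54  0.75 -2.17]
[0.01 0.03 0.12] [ 0.001 -0.009  0.   ]
```

View pics/w38.png

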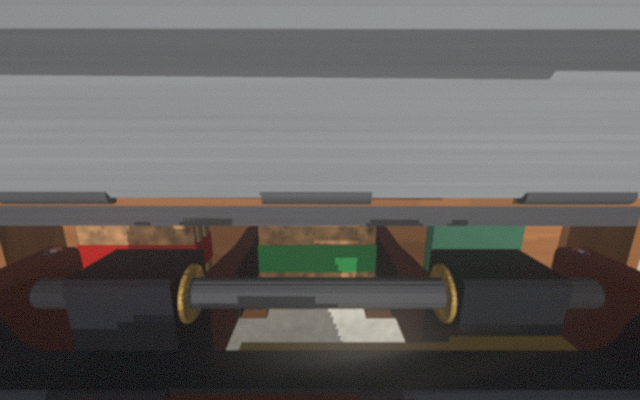

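Request:
arm_command(
  commands=[
    [-1,[0,0,0.12],[0,-0.009,0]],
    [-1,[0,0,0.03],[0,0,0]],
    [0.55,[0,0,0],[0,0,0]],
    [0.55,[0,0,0],[0,0,0]],
    [0.55,[0,0,0],[0,0,0]],
    [0.55,[0,0,-1.5],[0,0,0]],
    [0.55,[0,0,-3],[0,0,0]],
    [0.55,[0,0,-4],[0,0,0]],
    [1,[-2,-3,-3.5],[0,0,0]],
    [1,[-3,-5,0],[0,0,0]],
    [1,[-3.5,-5.5,0],[0,0,0]],
    [1,[-3.5,-5.5,0],[0,0,0]],
  ],
)

```text
time: 40.67
ee_pos: [0.443, 0.225, 0.1608]
orientation: [-0.001, 1.0, 0.008, 0.003]
wrist_force: [0.9, 0.8, 0.4]
finger_gap: 0.0874
```

```bash
python3 - <<'E'
from h import *
s=st()
im,cm=snap('w39');piles(im,cm)
plan([.38,.31,.16],down(np.radians(15)))
E
```

```text
t 40.67 tcp [0.443  0.225  0.1608] yaw 0.89deg z [ 0.007  0.002 -1.   ] gap 0.0874 F [0.9 0.8 0.4] T [ 0.05 -0.01 -0.04]
 q [ 0.08  0.39 -0.8   1.96  0.36  0.93 -2.45]
green centre [0.5554 0.063 ] size [ 87.3 290.1] ang 0.9 px [480.  91.]
shift cm [-5.55 -7.84  0.18] rotvec [-0.006 -0.007 -0.237] min rows 1.3
```

View pics/w39.png

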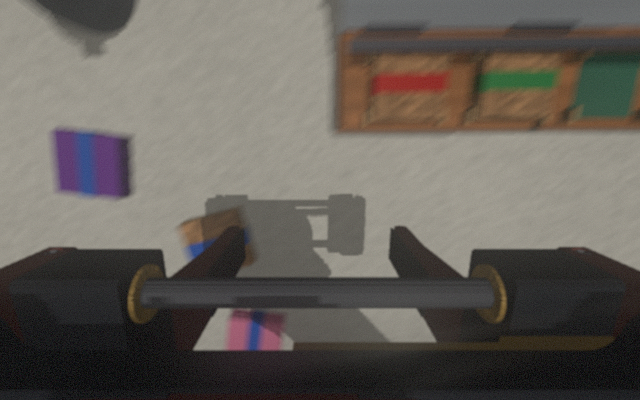

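Red and green sit in their bays; blue at px (215,235). Move on towards blue.

Request:
arm_command(
  commands=[
    [1,[-2.8,-3.8,0],[0,0,-0.12]],
    [1,[-2.3,-4.5,-1],[0,0,-0.12]],
    [1,[-1,0,0],[0,0,0]],
    [1,[0,0,0],[0,0,0]],
  ],
)

```text
time: 41.22
ee_pos: [0.3666, 0.3126, 0.1757]
orientation: [-0.003, 0.99, 0.138, 0.006]
wrist_force: [1.1, 0.6, -0.3]
finger_gap: 0.0878
```

```bash
python3 - <<'E'
from h import *
s=st()
im,cm=snap('w40');o=piles(im,cm)
if 'blue' in o: plan([o['blue'][0][0]/1000,o['blue'][0][1]/1000,.06],down(np.radians(16)))
E
```

```text
t 41.23 tcp [0.3666 0.3126 0.1757] yaw 15.89deg z [ 0.011  0.008 -1.   ] gap 0.0878 F [ 1.1  0.6 -0.3] T [-0.    0.01  0.02]
 q [-0.06  0.37 -0.91  1.97  0.36  0.95 -2.44]
```

View pics/w40.png

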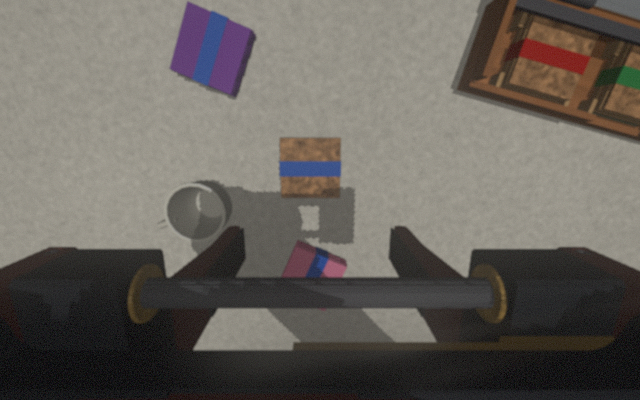

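```bash
python3 - <<'E'
from h import *
im,cm=load('w40')
q=np.array([pix2w('w',u,v,.022,cm)[:2] for u,v in [(280,138),(341,137.5),(341,197),(280,197)]]);print(q.round(4),q.mean(0))
for a,b in [(0,1),(1,2),(2,3),(3,0)]:
    d=q[b]-q[a];print(np.linalg.norm(d).round(4),np.degrees(np.arctan2(d[1],d[0])))
c=q.mean(0)
plan([c[0],c[1],.05],down(np.radians(16)))
hsv=cv2.cvtColor(im,cv2.COLOR_BGR2HSV);print(hsv[168,300:330:5],hsv[150,300:330:5])
E
```

```text
[[0.4141 0.3658]
 [0.4316 0.306 ]
 [0.3721 0.2878]
 [0.3542 0.3507]] [0.39299608 0.32756217]
0.0623 -73.65489662088403
0.0622 -162.98689464564424
0.0654 105.95452596863446
0.0618 14.168904445684221
shift cm [ 2.72 -0.64 12.63] rotvec [-0.005 -0.013 -0.002] min rows 2.1
[[111 143 139]
 [111 149 137]
 [111 150 139]
 [111 142 138]
 [111 148 136]
 [112 140 140]] [[ 14 106 127]
 [ 13  99 121]
 [ 15 111 140]
 [ 13 104 135]
 [ 14 104 123]
 [ 14 102 117]]
```

Request:
arm_command(
  commands=[
    [1,[1.3,-0.6,3],[-0.005,-0.013,0]],
    [1,[1.3,0,4],[0,0,0]],
    [1,[0,0,4],[0,0,0]],
    [1,[0,0,0.5],[0,0,0]],
    [1,[0,0,0],[0,0,0]],
  ],
)

```text
time: 41.9
ee_pos: [0.3995, 0.3209, 0.0594]
orientation: [0.001, 0.991, 0.13, 0.002]
wrist_force: [-0.6, -0.4, 0.7]
finger_gap: 0.0878
```

```bash
python3 - <<'E'
from h import *
s=st()
im,cm=snap('w41')
plan([.393,.3276,.0205],down(np.radians(16)))
E
```

```text
t 41.90 tcp [0.3995 0.3209 0.0594] yaw 14.97deg z [ 0.004 -0.002 -1.   ] gap 0.0878 F [-0.6 -0.4  0.7] T [0.02 0.02 0.03]
 q [-0.19  0.58 -0.76  2.    0.57  0.78 -2.6 ]
shift cm [-0.48 -0.83  3.91] rotvec [ 0.003 -0.004 -0.018] min rows 0.7
```

View pics/w41.png

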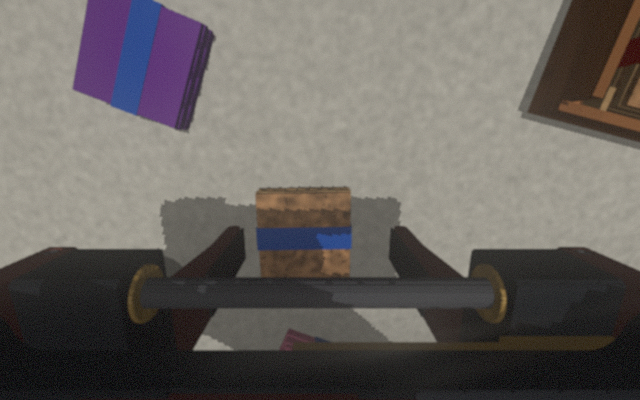

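Request:
arm_command(
  commands=[
    [1,[-0.45,-0.85,1.5],[0.003,-0.004,-0.016]],
    [1,[0,0,1.6],[0,0,0]],
    [1,[0,0,0.6],[0,0,0]],
    [1,[0,0,0],[0,0,0]],
  ],
)

```text
time: 42.45
ee_pos: [0.394, 0.3292, 0.0225]
orientation: [-0.001, 0.99, 0.138, 0.002]
wrist_force: [-0.4, 0.3, 0.8]
finger_gap: 0.0877
```

```bash
python3 - <<'E'
from h import *
im,cm=load('w41');a=np.radians(16);print(pix2w('w',303.5,188.5,.022,cm)-.032*np.array([np.cos(a),np.sin(a),0]))
s=st()
plan([.393,.3276,.0205],down(np.radians(16)))
E
```

```text
[0.39500102 0.32760179 0.022     ]
t 42.45 tcp [0.394  0.3292 0.0225] yaw 15.92deg z [ 0.003  0.002 -1.   ] gap 0.0877 F [-0.4  0.3  0.8] T [-0.    0.04 -0.01]
 q [-0.25  0.64 -0.71  2.02  0.64  0.72 -2.65]
shift cm [-0.14  0.12  0.2 ] rotvec [-0.001 -0.004 -0.001] min rows 0.0
```

Request:
arm_command(
  commands=[
    [1,[0,0.12,0.2],[0,-0.004,0]],
    [-1,[0,0,0.05],[0,0,0]],
    [-1,[0,0,0],[0,0,0]],
    [-1,[0,0,0],[0,0,0]],
    [-1,[0,0,0],[0,0,0]],
    [-1,[0,0,0],[0,0,0]],
  ],
  squeeze=20,
)

```text
time: 43.2
ee_pos: [0.3948, 0.3281, 0.0205]
orientation: [-0.001, 0.99, 0.138, 0.0]
wrist_force: [0.6, -0.6, -0.6]
finger_gap: 0.0643
```

```bash
python3 - <<'E'
from h import *
s=st()
im,cm=snap('w42')
E
```

```text
t 43.20 tcp [0.3948 0.3281 0.0205] yaw 15.90deg z [ 0.     0.001 -1.   ] gap 0.0643 F [ 0.6 -0.6 -0.6] T [ 0.02  0.   -0.02]
 q [-0.24  0.64 -0.71  2.01  0.64  0.72 -2.65]
```

View pics/w42.png

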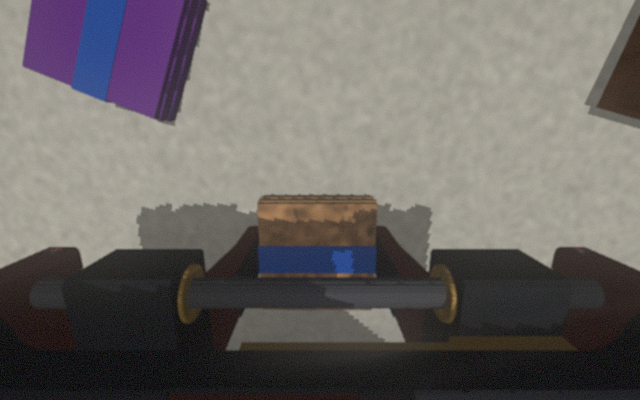

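Request:
arm_command(
  commands=[
    [-1,[0,0,-2.5],[0,0,0]],
    [-1,[0,0,-4],[0,0,0]],
    [-1,[0,2,-4],[0,0,0.13]],
    [-1,[1,5,-2],[0,0,0.12]],
    [-1,[2.2,6,0],[0,0,0]],
    [-1,[2.2,6,0],[0,0,0]],
    [-1,[2.2,6,0],[0,0,0]],
    [-1,[2.2,6,0],[0,0,0]],
    [-1,[2.2,4,0],[0,0,0]],
    [-1,[0,0,0],[0,0,0]],
  ],
)

```text
time: 44.5
ee_pos: [0.5346, -0.0194, 0.1493]
orientation: [-0.001, 1.0, 0.011, 0.001]
wrist_force: [-0.3, 1.2, -0.8]
finger_gap: 0.0636
```

```bash
python3 - <<'E'
from h import *
s=st()
T,Rt=pose_pile(0,.012,.085,.35,-.0025,.0205); print(T); plan(T,down(YB))
snap('w43')
E
```

```text
t 44.50 tcp [ 0.5346 -0.0194  0.1493] yaw 1.27deg z [ 0.003  0.001 -1.   ] gap 0.0636 F [-0.3  1.2 -0.8] T [ 0.06 -0.   -0.03]
 q [ 0.51  0.46 -0.73  1.88  0.38  0.94 -1.94]
[ 0.55058623 -0.05789369  0.11437263]
shift cm [1.5  3.89 3.49] rotvec [-0.001 -0.003 -0.004] min rows 0.6
```

View pics/w43.png

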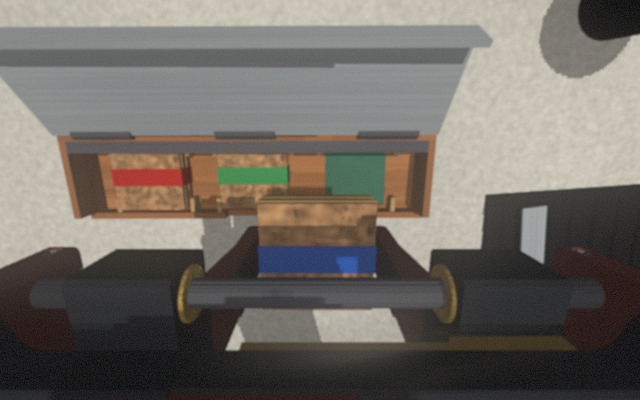

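Request:
arm_command(
  commands=[
    [-1,[0.9,2.2,0],[0,0,-0.004]],
    [-1,[0.6,1.7,0],[0,-0.12,0]],
    [-1,[0,0,0],[0,-0.12,0]],
    [-1,[0,0,0],[0,-0.11,0]],
    [-1,[0,0,0],[0,0,0]],
  ],
)

```text
time: 45.18
ee_pos: [0.5478, -0.0491, 0.1501]
orientation: [0.002, 0.984, 0.02, -0.178]
wrist_force: [0.2, 0.6, -1.1]
finger_gap: 0.0638
```

```bash
python3 - <<'E'
from h import *
s=st()
seq([pose_pile(0,.012,.045,.35,-.0025,.0205),pose_pile(0,.012,.0125,.35,-.0025,.0205)])
snap('w44');overlay('w44','c44',150,60,550,260,1.9)
E
```

```text
t 45.17 tcp [ 0.5478 -0.0491  0.1501] yaw 2.33deg z [-0.35  -0.01  -0.937] gap 0.0638 F [ 0.2  0.6 -1.1] T [ 0.04 -0.35 -0.  ]
 q [ 0.43  0.68 -0.67  1.56  0.35  1.41 -1.85]
[2.88 0.92 7.  ] [0.001 0.008 0.013]
[1.11 0.   3.05] [0. 0. 0.]
```

View pics/c44.png

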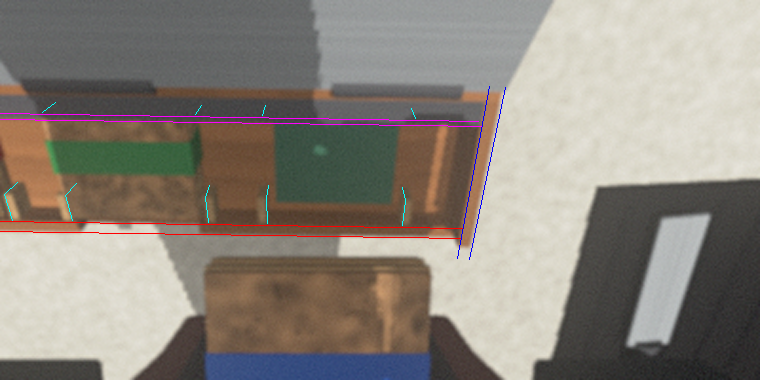

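Request:
arm_command(
  commands=[
    [-1,[0.7,0.9,1.8],[0,0.008,0.013]],
    [-1,[0.7,0,1.8],[0,0,0]],
    [-1,[0.7,0,1.8],[0,0,0]],
    [-1,[0.7,0,1.5],[0,0,0]],
    [-1,[0,0,0],[0,0,0]],
  ],
)

```text
time: 45.85
ee_pos: [0.5498, -0.0546, 0.0744]
orientation: [0.003, 0.985, 0.016, -0.17]
wrist_force: [0.4, 0.3, -0.2]
finger_gap: 0.0638
```

```bash
python3 - <<'E'
from h import *
s=st()
seq([pose_pile(0,.012,.0125,.35,-.0025,.0205)])
snap('w45');overlay('w45','c45',150,60,550,260,1.9)
E
```

```text
t 45.85 tcp [ 0.5498 -0.0546  0.0744] yaw 1.84deg z [-0.334 -0.011 -0.942] gap 0.0638 F [ 0.4  0.3 -0.2] T [ 0.02 -0.4  -0.03]
 q [ 0.42  0.76 -0.64  1.61  0.4   1.27 -1.88]
[1.15 0.33 3.04] [ 0.002 -0.009  0.006]
```

View pics/c45.png

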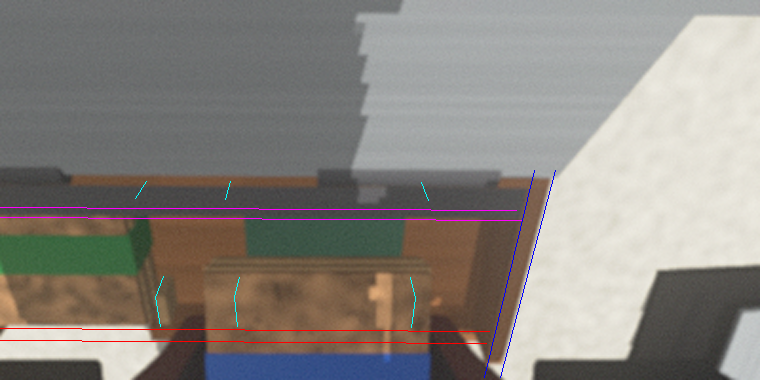

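Request:
arm_command(
  commands=[
    [-1,[0.5,0.33,1.4],[0.002,-0.009,0.006]],
    [-1,[0.5,0.05,1.2],[0,0,0]],
    [-1,[0.15,0,0.4],[0,0,0]],
    [-1,[0,0,0],[0,0,0]],
  ],
)

```text
time: 46.4
ee_pos: [0.5517, -0.0586, 0.0413]
orientation: [0.002, 0.985, 0.012, -0.173]
wrist_force: [-0.2, 0.1, -1.1]
finger_gap: 0.0639
```

```bash
python3 - <<'E'
from h import *
s=st()
seq([pose_pile(0,.012,.0125,.35,-.0025,.0205),pose_pile(0,.027,.0125,.35,-.0025,.0205)])
snap('w46');overlay('w46','c46',150,60,550,260,1.9)
E
```

```text
t 46.40 tcp [ 0.5517 -0.0586  0.0413] yaw 1.43deg z [-0.341 -0.009 -0.94 ] gap 0.0639 F [-0.2  0.1 -1.1] T [ 0.08 -0.34 -0.05]
 q [ 0.41  0.81 -0.62  1.61  0.43  1.23 -1.89]
[-0.13 -0.08 -0.02] [-0.    -0.002 -0.001]
[ 1.41  0.   -0.51] [0. 0. 0.]
```

View pics/c46.png

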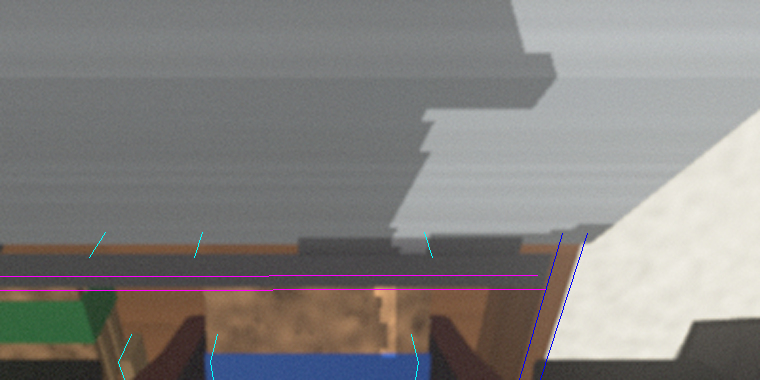

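Request:
arm_command(
  commands=[
    [-1,[0.4,-0.1,-0.15],[0,0,0]],
    [-1,[0.4,0,-0.16],[0,0,0]],
    [-1,[0.35,0,-0.15],[0,0,0]],
    [-1,[0,0,0],[0,0,0]],
  ],
)

```text
time: 46.95
ee_pos: [0.5656, -0.0571, 0.0429]
orientation: [0.002, 0.985, 0.012, -0.172]
wrist_force: [-0.8, 0.1, -1.2]
finger_gap: 0.0639
```

```bash
python3 - <<'E'
from h import *
s=st()
seq([pose_pile(0,.027,.0125,.35,-.0025,.0205)])
E
```

```text
t 46.95 tcp [ 0.5656 -0.0571  0.0429] yaw 1.43deg z [-0.34  -0.009 -0.94 ] gap 0.0639 F [-0.8  0.1 -1.2] T [ 0.08 -0.14  0.03]
 q [ 0.4   0.83 -0.61  1.58  0.43  1.25 -1.89]
[0.04 0.04 0.1 ] [ 0.    -0.003 -0.001]
```

Request:
arm_command(
  commands=[
    [-1,[0.02,0.03,0.25],[0,0.05,0]],
    [-1,[0.01,0,0.17],[0,0.05,0]],
    [-1,[0,0,0.15],[0,0.05,0]],
    [-1,[0,0,0.15],[0,0.05,0]],
  ],
)

```text
time: 47.45
ee_pos: [0.5643, -0.057, 0.0355]
orientation: [0.001, 0.997, 0.013, -0.071]
wrist_force: [0.1, 0.6, -0.8]
finger_gap: 0.064
```

```bash
python3 - <<'E'
from h import *
s=st()
seq([pose_pile(0,.0338-.022*np.sin(a),z,a,-.0025,.0205) for a,z in [(.1,.011),(.05,.0105),(0,.0102)]])
snap('w47')
E
```

```text
t 47.45 tcp [ 0.5643 -0.057   0.0355] yaw 1.45deg z [-0.141 -0.004 -0.99 ] gap 0.0640 F [ 0.1  0.6 -0.8] T [-0.01 -0.14  0.02]
 q [ 0.45  0.73 -0.63  1.76  0.49  0.97 -1.94]
[-0.05  0.06  0.13] [-0.     0.041 -0.001]
[0.02 0.   0.19] [-0.    0.05  0.  ]
[ 0.01 -0.    0.17] [0.   0.05 0.  ]
```

View pics/w47.png

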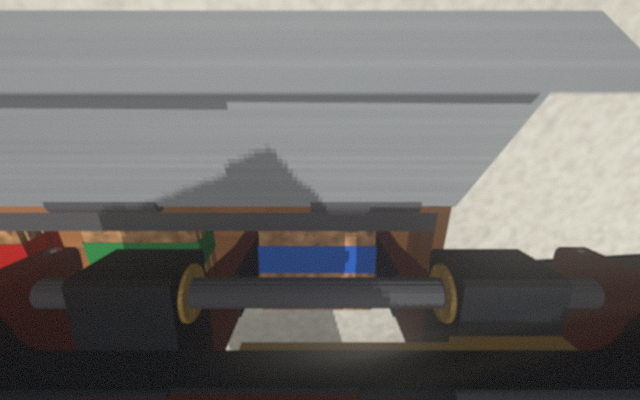

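Request:
arm_command(
  commands=[
    [-1,[-0.03,0.06,0.14],[0,0.045,0]],
    [-1,[0.02,0,0.18],[0,0.05,0]],
    [-1,[0,0,0.17],[0,0.045,0]],
    [-1,[0,0,0],[0,0,0]],
  ],
)

```text
time: 48.0
ee_pos: [0.5634, -0.058, 0.0315]
orientation: [0.001, 1.0, 0.013, 0.001]
wrist_force: [0.4, -0.4, -0.5]
finger_gap: 0.0641
```

```bash
python3 - <<'E'
from h import *
s=st()
seq([pose_pile(0,.0338-.022*np.sin(a),z,a,-.0025,.0205) for a,z in [(0,.0102)]])
E
```

```text
t 48.00 tcp [ 0.5634 -0.058   0.0315] yaw 1.45deg z [ 0.003 -0.001 -1.   ] gap 0.0641 F [ 0.4 -0.4 -0.5] T [ 0.05 -0.02 -0.08]
 q [ 0.48  0.66 -0.63  1.89  0.55  0.77 -2.  ]
[ 0.02 -0.04  0.08] [ 0.001 -0.003 -0.001]
```

Request:
arm_command(
  commands=[
    [-1,[0,-0.03,0.1],[0,-0.003,0]],
    [-1,[0,0,0.03],[0,0,0]],
    [0.55,[0,0,0],[0,0,0]],
    [0.55,[0,0,0],[0,0,0]],
    [0.55,[0,0,0],[0,0,0]],
    [0.55,[0,0,-1.5],[0,0,0]],
    [0.55,[0,0,-3],[0,0,0]],
    [0.55,[0,0,-4],[0,0,0]],
    [0,[-3,-2,-4],[0,0,0]],
    [-1,[-4,-4,-4],[0,0,0]],
    [-1,[-4,-3,-2],[0,0,0]],
    [-1,[0,0,0],[0,0,0]],
  ],
)

```text
time: 49.5
ee_pos: [0.4549, 0.0297, 0.2225]
orientation: [0.001, 1.0, 0.013, 0.002]
wrist_force: [-0.2, -1.2, 0.9]
finger_gap: 0.0317
```

```bash
python3 - <<'E'
from h import *
s=st()
im,cm=snap('w48');overlay('w48','c48',100,20,500,220,1.9)
im=get_image('scene');crop(im,300,110,460,230,5,'s48')
t,_=snap('t48','top');crop(t,330,120,510,260,4,'t48b')
E
```

```text
t 49.50 tcp [0.4549 0.0297 0.2225] yaw 1.51deg z [ 0.003 -0.002 -1.   ] gap 0.0317 F [-0.2 -1.2  0.9] T [-0.05 -0.05  0.01]
 q [ 0.59  0.24 -0.87  1.97  0.22  1.02 -1.92]
```

View pics/w48.png

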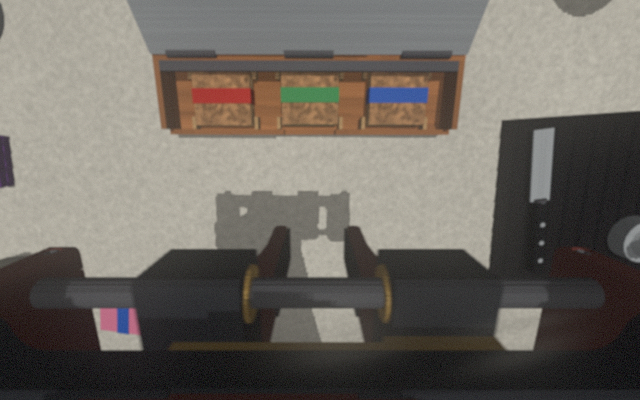

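View pics/s48.png

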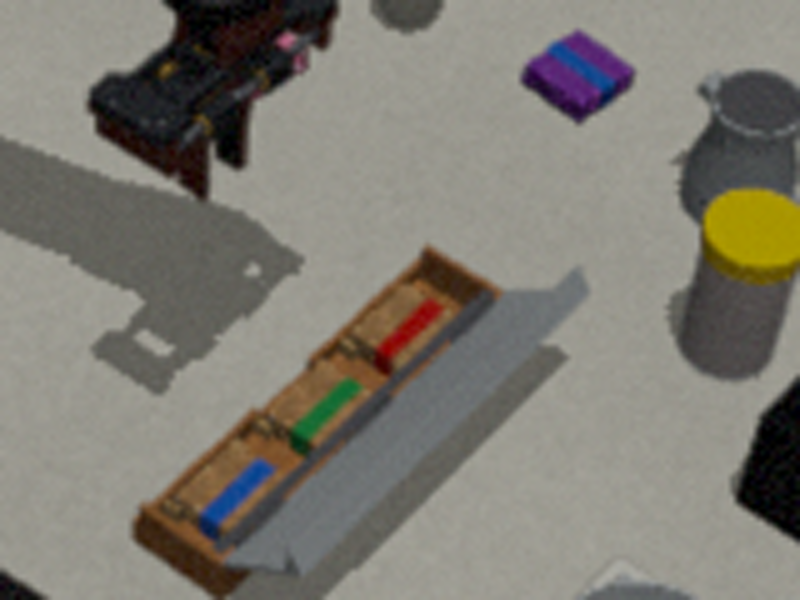

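View pics/t48b.png

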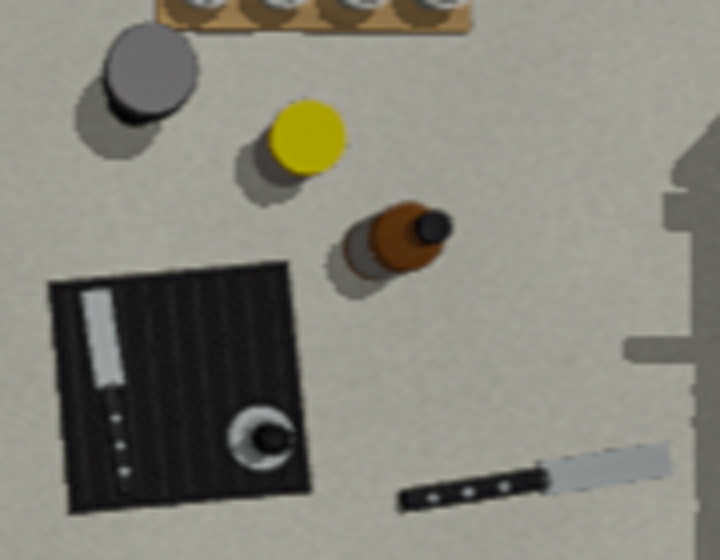

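```bash
python3 - <<'E'
from h import *
s=st()
p=b2w(.140,0,.20);print(p);plan(p,down(YB))
E
```

```text
t 49.65 tcp [0.4569 0.0268 0.2204] yaw 1.23deg z [ 0.001 -0.    -1.   ] gap 0.0196 F [0.8 0.4 0.5] T [-0.03 -0.05  0.01]
 q [ 0.59  0.25 -0.86  1.97  0.22  1.02 -1.92]
[0.69665203 0.04396477 0.2       ]
shift cm [24.01 -1.21  2.05] rotvec [ 0.    -0.001 -0.005] min rows 4.0
```

Request:
arm_command(
  commands=[
    [-1,[4,-0.2,0.4],[0,0,0]],
    [-1,[5,-0.2,0.4],[0,0,0]],
    [-1,[5,-0.2,0.3],[0,0,0]],
    [-1,[5,-0.2,0.3],[0,0,0]],
    [-1,[3.5,-0.2,0.3],[0,0,0]],
    [-1,[1.5,-0.2,0.3],[0,0,0]],
    [-1,[0,0,0],[0,0,0]],
  ],
)

```text
time: 50.52
ee_pos: [0.7069, 0.033, 0.1862]
orientation: [0.002, 1.0, 0.004, -0.007]
wrist_force: [-0.1, 0.3, 0.7]
finger_gap: 0.0007
```

```bash
python3 - <<'E'
from h import *
s=st()
p=b2w(.135,0,.095);print(p);plan(p,down(YB))
snap('w49')
im=get_image('scene');crop(im,300,130,460,250,5,'s49')
E
```

```text
t 50.52 tcp [0.7069 0.033  0.1862] yaw 0.42deg z [-0.014 -0.003 -1.   ] gap 0.0007 F [-0.1  0.3  0.7] T [ 0.04 -0.02  0.02]
 q [ 0.3   0.71 -0.71  1.38  0.46  1.24 -2.  ]
[0.69165374 0.04383389 0.095     ]
shift cm [-1.39 -1.12  9.14] rotvec [ 0.003  0.014 -0.019] min rows 1.5
```

View pics/w49.png

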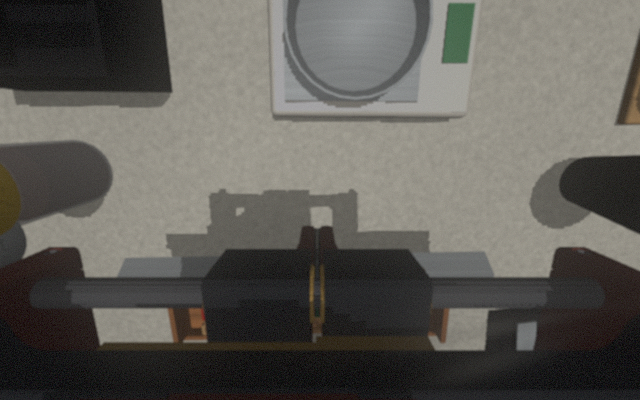

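View pics/s49.png

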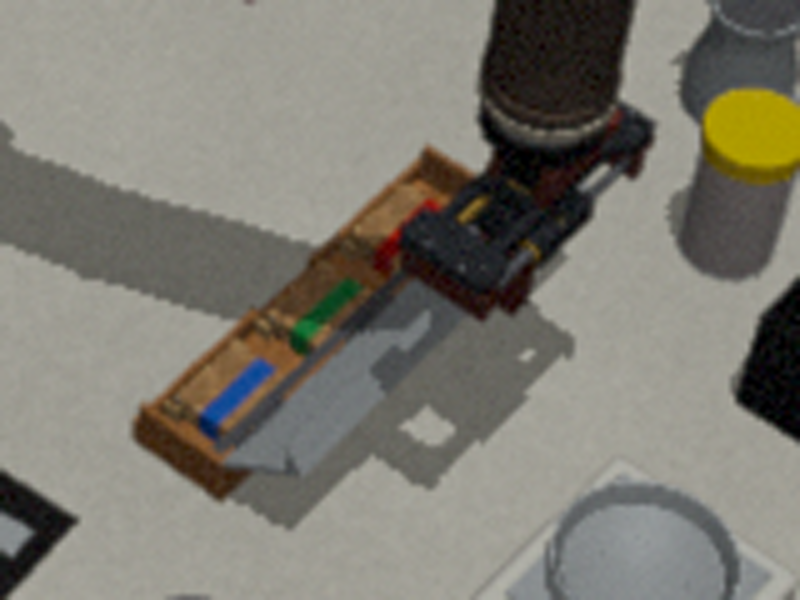

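Request:
arm_command(
  commands=[
    [-1,[-0.3,-1,2.5],[0.003,0.014,-0.019]],
    [-1,[0,0,3],[0,0,0]],
    [-1,[0,0,2.5],[0,0,0]],
    [-1,[-0.5,0,0.5],[0,0,0]],
    [-1,[0,0,0],[0,0,0]],
  ],
)

```text
time: 51.25
ee_pos: [0.6955, 0.0404, 0.1029]
orientation: [0.001, 1.0, 0.013, 0.001]
wrist_force: [0.3, -0.1, 0.4]
finger_gap: 0.0002
```

```bash
python3 - <<'E'
from h import *
s=st()
p=b2w(.115,0,.095);print(p);plan(p,down(YB))
snap('w50')
E
```

```text
t 51.25 tcp [0.6955 0.0404 0.1029] yaw 1.45deg z [ 0.003 -0.002 -1.   ] gap 0.0002 F [ 0.3 -0.1  0.4] T [ 0.05 -0.02  0.02]
 q [ 0.29  0.76 -0.68  1.5   0.52  1.07 -2.05]
[0.67166059 0.04331035 0.095     ]
shift cm [-2.38 -0.35  0.78] rotvec [ 0.002 -0.003 -0.001] min rows 0.4
```

View pics/w50.png

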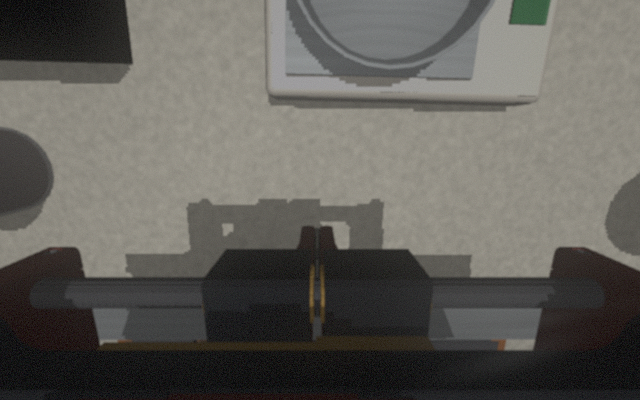

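Request:
arm_command(
  commands=[
    [-1,[-1,-0.3,0.9],[0,0,0]],
    [-1,[-1.2,0,0],[0,0,0]],
    [-1,[-1,0,-0.8],[0,0,0]],
    [-1,[-1,0,-0.8],[0,0,0]],
    [-1,[0,0,0],[0,0,0]],
  ],
)

```text
time: 51.92
ee_pos: [0.6556, 0.0428, 0.1153]
orientation: [0.001, 1.0, 0.012, 0.009]
wrist_force: [0.3, -0.2, 0.3]
finger_gap: 0.0008
```

```bash
python3 - <<'E'
from h import *
s=st()
print('box x',s['ee_pos'][0]-.5567,'tip z',s['ee_pos'][2]-.017)
im=get_image('scene');crop(im,300,130,460,250,5,'s51')
E
```

```text
t 51.92 tcp [0.6556 0.0428 0.1153] yaw 1.41deg z [ 0.017 -0.001 -1.   ] gap 0.0008 F [ 0.3 -0.2  0.3] T [ 0.04  0.01 -0.  ]
 q [ 0.33  0.68 -0.71  1.61  0.51  1.02 -2.08]
box x 0.09888103473099719 tip z 0.09833585261930443
```

View pics/s51.png

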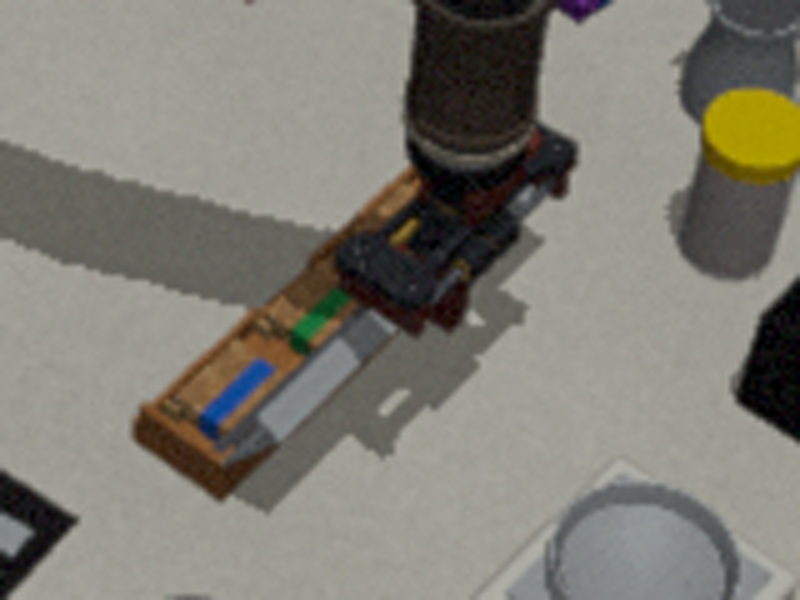

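Request:
arm_command(
  commands=[
    [-1,[-0.9,0,-0.4],[0,-0.015,0]],
    [-1,[-1,0,-0.4],[0,0,0]],
    [-1,[-1,0,-0.3],[0,0,0]],
    [-1,[-1,0,-0.1],[0,0,0]],
    [-1,[-1,0,0],[0,0,0]],
    [-1,[0,0,0],[0,0,0]],
  ],
)

```text
time: 52.72
ee_pos: [0.603, 0.0415, 0.127]
orientation: [0.001, 1.0, 0.012, 0.0]
wrist_force: [-0.1, 0.5, 0.2]
finger_gap: 0.0001
```

```bash
python3 - <<'E'
from h import *
s=st()
print('box x',s['ee_pos'][0]-.5567,'tip z',s['ee_pos'][2]-.017)
im=get_image('scene');crop(im,300,130,460,250,5,'s52');snap('w52')
E
```

```text
t 52.73 tcp [0.603  0.0415 0.127 ] yaw 1.40deg z [ 0.    -0.002 -1.   ] gap 0.0001 F [-0.1  0.5  0.2] T [-0.01 -0.02 -0.02]
 q [ 0.37  0.61 -0.74  1.73  0.48  1.   -2.09]
box x 0.046257076341982506 tip z 0.1100130049110442
```

View pics/s52.png

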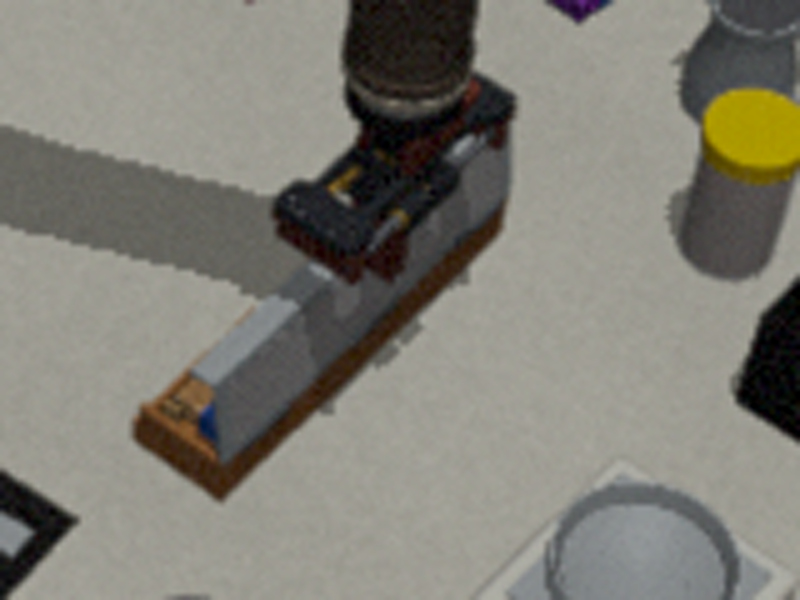

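View pics/w52.png

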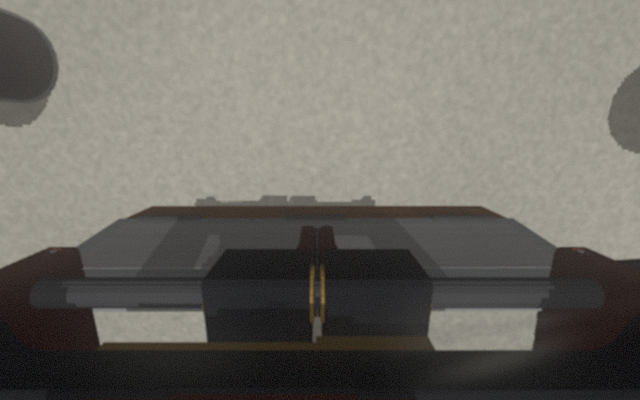

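Request:
arm_command(
  commands=[
    [-1,[-1,0,0],[0,0,0]],
    [-1,[-1,0,0.1],[0,0,0]],
    [-1,[-1,0,0.2],[0,0,0]],
    [-1,[-0.8,0,0.4],[0,0,0]],
    [-1,[-0.7,0,0.4],[0,0,0]],
    [-1,[0,0,0],[0,0,0]],
  ],
)

```text
time: 53.58
ee_pos: [0.5552, 0.0404, 0.1145]
orientation: [0.001, 1.0, 0.012, -0.0]
wrist_force: [-0.5, 0.3, 0.2]
finger_gap: 0.0002
```

```bash
python3 - <<'E'
from h import *
s=st()
print('box x',s['ee_pos'][0]-.5567,'tip z',s['ee_pos'][2]-.017)
im=get_image('scene');crop(im,300,130,460,250,5,'s53')
E
```

```text
t 53.58 tcp [0.5552 0.0404 0.1145] yaw 1.40deg z [-0.    -0.001 -1.   ] gap 0.0002 F [-0.5  0.3  0.2] T [0.   0.02 0.07]
 q [ 0.4   0.55 -0.75  1.85  0.47  0.92 -2.12]
box x -0.001471478887816069 tip z 0.09753872819744656
```

View pics/s53.png

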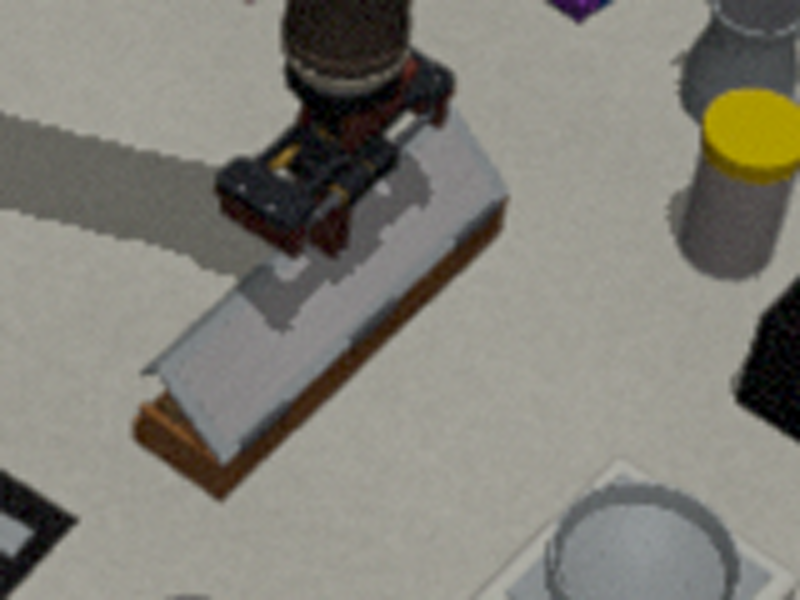

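Request:
arm_command(
  commands=[
    [-1,[0.2,0,-2],[0,0,0]],
    [-1,[-0.3,0,-1.2],[0,0,0]],
    [-1,[-0.8,0,0],[0,0,0]],
    [-1,[-0.2,0,1.2],[0,0,0]],
    [-1,[-0.3,0,1.2],[0,0,0]],
    [-1,[-0.4,0,1],[0,0,0]],
    [-1,[-0.4,0,1],[0,0,0]],
    [-1,[0,0,0],[0,0,0]],
  ],
)

```text
time: 54.62
ee_pos: [0.5293, 0.0394, 0.0976]
orientation: [0.001, 1.0, 0.012, -0.003]
wrist_force: [-0.1, -0.1, 0.3]
finger_gap: 0.0003
```

```bash
python3 - <<'E'
from h import *
s=st()
print('box x',s['ee_pos'][0]-.5567,'tip z',s['ee_pos'][2]-.017)
im=get_image('scene');crop(im,300,130,460,250,5,'s54')
E
```

```text
t 54.62 tcp [0.5293 0.0394 0.0976] yaw 1.40deg z [-0.006 -0.002 -1.   ] gap 0.0003 F [-0.1 -0.1  0.3] T [ 0.07 -0.03  0.02]
 q [ 0.4   0.54 -0.75  1.92  0.48  0.87 -2.14]
box x -0.027414104924187166 tip z 0.08060513782572026
```

View pics/s54.png

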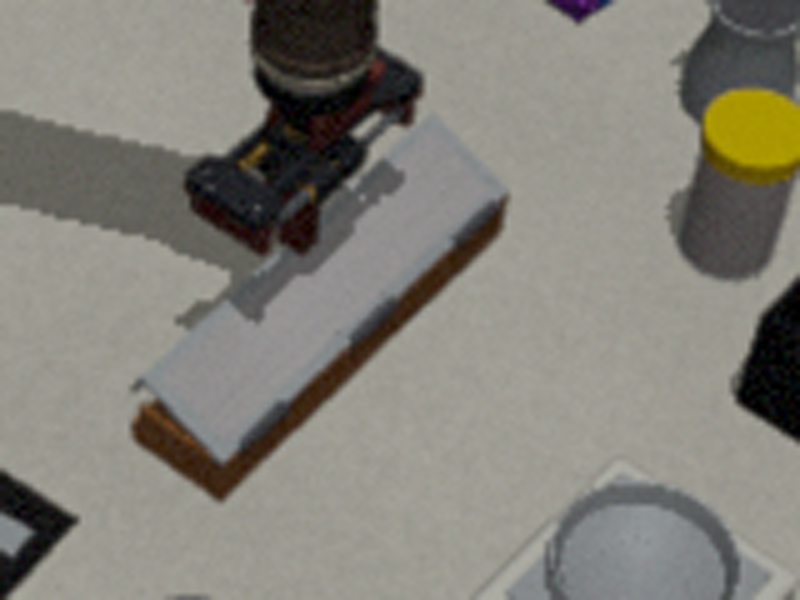

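Request:
arm_command(
  commands=[
    [-1,[0.1,0,1],[0,0.005,0]],
    [-1,[0.1,0,1],[0,0,0]],
    [-1,[0,0,0.7],[0,0,0]],
    [-1,[0,0,0],[0,0,0]],
  ],
)

```text
time: 55.18
ee_pos: [0.5328, 0.0396, 0.0695]
orientation: [0.001, 1.0, 0.012, 0.001]
wrist_force: [0.0, -0.2, -0.0]
finger_gap: 0.0007
```

```bash
python3 - <<'E'
from h import *
s=st()
print('box x',s['ee_pos'][0]-.5567,'tip z',s['ee_pos'][2]-.017)
im=get_image('scene');crop(im,300,130,460,250,5,'s55')
E
```

```text
t 55.17 tcp [0.5328 0.0396 0.0695] yaw 1.38deg z [ 0.001 -0.001 -1.   ] gap 0.0007 F [ 0.  -0.2 -0. ] T [-0.02  0.02 -0.02]
 q [ 0.38  0.58 -0.72  1.94  0.52  0.81 -2.17]
box x -0.023928762259609826 tip z 0.052538251556840165
```

View pics/s55.png

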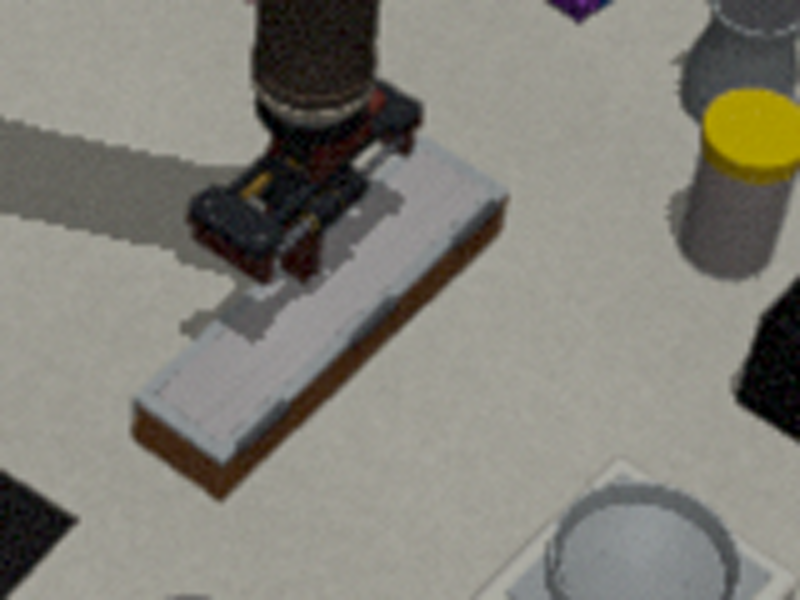

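Request:
arm_command(
  commands=[
    [-1,[-0.3,0,0.25],[0,0,0]],
    [-1,[0,0,0.2],[0,0,0]],
    [-1,[0,0,0.2],[0,0,0]],
  ],
)

```text
time: 55.6
ee_pos: [0.53, 0.0397, 0.066]
orientation: [0.002, 1.0, 0.012, 0.001]
wrist_force: [-10.0, -2.4, 33.1]
finger_gap: 0.0004
```

```bash
python3 - <<'E'
from h import *
s=st()
print('box x',s['ee_pos'][0]-.5567,'tip z',s['ee_pos'][2]-.017)
E
```

```text
t 55.60 tcp [0.53   0.0397 0.066 ] yaw 1.37deg z [ 0.003 -0.003 -1.   ] gap 0.0004 F [-10.   -2.4  33.1] T [-0.52  2.28  0.03]
 q [ 0.37  0.58 -0.71  1.95  0.53  0.8  -2.18]
box x -0.026745033244110594 tip z 0.04900933190136289
```

Request:
arm_command(
  commands=[
    [-1,[0,0,-1],[0,0,0]],
    [-1,[0,0,-4],[0,0,0]],
    [-1,[-1,2,-5],[0,0,0]],
    [-1,[-3,5,-5],[0,0,0]],
    [-1,[-3,5,-2],[0,0,0]],
    [-1,[0,0,0],[0,0,0]],
  ],
)

```text
time: 56.35
ee_pos: [0.4664, -0.0758, 0.2328]
orientation: [0.003, 1.0, 0.012, 0.002]
wrist_force: [0.6, 0.6, -0.8]
finger_gap: 0.0007
```

```bash
python3 - <<'E'
from h import *
s=st()
im,cm=snap('w56');overlay('w56','c56',100,20,640,250,1.4)
im=get_image('scene');cv2.imwrite('pics/scene56.png',im);crop(im,190,130,420,290,3.4,'s56')
t,_=snap('t56','top');crop(t,330,120,510,260,4,'t56b')
E
```

```text
t 56.35 tcp [ 0.4664 -0.0758  0.2328] yaw 1.38deg z [ 0.004 -0.005 -1.   ] gap 0.0007 F [ 0.6  0.6 -0.8] T [ 0.06 -0.04 -0.05]
 q [ 0.8   0.26 -0.87  1.92  0.23  1.06 -1.71]
```

View pics/w56.png

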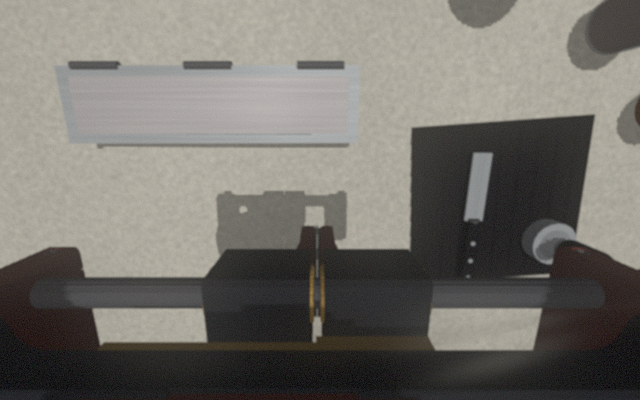

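View pics/s56.png

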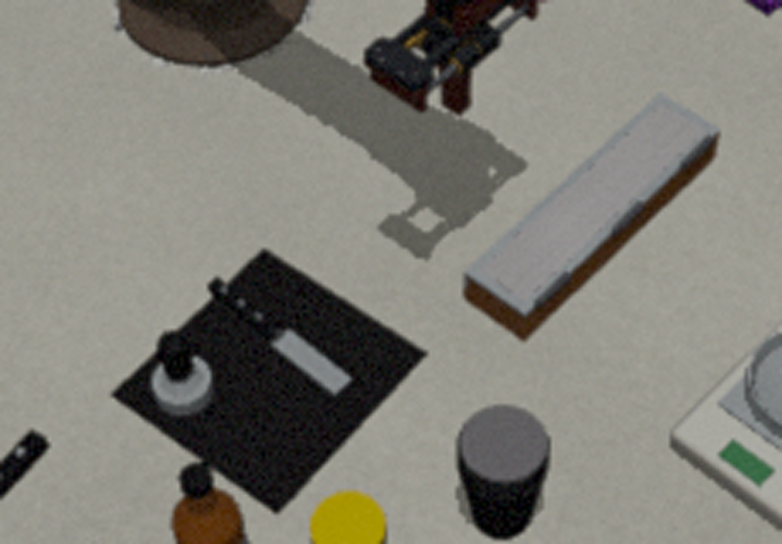

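View pics/t56.png

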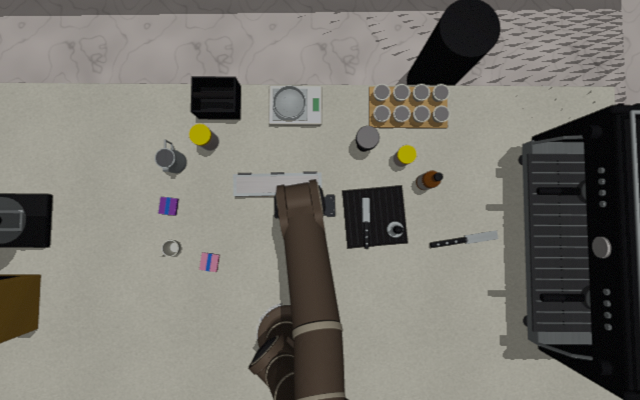

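```bash
python3 - <<'E'
from h import *
im,cm=load('w56');crop(im,400,110,600,285,4,'c56k')
E
```

```text
(no output)
```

View pics/c56k.png

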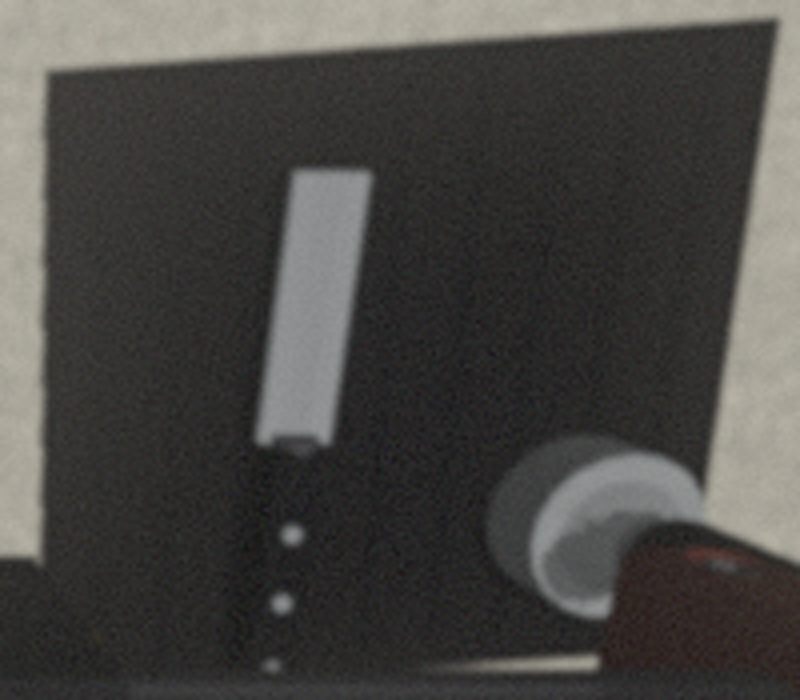

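View pics/t56b.png

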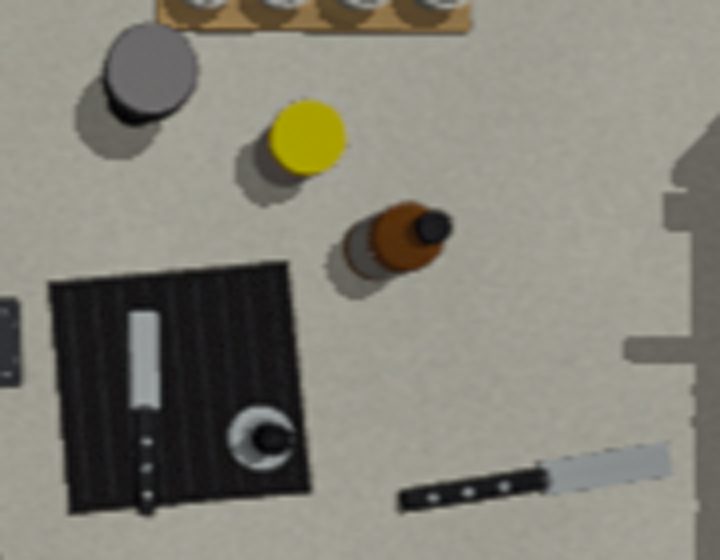

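```bash
python3 - <<'E'
from h import *
im,cm=load('w56')
def o(u,v): return (u+.5)/4-.5+400,(v+.5)/4-.5+110
P=[]
for u,v,z in [(333,170,.0133),(294,441,.0133),(292,535,.02),(282,603,.02),(273,665,.02)]:
    p=pix2w('w',*o(u,v),z,cm);P.append(p);print(p.round(4))
d=P[0]-P[4];print(np.degrees(np.arctan2(d[1],d[0])))
d=P[0]-P[1];print(np.degrees(np.arctan2(d[1],d[0])),np.linalg.norm(d))
u=(P[0]-P[4])[:2];u/=np.linalg.norm(u)
print('origin',P[0][:2]-.085*u,'grip -30',P[0][:2]-.115*u,'end',P[0][:2]-.19*u)
E
```

```text
[ 0.5115 -0.2858  0.0133]
[ 0.422  -0.2874  0.0133]
[ 0.3912 -0.2879  0.02  ]
[ 0.3664 -0.2884  0.02  ]
[ 0.3432 -0.2888  0.02  ]
1.0492470864080652
1.0487106829950106 0.0894986043803049
origin [ 0.42653916 -0.28731149] grip -30 [ 0.39654419 -0.28786084] end [ 0.32155676 -0.28923423]
```

```bash
python3 - <<'E'
from h import *
cm=camera_model('top')
def o(u,v): return (u+.5)/4-.5+330,(v+.5)/4-.5+120
print(pix2w('t',*o(262,437),.024,cm),pix2w('t',*o(272,439),.09,cm))
for u,v,z in [(145,312,.013),(146,512,.02)]: print(pix2w('t',*o(u,v),z,cm))
plan([.336,-.2885,.10],down(np.radians(1.0)))
E
```

```text
[ 0.39424073 -0.3924531   0.024     ] [ 0.39419343 -0.38809068  0.09      ]
[ 0.50975939 -0.28576438  0.013     ]
[ 0.32434278 -0.28572956  0.02      ]
shift cm [-13.93  21.37  13.14] rotvec [ 0.001 -0.003  0.015] min rows 3.6
```

Request:
arm_command(
  commands=[
    [-1,[-3.5,5.3,1],[0,0,0]],
    [0,[-3.5,5.3,2],[0,0,0]],
    [0,[-3.5,5.3,3],[0,0,0]],
    [0,[-3.3,5,3],[0,0.075,0]],
    [0,[0,0,0],[0,0.075,0]],
    [0,[0,0,0],[0,0,0]],
  ],
)

```text
time: 57.25
ee_pos: [0.3491, -0.2685, 0.1407]
orientation: [-0.006, 0.996, 0.029, 0.08]
wrist_force: [-0.6, 0.3, 0.2]
finger_gap: 0.0437
```

```bash
python3 - <<'E'
from h import *
s=st()
snap('w57')
plan([.334,-.2885,.06],down(np.radians(1.0),.15))
E
```

```text
t 57.25 tcp [ 0.3491 -0.2685  0.1407] yaw 3.25deg z [ 0.16   0.017 -0.987] gap 0.0437 F [-0.6  0.3  0.2] T [0.   0.14 0.04]
 q [ 1.33  0.26 -0.79  2.18  0.14  0.65 -1.05]
shift cm [-2.94  1.96  7.71] rotvec [-0.014 -0.01   0.04 ] min rows 1.3
```

View pics/w57.png

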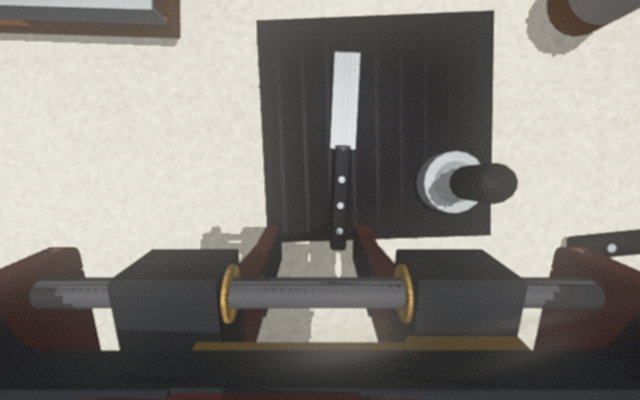

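```bash
python3 - <<'E'
from h import *
im,cm=load('w57')
for u,v,z in [(347,53,.0133),(342.3,148,.0133),(342,180,.02),(340.5,206,.02),(339.5,231,.02),(338,247,.02)]:
    p=pix2w('w',u,v,z,cm);print(p.round(4))
q=np.array([pix2w('w',u,v,.004,cm)[:2] for u,v in [(257,21),(494,11),(490,235),(271,241)]]);print(q.round(4))
plan([.335,-.288,.06],down(np.radians(1.2),.15))
E
```

```text
[ 0.5093 -0.2871  0.0133]
[ 0.4208 -0.2885  0.0133]
[ 0.39   -0.2897  0.02  ]
[ 0.365  -0.2899  0.02  ]
[ 0.3406 -0.2905  0.02  ]
[ 0.3247 -0.29    0.02  ]
[[ 0.5382 -0.1989]
 [ 0.5594 -0.4257]
 [ 0.3426 -0.4458]
 [ 0.323  -0.2219]]
shift cm [-2.84  1.91  7.72] rotvec [-0.013 -0.01   0.036] min rows 1.3
```

Request:
arm_command(
  commands=[
    [0,[-1.4,2.1,3],[-0.013,-0.01,0.036]],
    [0,[-1.3,0,3],[0,0,0]],
    [0,[0,0,1],[0,0,0]],
    [0,[0,0,0],[0,0,0]],
  ],
)

```text
time: 57.8
ee_pos: [0.3428, -0.2874, 0.0673]
orientation: [-0.0, 0.997, 0.016, 0.075]
wrist_force: [0.0, -0.0, -0.7]
finger_gap: 0.044
```

```bash
python3 - <<'E'
from h import *
s=st()
snap('w58')
plan([.336,-.2898,.024],down(np.radians(1.2),.15))
E
```

```text
t 57.80 tcp [ 0.3428 -0.2874  0.0673] yaw 1.89deg z [ 0.15   0.003 -0.989] gap 0.0440 F [ 0.  -0.  -0.7] T [ 0.02  0.11 -0.02]
 q [ 1.22  0.4  -0.66  2.23  0.32  0.49 -1.2 ]
shift cm [-1.34  0.19  4.22] rotvec [ 0.    -0.001  0.012] min rows 0.7
```

View pics/w58.png

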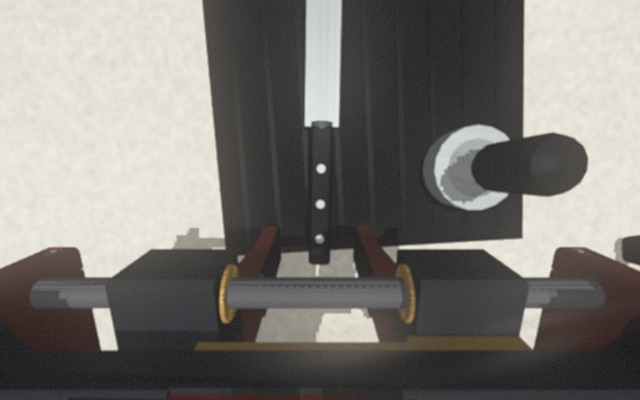

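Request:
arm_command(
  commands=[
    [0,[-0.9,0.25,1.5],[0,0,0.012]],
    [0,[-0.3,0,1.5],[0,0,0]],
    [0,[0,0,0.6],[0,0,0]],
    [0,[0,0,0],[0,0,0]],
  ],
)

```text
time: 58.35
ee_pos: [0.3412, -0.2917, 0.0338]
orientation: [0.002, 0.997, 0.012, 0.078]
wrist_force: [0.3, -0.3, 0.3]
finger_gap: 0.044
```

```bash
python3 - <<'E'
from h import *
s=st()
snap('w59')
plan([.336,-.2898,.024],down(np.radians(1.2),.15))
E
```

```text
t 58.35 tcp [ 0.3412 -0.2917  0.0338] yaw 1.40deg z [ 0.155 -0.003 -0.988] gap 0.0440 F [ 0.3 -0.3  0.3] T [ 0.02  0.19 -0.03]
 q [ 1.15  0.46 -0.57  2.26  0.4   0.39 -1.27]
shift cm [-0.67 -0.22  0.9 ] rotvec [ 0.006 -0.006  0.004] min rows 0.2
```

View pics/w59.png

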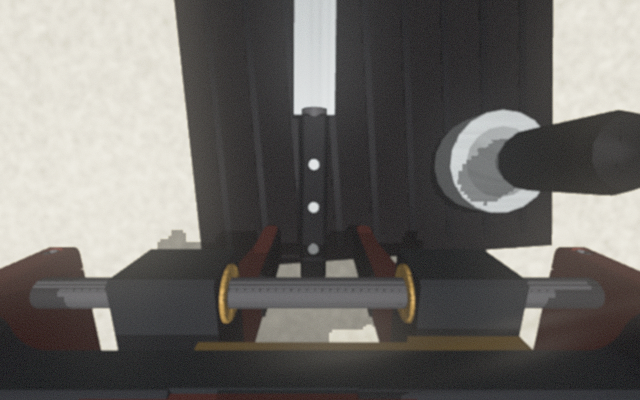

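Request:
arm_command(
  commands=[
    [0,[-0.6,-0.2,0.5],[0.005,-0.006,0]],
    [0,[-0.1,0,0.4],[0,0,0]],
    [0,[0,0,0.1],[0,0,0]],
    [0,[0,0,0],[0,0,0]],
  ],
)

```text
time: 58.9
ee_pos: [0.3358, -0.2904, 0.0233]
orientation: [0.0, 0.997, 0.012, 0.075]
wrist_force: [-0.4, -0.2, -0.2]
finger_gap: 0.0434
```

```bash
python3 - <<'E'
from h import *
s=st()
plan([.336,-.2898,.024],down(np.radians(1.2),.15))
E
```

```text
t 58.90 tcp [ 0.3358 -0.2904  0.0233] yaw 1.39deg z [ 0.15   0.001 -0.989] gap 0.0434 F [-0.4 -0.2 -0.2] T [ 0.03  0.18 -0.02]
 q [ 1.14  0.47 -0.55  2.27  0.42  0.37 -1.28]
shift cm [ 0.03 -0.06 -0.06] rotvec [ 0.002 -0.001  0.003] min rows 0.0
```

Request:
arm_command(
  commands=[
    [-1,[0,0,0],[0,0,0]],
    [-1,[0,0,0],[0,0,0]],
    [-1,[0,0,0],[0,0,0]],
    [-1,[0,0,0],[0,0,0]],
    [-1,[0,0,0],[0,0,0]],
  ],
  squeeze=50,
)

```text
time: 59.52
ee_pos: [0.3359, -0.2905, 0.0235]
orientation: [0.001, 0.997, 0.012, 0.075]
wrist_force: [-0.3, 0.5, -0.1]
finger_gap: 0.0159
```

```bash
python3 - <<'E'
from h import *
s=st()
Rt=Rq(s['orientation']);p=s['ee_pos']
# lift 15mm, then +y 32, then +x 32
seq([(p+[0,0,.02],Rt),(p+[0,.035,.02],Rt),(p+[.035,.035,.02],Rt),(p+[.035,.035,0],Rt)])
E
```

```text
t 59.52 tcp [ 0.3359 -0.2905  0.0235] yaw 1.39deg z [ 0.15   0.001 -0.989] gap 0.0159 F [-0.3  0.5 -0.1] T [-0.    0.11  0.06]
 q [ 1.14  0.47 -0.55  2.27  0.42  0.37 -1.28]
[ 0.3   0.01 -1.98] [0. 0. 0.]
[ 0.08 -3.5   0.  ] [0. 0. 0.]
[3.46 0.08 0.53] [0. 0. 0.]
[-0.3  -0.01  1.98] [0. 0. 0.]
```

Request:
arm_command(
  commands=[
    [-1,[0.15,0,-1],[0,0,0]],
    [-1,[0.15,0,-1],[0,0,0]],
    [-1,[0,-1.7,0],[0,0,0]],
    [-1,[0,-1.5,0],[0,0,0]],
    [-1,[0.9,0,0.13],[0,0,0]],
    [-1,[0.9,0,0.13],[0,0,0]],
    [-1,[0,0,0],[0,0,0]],
  ],
)

```text
time: 60.4
ee_pos: [0.3547, -0.255, 0.0454]
orientation: [0.001, 0.997, 0.013, 0.075]
wrist_force: [-0.9, 0.3, -2.0]
finger_gap: 0.0155
```

```bash
python3 - <<'E'
from h import *
s=st()
snap('w60')
plan([.3545,-.2590,.0245],down(np.radians(1.2),.15))
E
```

```text
t 60.40 tcp [ 0.3547 -0.255   0.0454] yaw 1.48deg z [ 0.15   0.001 -0.989] gap 0.0155 F [-0.9  0.3 -2. ] T [ 0.12  0.25 -0.01]
 q [ 1.08  0.42 -0.59  2.28  0.38  0.41 -1.35]
shift cm [-0.29  0.4   2.06] rotvec [ 0.002 -0.     0.004] min rows 0.3
```

View pics/w60.png

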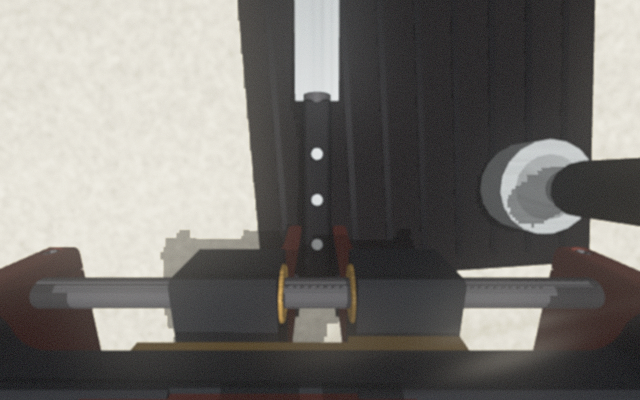

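Request:
arm_command(
  commands=[
    [-1,[-0.15,0,1],[0,0,0]],
    [-1,[-0.1,0,0.6],[0,0,0]],
    [-1,[-0.05,0,0.3],[0,0,0]],
    [-1,[0,0,0.1],[0,0,0]],
    [-1,[0,0,0],[0,0,0]],
  ],
)

```text
time: 61.08
ee_pos: [0.3532, -0.2554, 0.0234]
orientation: [0.0, 0.997, 0.012, 0.074]
wrist_force: [0.1, 0.1, 0.9]
finger_gap: 0.0154
```

```bash
python3 - <<'E'
from h import *
s=st()
plan([.3545,-.2550,.0240],down(np.radians(1.2),.15))
E
```

```text
t 61.08 tcp [ 0.3532 -0.2554  0.0234] yaw 1.38deg z [ 0.148  0.001 -0.989] gap 0.0154 F [0.1 0.1 0.9] T [0.14 0.12 0.  ]
 q [ 1.03  0.46 -0.53  2.29  0.43  0.35 -1.39]
shift cm [ 0.14 -0.03 -0.04] rotvec [0.002 0.001 0.003] min rows 0.0
```

Request:
arm_command(
  commands=[
    [-0.4,[0,0,0],[0,0,0]],
    [-0.2,[0,0,0],[0,0,0]],
    [0,[0,0,0],[0,0,0]],
    [0,[0,0,0],[0,0,0]],
    [0,[0,0,-2],[0,0,0]],
    [0,[0,0,-4],[0,0,0]],
    [0,[0,0,-5],[0,0,0]],
    [0,[0,-3,-5],[0,-0.07,0]],
    [0,[0,-5,-3],[0,-0.07,0]],
    [0,[0,-5,0],[0,0,0]],
    [0,[0,0,0],[0,0,0]],
  ],
)

```text
time: 62.45
ee_pos: [0.324, -0.1224, 0.2177]
orientation: [0.001, 1.0, 0.01, 0.003]
wrist_force: [-0.3, -0.4, 0.2]
finger_gap: 0.0438
```

```bash
python3 - <<'E'
from h import *
s=st()
snap('w61')
t,_=snap('t61','top')
im=get_image('scene');crop(im,190,130,420,290,3.4,'s61')
E
```

```text
t 62.45 tcp [ 0.324  -0.1224  0.2177] yaw 1.19deg z [ 0.006 -0.002 -1.   ] gap 0.0438 F [-0.3 -0.4  0.2] T [-0.03  0.   -0.04]
 q [ 1.22 -0.02 -0.96  2.19 -0.02  0.96 -1.27]
```

View pics/w61.png

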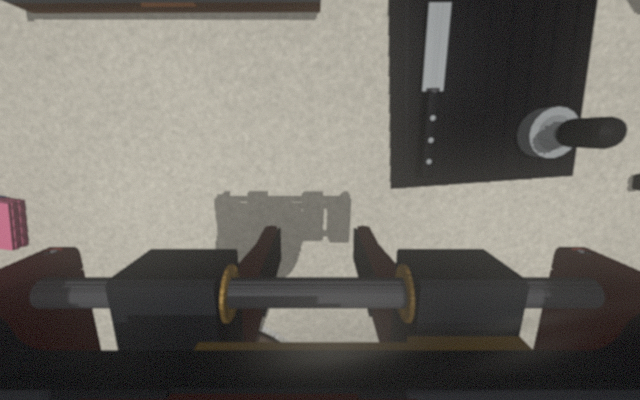

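View pics/s61.png

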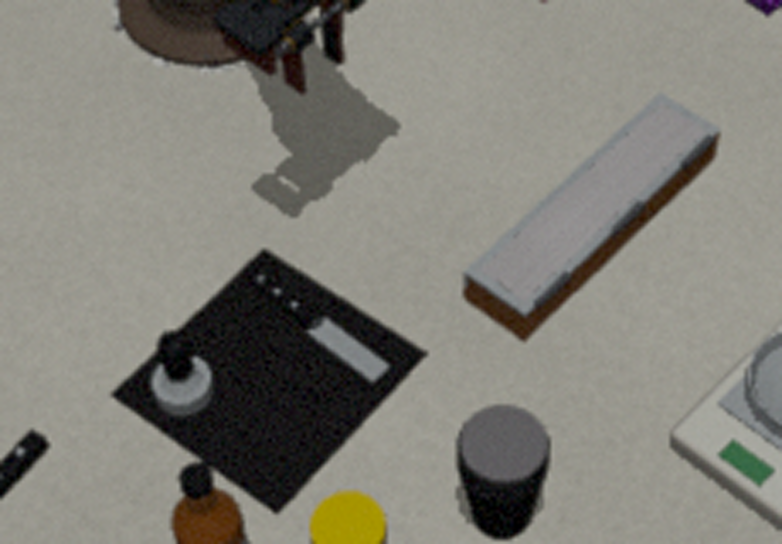

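View pics/t61.png

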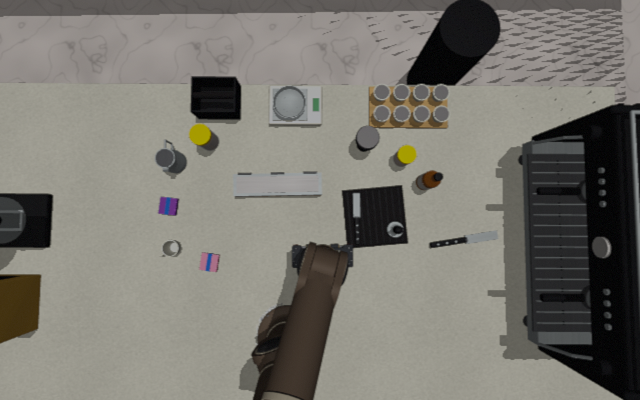

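```bash
python3 - <<'E'
from h import *
im,cm=load('w56')
k=2.2
big=cv2.resize(im[40:170,40:390],None,fx=k,fy=k,interpolation=cv2.INTER_CUBIC)
for z,c in ((.049,(0,0,255)),(.054,(255,0,0))):
    P=np.array([b2w(.0405,.162,.049),b2w(.0405,-.162,.049),b2w(-.0405,-.162,z),b2w(-.0405,.162,z)])
    p=((w2pix('w',P,cm)-[40,40]+.5)*k-.5).round().astype(np.int32)
    cv2.polylines(big,[p],True,c,1)
cv2.imwrite('pics/c56b.png',big)
t,ct=load('t61');crop(t,335,180,415,255,8,'t61k')
E
```

```text
(no output)
```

View pics/c56b.png

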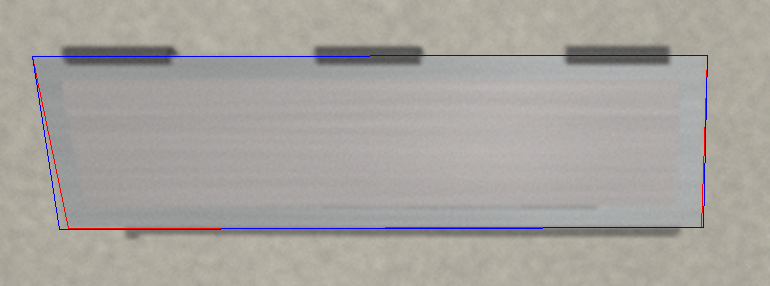

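View pics/t61k.png

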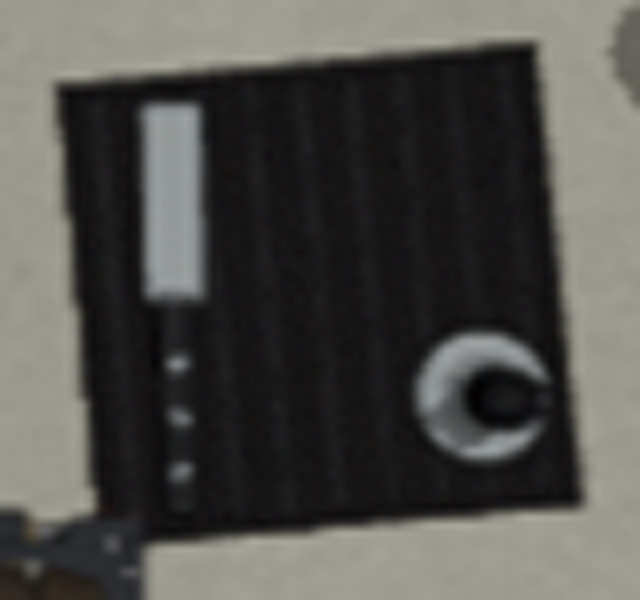

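```bash
python3 - <<'E'
from h import *
print(robot.sign_off())
E
```

```text
the job is handed in; nothing more can be done
None
```

The coaster box is restocked and I handed the job in at about 62 s of simulated time.

- **Tamper:** it stands upright on the bar mat.
- **Opening the lid:** I levered it up with the small knife and swung it to its stop.
- **Piles:** all three were there and each went in back edge first under the rail. Red is in bay 2, green in bay 1 and blue in bay 0, and all looked flat in the last pictures with the lid open.
- **Shutting the lid:** I pushed it over from behind and pressed it down with the fingertips. It came to rest with the fingertips at 49 mm, the shut height. That press peaked at 33 N, below the 40 N limit but more than I had aimed for.
- **Knife:** it was found knocked aside, its handle end overhanging the mat edge by about 5 mm. I picked it up again and laid it fully on the mat, about 15 mm inside the edges.

In the last pictures the lid edges match the shut position, and the tamper and knife are both on the mat. The bystanders look unmoved from the first picture, judged by eye.

Two readings disagreed along the way. The piles met the back wall about 3 mm later than my position estimate, so I used the contact instead. The knife also touched the mat slightly tipped when I first put it down, and settled flat when released.

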